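Set the bench length gauge and rack its blanks

ROBOT

A 7-joint arm with a two-finger parallel gripper is mounted at the origin on the work surface. World frame = base frame: x ahead of the robot, y to its left, z up, the work surface at z = 0. Lengths are in m, angles in rad, forces in N, time in s.
With the tool pointing down it reaches from about 0.425 to 0.975 m from the base axis. Payload 16.7 kg.
Tool frame: the origin (TCP) lies midway between the tips of the shut fingers; the grasp point (between the pads) lies 19 mm behind it (bot.tcp_to_grasp is the distance from the TCP to the grasp point, in m); z points along the fingers, x is the direction in which the jaws open and shut, and the axes are right-handed (so a half turn about z gives the same grasp; the last joint's range is limited). The gripper opens to 85 mm and grips with 20 to 120 N. Pads are 22 mm wide; open, the fingers measure 114 mm over their backs; the gripper's body (76 mm by 85 mm) begins 54 mm behind the grasp point. The pads swing forward as they close: fully open they stand 13 mm farther back than shut.
Start: joints at [-1.371, 0.426, 0.074, 1.606, -0.034, 1.111, -0.067], TCP at [0.231, 0.634, 0.211] pointing down, gripper open.
Joint ranges: [-2.85, 2.85], [-0.5, 2.14], [-1.23, 1.37], [0.21, 2.46], [-1.02, 4.16], [0.16, 2.05], [-2.73, 2.73]. Speed limits (rad/s): [1.89, 1.89, 2.39, 2.39, 3.01, 3.01, 3.01].

INTERFACE

Orientations are given as a unit quaternion [x, y, z, w].
In Python, from workcell import sensors, grab_frame, bot, spot_in, masks_of, place_of gives the robot as it stands.
- The arm moves only by the shell command python3 -m inch 'ROWS' [FORCE]. ROWS is JSON, a list that holds one entry, the list of rows, each a list of 7 numbers: the shift along the tool's x, y, z each as a share of 20 cm, from -1 to 1, then the turn, a rotation vector about the tool's x, y, z each as a share of 360 degrees, from -1 to 1, then the opening, from 0 (shut) to 1 (fully open). A call has 1 to 5 rows; each row shifts and turns the commanded pose from where the row before left it, along the tool's axes as they then stand; what a row does not reach is not made up. A row lasts 1/8 s, in which the tool goes at most 62.5 mm and 10.7 degrees, less where a joint would pass 70% of its speed; a pose out of reach is approached as far as the arm can. A call with a number of a shift or a turn outside -1 to 1 is refused whole. A call with a gripper value outside its range is refused whole. The fingers move at their own pace and stop on an object; FORCE is the grip in N (left out, the last holds). Time passes only in rows, so rows that do not move let the fingers close. It gives the time, the measured TCP pose, the force and the opening at its end, in the units of the state.
- sensors.get_state(): the state, without advancing time (a new reading comes with each control period).
- grab_frame(name): name is "scene" or "top" or "wrist"; returns a dict with "image" (384x512x3 uint8, red, green, blue), "fx", "fy", "cx", "cy" (pixels), "camera_from_world" (4x4, takes a point from world to camera coordinates). Camera axes: x right, y up, looking along -z (the intrinsics and any distortion apply to the point x, -y, -z); pixel columns grow to the right and rows downward; lengths in m; the calibration is good to about 2 mm. A picture is of the moment at which its call begins. There is no depth.
- bot.job_done(): hands the job in, once; it reports no verdict.
Trained networks look in a picture, given as the dict that the camera call returned (one of the last four; its "shot" number tells which), for a name from the list of things; names that differ only in an ending like _2 or _b are one class to them, and where a whole thing is asked for, a point or a joint stands for the part that bears it (a point fixed in the world has none). Each returns a list of dicts, best first, with "conf" (0 to 1); they miss things now and then, are a little off and sometimes report something else, mostly with a low value. They report only what shows in the picture. A call takes as long as a camera call.
- spot_in(picture, label): "bbox" ([left, top, right, bottom] in pixels, round what is visible of it).
- masks_of(picture, label): "region" (384x512 bool, what is visible of it) and "bbox" ([left, top, right, bottom] in pixels, round what is visible of it).
- place_of(picture, label): "position" ([column, row] in pixels: a listed point, or the origin of a listed thing).
The state is a dict: "t": time; "qpos": joint angles; "joint_vel": joint speeds; "joint_torque": joint torques, N m; "tcp_pos": TCP position; "eef_rot": TCP orientation; "ft_force": force on the tool from outside, world axes, zero at the start; "moment": the same for the moment, N m; "finger_gap": opening from 0.0 (shut) to 1.0 (fully open).
Only numpy, scipy, OpenCV 4.12 (cv2) and the standard library are available. Lean on these libraries where they do the work, as an engineer would, in place of code of your own. Each camera call takes 0.05 s, during which the arm holds its last target.

TASK

Set up the bench length gauge for the next batch: swing its lock lever open (away from you), turn the left-hand adjusting knob until the carriage's pointer stands on the brass set mark, swing the lever back to locked, and only then turn the right-hand bezel knob until the dial's needle points at the zero mark. Lay every steel blank on the bench flat in the rack, one to a slot and centred across the two rails, before or after that. Do not shift the brass mark, and leave the other tools where they are.

Things in the scene. Friction and masses are not known exactly. Their poses are not given: they have to be found in the camera images.
- gauge: Bench length gauge, fixed to the bench: grey base plate 200 (x) x 360 (y) x 20 mm. Origin: centre of the plate's underside; x points away from the robot, y to the robot's left, z up, all turned by the gauge's yaw. In this frame: lock lever pivot at (-60, 0, 42), adjusting knob axis at (-65, +120), bezel knob axis at (-65, -120), dial axis at (48, -110), carriage rail along y at x = 76.
- lock (a joint): Angle (rad) of the lock lever in the middle of the gauge: 0 = locked (leaning towards the robot, 0.5 rad off upright), 1.0 = unlocked (leaning 0.5 rad away from the robot). It swings about the gauge's y axis, needs about 1 N at its ball, and stays where it is left. The lever does not physically block the knob.
- lock_tip (a point): Centre of the black ball (diameter 26 mm) at the end of the lock lever, 65 mm from its pivot; it is about 99 mm above the bench at both ends of its swing and 107 mm when upright.
- adjust (a joint): Angle (rad) of the adjusting knob (the one on the robot's left, gauge y +120), positive anticlockwise from above, range -4 to 4. It drives the carriage along the gauge's y by 10 mm per rad (positive turn: towards the robot's left), and the dial needle by 0.35 rad per rad in the same sense. Friction 0.03 N m, stays where left.
- adjust_grip (a point): On the axis of the adjusting knob, 57 mm above the bench, at the height to grip it. The knob is a black disc (diameter 44 mm, its top 34 mm above the bench) with an upright bar grip on it: 42 long x 14 wide, from 34 to 64 mm above the bench. The point's x axis runs along the bar (along the gauge's x when the joint reads 0).
- bezel (a joint): Angle (rad) of the bezel knob (the one on the robot's right, gauge y -120), positive anticlockwise from above, range -4 to 4. It turns the dial's white face by half its angle in the OPPOSITE sense; the needle does not move. Friction 0.03 N m, stays where left.
- bezel_grip (a point): On the axis of the bezel knob, 57 mm above the bench, at the height to grip it; same knob shape as the adjusting knob, x axis along its bar grip.
- pointer_tip (a point): Tip of the thin dark pointer blade (2.5 mm wide) that sticks out of the sliding aluminium carriage towards the robot, 44 mm above the bench.
- set_mark (a point): Tip of the brass set mark, a 3 mm wide blade on a small brass block (14 x 16 mm) on the scale between the lever and the carriage, pointing away from the robot at the pointer, 38 mm above the bench. Its axes are those of the gauge. The pointer is on the mark when the two tips have the same y in this frame (they stay 1 mm apart in x). The pointer starts to the right of it (smaller y). The mark can be shifted by a push; it must stay.
- zero_mark (a point): Middle of the zero mark on the dial's white face: the one thick, long black bar (14 x 4 mm; the other marks are 5 mm ticks), 34 mm from the dial's centre, 39 mm above the bench. The dial lies flat, face diameter 86 mm.
- needle_tip (a point): Tip of the dial's dark needle, 34 mm from the dial's centre, 41 mm above the bench (the needle also has a short tail on the other side). The dial reads zero when the needle points along the zero mark: seen from the dial's centre both lie in one direction, the needle tip right above the middle of the zero mark.
- dial_centre (a point): Centre of the dial face, on the axis of needle and face.
- rack: Loading rack, fixed to the bench: yellow base 190 (x) x 80 (y) x 8 mm with two notched steel rails across it at y = -27 and +27 (each 12 mm thick). Origin: centre of the underside, z up. Four slots at x = -67.5, -22.5, +22.5, +67.5 (45 mm apart), each 20 mm wide; a bar in a slot lies along the rack's y across both rails. Slot floor 34 mm above the bench, tops of the teeth between the slots 46 mm. The gap between the rails is 42 mm and free down to 8 mm above the bench.
- blank1: Steel blank, loose: square bar 14 x 14 x 90 mm with a round spigot (diameter 10, 20 long) on its +x end, 0.15 kg. Origin: centre of the square part, on the bar's axis (7 mm above what it lies on); x along the bar. Some of the four blanks are absent. All start lying flat on the bench at the robot's left.
- blank2: Steel blank, loose: square bar 14 x 14 x 90 mm with a round spigot (diameter 10, 20 long) on its +x end, 0.15 kg. Origin: centre of the square part, on the bar's axis (7 mm above what it lies on); x along the bar. Some of the four blanks are absent. All start lying flat on the bench at the robot's left.
- blank3: Steel blank, loose: square bar 14 x 14 x 90 mm with a round spigot (diameter 10, 20 long) on its +x end, 0.15 kg. Origin: centre of the square part, on the bar's axis (7 mm above what it lies on); x along the bar. Some of the four blanks are absent. All start lying flat on the bench at the robot's left.
- blank4: Steel blank, loose: square bar 14 x 14 x 90 mm with a round spigot (diameter 10, 20 long) on its +x end, 0.15 kg. Origin: centre of the square part, on the bar's axis (7 mm above what it lies on); x along the bar. Some of the four blanks are absent. All start lying flat on the bench at the robot's left.
- clamp_a: Bystander, to be left alone: dark steel C-clamp, 200 x 90 x 18 mm.
- clamp_b: Bystander, to be left alone: dark steel C-clamp, 160 x 75 x 18 mm.
- wrench: Bystander, to be left alone: steel combination wrench, 190 long, 8 high mm.
- hammer: Bystander, to be left alone: hammer, 270 long, 26 high mm.
- pliers: Bystander, to be left alone: steel locking pliers, 190 long, 14 high mm.
- tin: Bystander, to be left alone: red tin, diameter 70, 95 high, standing mm.

How it is judged:
By the outcome, as a careful person would: the job done as asked, in the order asked, and still so for the second after the job is handed in, with the robot touching nothing.
Of blank1, blank2, blank3, blank4 only 2 to 4 are there at a start; the rules pass over those that are not, and their reading is None.
At some moment in a run one of blank1, blank2, blank3, blank4 may be knocked a few centimetres aside while the robot is not near it.
Once in a run the grip may slacken for a moment while it holds something.
It also fails if it takes over 210 s, if anything falls off the work surface, if the arm or the gripper's body presses on something with over 40 N, if the wrist force passes 120 N, or if a joint passes its speed limit or range.

## Working session

There is one attempt and no reset: what is moved stays moved. The work goes in short steps, Python scripts to look and compute and a shell command to move; the robot and the scene stay as the last step left them, time stands still between calls to the robot, and variables do not carry over. Pictures are saved under pics/ and viewed, and the job is handed in when it is done.

```bash
ls; mkdir -p pics
python3 - <<'E'
from workcell import sensors, grab_frame, bot
import cv2
print(sensors.get_state())
print(bot.tcp_to_grasp)
for n in ["scene","top","wrist"]:
    f=grab_frame(n); cv2.imwrite(f"pics/a_{n}.png",f["image"][:,:,::-1]); print(n,f["fx"],f["fy"],f["cx"],f["cy"],f["camera_from_world"].tolist(), f.keys())
E
```

```text
pics
{'t': 0.0, 'qpos': array([-1.3715144 ,  0.42672901,  0.07384288,  1.6066287 , -0.03407952,
        1.11077362, -0.0670988 ]), 'joint_vel': array([-1.34024033e-03,  2.20039249e-04,  1.00477063e-03,  9.36096499e-04,
       -9.98671968e-04,  1.99318647e-03, -1.67888160e-05]), 'joint_torque': array([ 1.05168394e-03, -9.49794173e+01,  3.76130328e+00, -4.63529956e+01,
        1.93492480e-02,  9.93630965e-03, -1.15014839e-05]), 'tcp_pos': array([0.23056544, 0.63393645, 0.21030279]), 'eef_rot': array([ 8.19074669e-01,  5.73686567e-01, -4.90670006e-04,  4.10696717e-04]), 'ft_force': array([ 0.03913714,  0.29081761, -0.19237347]), 'moment': array([-0.00114625, -0.00202942,  0.03487055]), 'finger_gap': 0.9994359776015143}
0.0187
scene 388.8400196600901 388.8400196600901 256.18318388931124 194.05474157851054 [[-0.8520381136362761, 0.5234735020842943, -0.0025584227056652162, 0.47649938780007695], [-0.4547282813976295, -0.7377052351603024, 0.49901220036612476, 0.20734170402381874], [0.25933230228472265, 0.426340801041476, 0.8665911829455789, -1.2050570467677135], [0.0, 0.0, 0.0, 1.0]] dict_ke
[... 234 characters left out ...]
[0.9854845059003023, -0.01607364017845196, 0.1690027417583827, -0.577132806664032], [-0.1688328621210596, 0.011405797662742911, 0.9855786992664196, -1.1371156657144856], [0.0, 0.0, 0.0, 1.0]] dict_keys(['image', 'fx', 'fy', 'cx', 'cy', 'camera_from_world', 'shot'])
wrist 315.04339367868545 315.04339367868545 256.20123545668037 191.95564932006243 [[0.34245115197197007, 0.9395355933576149, -0.0002780777367443967, -0.6751466701095402], [-0.906962561806904, 0.3305013268510881, -0.2611279081797466, 0.03276652274802144], [-0.2452470590929289, 0.0896757590646841, 0.9653041687688108, -0.3790479461006592], [0.0, 0.0, 0.0, 1.0]] dict_keys(['image', 'fx', 'fy', 'cx', 'cy', 'camera_from_world', 'shot'])
```

View pics/a_scene.png

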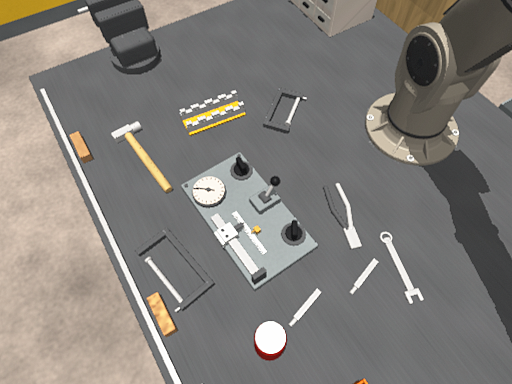

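View pics/a_top.png

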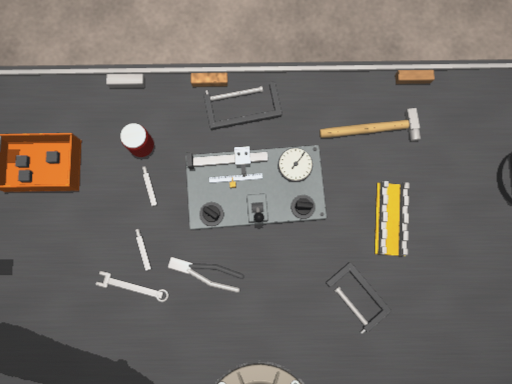

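View pics/a_wrist.png

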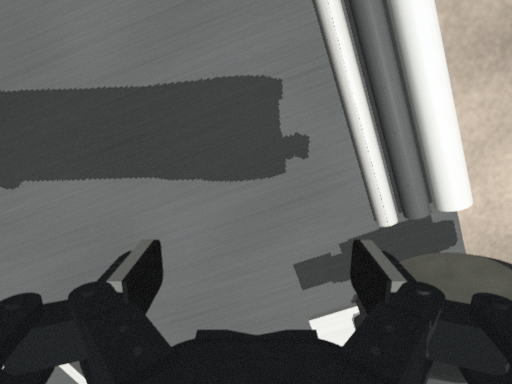

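The top view shows the gauge around (255,187), the rack at right (392,218), and two blanks at left (149,186) and (143,250). Next I'll write helpers and localise these with the networks.

```bash
cat > h.py <<'E'
import numpy as np, cv2
from scipy.spatial.transform import Rotation as R
from workcell import sensors, grab_frame, bot, spot_in, masks_of, place_of
def proj(f,P):
    P=np.atleast_2d(P); c=(f["camera_from_world"]@np.c_[P,np.ones(len(P))].T).T
    return np.c_[f["cx"]+f["fx"]*c[:,0]/-c[:,2], f["cy"]+f["fy"]*-c[:,1]/-c[:,2]]
def ray(f,px):
    T=np.linalg.inv(f["camera_from_world"]); u,v=px
    d=T[:3,:3]@np.array([(u-f["cx"])/f["fx"],-(v-f["cy"])/f["fy"],-1.0]); return T[:3,3],d
def unproj(f,px,z):
    o,d=ray(f,px); return o+d*(z-o[2])/d[2]
def save(f,name,box=None,k=1):
    im=f["image"][:,:,::-1]
    if box: l,t,r,b=box; im=im[t:b,l:r]
    if k!=1: im=cv2.resize(im,None,fx=k,fy=k,interpolation=cv2.INTER_CUBIC)
    cv2.imwrite("pics/"+name+".png",im)
def go(target,yaw=None,tip=None):
    """print shift/turn in units of rows to reach TCP target [x,y,z] with jaw axis (tool x) along yaw (mod pi), tool down"""
    s=sensors.get_state(); q=R.from_quat(s["eef_rot"]); M=q.as_matrix()
    d=M.T@(np.array(target)-s["tcp_pos"])
    print("pos",s["tcp_pos"].round(4),"shift units",(d/0.2).round(4), "mm",(d*1000).round(1))
    cy=np.arctan2(M[1,0],M[0,0])
    if yaw is not None:
        dy=(yaw-cy+np.pi/2)%np.pi-np.pi/2
        tgt=R.from_euler('z',cy+dy)*R.from_euler('x',np.pi)
        rv=(q.inv()*tgt).as_rotvec()
        print("yaw now",cy.round(4),"dyaw",round(dy,4),"turn units",(rv/(2*np.pi)).round(5),"q7",s["qpos"][6].round(3),"deg",np.degrees(dy).round(1))
    print("t",s["t"],"gap",s["finger_gap"].round(3),"F",s["ft_force"].round(1))
E
python3 - <<'E'
from h import *
ft=grab_frame("top"); fs=grab_frame("scene")
H=dict(lock_tip=.099,adjust_grip=.057,bezel_grip=.057,pointer_tip=.044,set_mark=.038,zero_mark=.039,needle_tip=.041,dial_centre=.039,gauge=0,rack=0,blank1=.007,tin=0.0475,wrench=.004,pliers=.007,clamp_b=.009)
for l,z in H.items():
    for n,f in(("top",ft),("scene",fs)):
        for r in place_of(f,l)[:4]:
            p=r["position"]; print(l,n,round(r["conf"],2),np.round(p,1),unproj(f,p,z).round(4))
E
```

```text
lock_tip top 0.56 [256.  216.6] [ 4.996e-01 -3.000e-04  9.900e-02]
lock_tip top 0.18 [142.7 251.4] [0.42   0.2743 0.099 ]
lock_tip scene 0.63 [274.5 180.4] [ 0.4996 -0.0072  0.099 ]
adjust_grip top 0.78 [208.4 210.7] [0.5213 0.1196 0.057 ]
adjust_grip scene 0.72 [269.5 108.4] [ 0.3582 -0.2504  0.057 ]
adjust_grip scene 0.67 [293.9 232.6] [0.526  0.1252 0.057 ]
bezel_grip top 0.58 [302.9 204.2] [ 0.534  -0.1213  0.057 ]
bezel_grip scene 0.75 [239.6 163.2] [ 0.5355 -0.1256  0.057 ]
pointer_tip top 0.63 [302.8 154.2] [ 0.6683 -0.1274  0.044 ]
pointer_tip scene 0.81 [243.4 221. ] [0.6137 0.0262 0.044 ]
set_mark top 0.57 [233.7 175.3] [0.6158 0.055  0.038 ]
set_mark top 0.43 [140.5 251.2] [0.423  0.2938 0.038 ]
set_mark scene 0.39 [251.9 228.6] [0.6048 0.0535 0.038 ]
zero_mark top 0.73 [304.1 151.5] [ 0.6768 -0.1317  0.039 ]
zero_mark top 0.65 [257.  187.7] [ 0.5817 -0.0053  0.039 ]
zero_mark top 0.25 [389.4 218.7] [ 0.495  -0.3455  0.039 ]
zero_mark scene 0.6 [197.5 191.4] [ 0.6727 -0.1169  0.039 ]
needle_tip top 0.48 [303.2 151.4] [ 0.6766 -0.1291  0.041 ]
needle_tip scene 0.41 [195.1 1
[... 720 characters left out ...]
1.9 152.1] [ 0.6731 -0.1248  0.0475]
tin scene 0.6 [268.1 344.8] [0.7207 0.3124 0.0475]
tin scene 0.57 [207.7 187.6] [ 0.6453 -0.108   0.0475]
wrench top 0.56 [136.1 285.9] [0.3356 0.311  0.004 ]
wrench scene 0.91 [397.1 267.3] [0.3421 0.322  0.004 ]
pliers top 0.69 [203.7 271.8] [0.3684 0.1364 0.007 ]
pliers scene 0.81 [342.9 214.2] [0.367  0.1331 0.007 ]
clamp_b top 0.75 [364.  287.3] [ 0.3217 -0.277   0.009 ]
clamp_b top 0.68 [246.6 123. ] [0.7671 0.019  0.009 ]
clamp_b top 0.51 [390.1 220.2] [ 0.494  -0.3564  0.009 ]
clamp_b scene 0.95 [189.5 257.7] [0.7746 0.0281 0.009 ]
clamp_b scene 0.63 [272.5 108.6] [ 0.3259 -0.2809  0.009 ]
clamp_b scene 0.17 [196.9 192.5] [ 0.6711 -0.1324  0.009 ]
```

Run:
```python
from h import *
go([.49,0,.28],np.pi/2+.05)
```

```text
pos [0.2307 0.6343 0.211 ] shift units [-2.5373  2.3025 -0.3449] mm [-507.5  460.5  -69. ]
yaw now 1.2219 dyaw 0.3989 turn units [-1.000e-05  1.000e-05 -6.348e-02] q7 -0.067 deg 22.9Traceback (most recent call last):
  File "<stdin>", line 2, in <module>
  File "h.py", line 28, in go
    print("t",s["t"],"gap",s["finger_gap"].round(3),"F",s["ft_force"].round(1))
                           ^^^^^^^^^^^^^^^^^^^^^
AttributeError: 'float' object has no attribute 'round'
```

```bash
sed -i 's/s\["finger_gap"\].round(3)/round(float(s["finger_gap"]),3)/' h.py; python3 -m inch '[[[-0.21,0.19,-0.03,0,0,0,1],[-0.21,0.19,-0.03,0,0,0,1],[-0.21,0.19,-0.03,0,0,0,1],[-0.21,0.19,-0.03,0,0,0,1],[-0.21,0.19,-0.03,0,0,0,1]]]'; python3 -m inch '[[[-0.21,0.19,-0.03,0,0,0,1],[-0.21,0.19,-0.03,0,0,0,1],[-0.21,0.19,-0.03,0,0,0,1],[-0.21,0.19,-0.03,0,0,0,1],[-0.21,0.19,-0.03,0,0,0,1]]]'; python3 -m inch '[[[-0.21,0.19,-0.03,0,0,0,1],[-0.21,0.19,-0.03,0,0,0,1],[0,0,0,0,0,-0.028,1],[0,0,0,0,0,-0.028,1],[0,0,0,0,0,-0.007,1]]]';python3 - <<'E'
from h import *
go([.49,0,.28],np.pi/2+.05)
f=grab_frame("wrist"); save(f,"w1")
E
```

```text
t: 2.38
tcp_pos: [0.338, 0.3703, 0.2414]
eef_rot: [0.819, 0.574, 0.0, -0.0]
ft_force: [0.8, -0.1, 0.3]
finger_gap: 0.998
t: 3.0
tcp_pos: [0.4447, 0.1079, 0.2716]
eef_rot: [0.819, 0.574, 0.0, -0.0]
ft_force: [0.4, -0.1, 0.8]
finger_gap: 0.998
t: 3.62
tcp_pos: [0.487, 0.0046, 0.2831]
eef_rot: [0.689, 0.725, 0.0, 0.0]
ft_force: [-0.8, 0.2, -0.1]
finger_gap: 1.003
pos [0.487  0.0046 0.2831] shift units [-0.0238  0.0139  0.0156] mm [-4.8  2.8  3.1]
yaw now 1.6211 dyaw -0.0003 turn units [ 3.e-05 -2.e-05  4.e-05] q7 1.51 deg -0.0
t 3.625 gap 1.003 F [-0.8  0.2 -0.1]
```

View pics/w1.png

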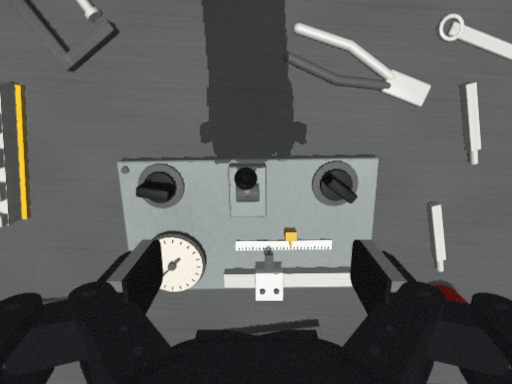

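```bash
cat > m.py <<'E'
from h import *
H=dict(lock_tip=.099,adjust_grip=.057,bezel_grip=.057,pointer_tip=.044,set_mark=.038,zero_mark=.039,needle_tip=.041,dial_centre=.039,gauge=0,rack=0,blank1=.007)
def look(f,labels,k=3):
    for l in labels:
        for r in place_of(f,l)[:k]:
            p=r["position"]; print(l,round(r["conf"],2),np.round(p,1),unproj(f,p,H[l]).round(4))
E
python3 - <<'E'
from m import *
f=grab_frame("wrist"); look(f,H)
save(f,"w2",(100,140,400,320),2.6)
E
```

```text
lock_tip 0.4 [ 49.9 301.9] [ 0.6712 -0.2458  0.099 ]
adjust_grip 0.97 [342.4 188.4] [0.5157 0.1177 0.057 ]
bezel_grip 0.78 [149.6 189.8] [ 0.5299 -0.1286  0.057 ]
pointer_tip 0.71 [268.7 252.5] [0.6161 0.0298 0.044 ]
pointer_tip 0.28 [ 48.2 303.2] [ 0.7132 -0.2878  0.044 ]
set_mark 0.73 [291.9 249.4] [0.6126 0.0628 0.038 ]
zero_mark 0.57 [156.2 285.4] [ 0.6791 -0.1305  0.039 ]
zero_mark 0.55 [ 51.7 301.6] [ 0.7139 -0.2858  0.039 ]
dial_centre 0.62 [170.9 264.8] [ 0.6447 -0.1084  0.039 ]
gauge 0.57 [249.5 224.6] [0.5929 0.0011 0.    ]
blank1 0.81 [470.  114.4] [0.416  0.2929 0.007 ]
blank1 0.7 [438.  229.7] [0.5843 0.2832 0.007 ]
```

View pics/w2.png

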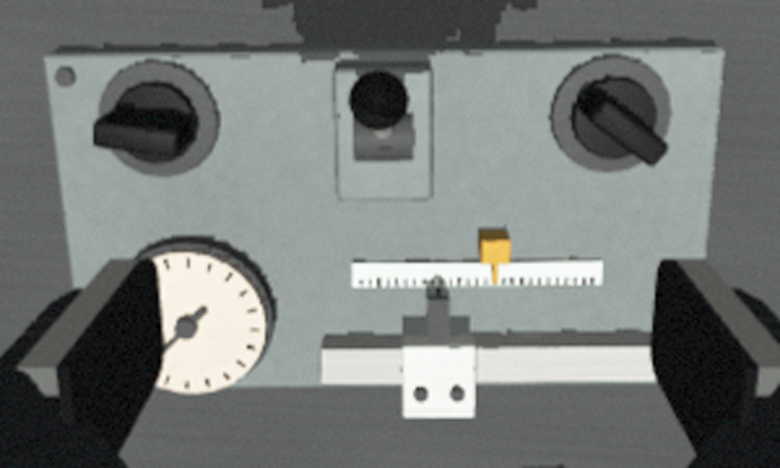

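Crop shows: ball at crop (378,99) (locked), adjust bar diagonal around (625,120), bezel bar ~(138,130), mark tip ~(495,283), pointer tip ~(437,280). The dial needle points lower left, and a finger hides the zero mark.

Run:
```python
from m import *
f=grab_frame("wrist")
U=lambda a,z:unproj(f,(a[0]/2.6+100,a[1]/2.6+140),z)
for n,a,z in [("cornR",(45,57),.02),("cornL",(722,50),.02),("ball",(378,99),.099),("mark",(495,283),.038),("pt",(437,280),.044),("adjdisc",(609,117),.034),("bezdisc",(152,120),.034),("adj1",(590,100),.064),("adj2",(655,155),.064),("bz1",(95,133),.064),("bz2",(180,138),.064),("dialc",(186,326),.041)]:
    print(n,U(a,z).round(4))
# direct fit
from scipy.optimize import least_squares
```

```text
cornR [ 0.502  -0.1836  0.02  ]
cornL [0.482  0.1718 0.02  ]
ball [ 0.4988 -0.0058  0.099 ]
mark [0.612  0.0601 0.038 ]
pt [0.6089 0.0281 0.044 ]
adjdisc [0.5175 0.1128 0.034 ]
bezdisc [ 0.53   -0.1242  0.034 ]
adj1 [0.5025 0.0948 0.064 ]
adj2 [0.5284 0.1293 0.064 ]
bz1 [ 0.5298 -0.1428  0.064 ]
bz2 [ 0.5304 -0.1018  0.064 ]
dialc [ 0.6439 -0.1075  0.041 ]
```

Run:
```python
from m import *
go([.499,-.006,.15],np.pi/2+.055)
```

```text
pos [0.487  0.0048 0.283 ] shift units [-0.057   0.0575  0.6652] mm [-11.4  11.5 133. ]
yaw now 1.6177 dyaw 0.0081 turn units [ 0.       0.      -0.00128] q7 1.506 deg 0.5
t 4.325 gap 0.999 F [-0.7  0.1 -0.5]
```

```bash
python3 -m inch '[[[-0.02,0.02,0.22,0,0,-0.0013,0.6],[-0.02,0.02,0.22,0,0,0,0.6],[-0.017,0.018,0.225,0,0,0,0.6],[0,0,0,0,0,0,0.6]]]' 25
python3 - <<'E'
from m import *
go([.499,-.006,.081],np.pi/2+.055)
f=grab_frame("wrist"); save(f,"w3")
E
```

```text
t: 4.82
tcp_pos: [0.4974, -0.0065, 0.1479]
eef_rot: [0.688, 0.726, -0.003, -0.001]
ft_force: [0.0, -1.0, 0.3]
finger_gap: 0.598
pos [ 0.4974 -0.0065  0.1479] shift units [0.0029 0.0099 0.3346] mm [ 0.6  2.  66.9]
yaw now 1.6252 dyaw 0.0006 turn units [-8.3e-04  2.9e-04 -9.0e-05] q7 1.678 deg 0.0
t 4.825 gap 0.598 F [ 0.  -1.   0.3]
```

View pics/w3.png

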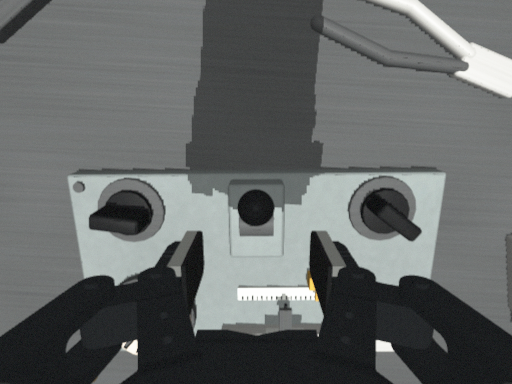

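The ball at (255,208) is centred between the fingers at about (185,265) and (325,265). Descend and grip.

```bash
python3 -m inch '[[[0,0.005,0.17,0,0,0,0.6],[0.003,0.005,0.165,0,0,0,0.6],[0,0,0,0,0,0,0.6],[0,0,0,0,0,0,0],[0,0,0,0,0,0,0]]]' 25; python3 -m inch '[[[0,0,0,0,0,0,0],[0,0,0,0,0,0,0],[0,0,0,0,0,0,0]]]';  python3 - <<'E'
from m import *
go([.561,-.0026,.081],np.pi/2+.055)
f=grab_frame("wrist"); save(f,"w4")
E
```

```text
t: 5.5
tcp_pos: [0.5024, -0.0063, 0.0849]
eef_rot: [0.687, 0.726, 0.001, 0.001]
ft_force: [0.8, -10.9, 5.5]
finger_gap: 0.218
t: 5.88
tcp_pos: [0.5024, -0.0064, 0.0849]
eef_rot: [0.688, 0.726, 0.001, 0.001]
ft_force: [-0.3, -9.1, 7.1]
finger_gap: 0.221
pos [ 0.5024 -0.0064  0.0849] shift units [0.0034 0.2937 0.0203] mm [ 0.7 58.7  4.1]
yaw now 1.6249 dyaw 0.0009 turn units [ 4.8e-04  9.0e-05 -1.4e-04] q7 1.762 deg 0.1
t 5.875 gap 0.221 F [-0.3 -9.1  7.1]
```

View pics/w4.png

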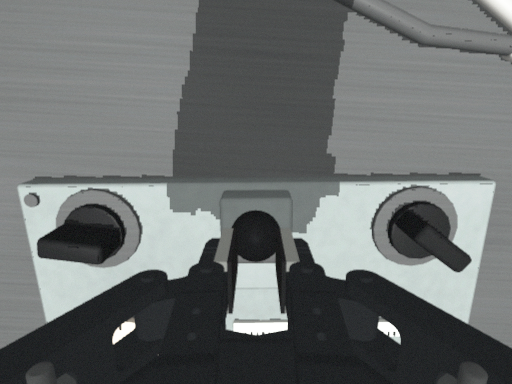

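```bash
python3 -m inch '[[[-0.006,0.06,-0.0255,0,0,0,0],[0,0.0635,-0.013,0,0,0,0],[0,0.065,0,0,0,0,0],[0,0.0635,0.013,0,0,0,0],[0,0.05,0.02,0,0,0,0]]]' 25; python3 -m inch '[[[0,0,0,0,0,0,0],[0,0,0,0,0,0,0]]]';  python3 - <<'E'
from m import *
go([.561,-.0026,.081],np.pi/2+.055)
f=grab_frame("wrist"); save(f,"w5")
f=grab_frame("scene"); save(f,"s5",(160,130,340,300),3.5)
E
```

```text
t: 6.55
tcp_pos: [0.5679, -0.0029, 0.0891]
eef_rot: [0.687, 0.726, 0.005, 0.004]
ft_force: [11.6, 1.1, 31.5]
finger_gap: 0.11
t: 6.8
tcp_pos: [0.5683, -0.0028, 0.0892]
eef_rot: [0.687, 0.726, 0.005, 0.004]
ft_force: [14.3, -0.0, 28.9]
finger_gap: 0.108
pos [ 0.5683 -0.0028  0.0892] shift units [ 0.0032 -0.0368  0.0404] mm [ 0.6 -7.4  8.1]
yaw now 1.626 dyaw -0.0002 turn units [ 2.13e-03 -9.00e-05  3.00e-05] q7 1.791 deg -0.0
t 6.8 gap 0.108 F [14.3 -0.  28.9]
```

View pics/w5.png

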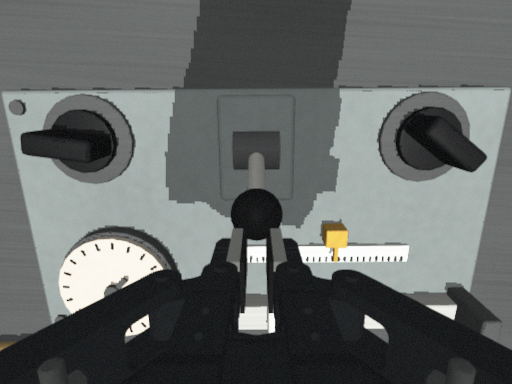

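View pics/s5.png

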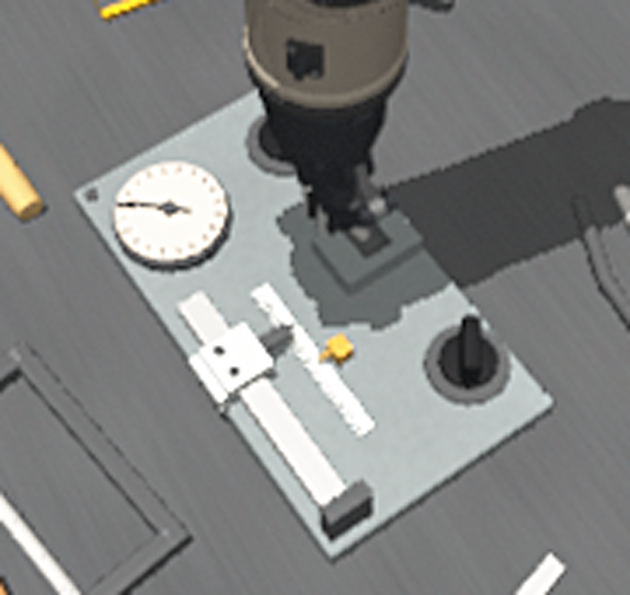

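```bash
python3 -m inch '[[[0,0,-0.02,0,0,0,0.6],[0,0,0,0,0,0,0.6],[0,0,0,0,0,0,0.6]]]' ;  python3 - <<'E'
from m import *
go([.561,-.0026,.081],np.pi/2+.055)
f=grab_frame("wrist"); save(f,"w6"); print(unproj(f,(256,214),.099)); look(f,["lock_tip"])
E
```

```text
t: 7.28
tcp_pos: [0.5612, -0.003, 0.0883]
eef_rot: [0.687, 0.726, -0.0, -0.0]
ft_force: [-0.3, -0.9, -1.1]
finger_gap: 0.607
pos [ 0.5612 -0.003   0.0883] shift units [ 0.0023 -0.001   0.0366] mm [ 0.5 -0.2  7.3]
yaw now 1.626 dyaw -0.0002 turn units [-3.e-05 -3.e-05  4.e-05] q7 1.788 deg -0.0
t 7.275 gap 0.607 F [-0.3 -0.9 -1.1]
[ 0.54782085 -0.00296393  0.099     ]
lock_tip 0.97 [251.1 225.2] [ 0.5541 -0.0052  0.099 ]
```

View pics/w6.png

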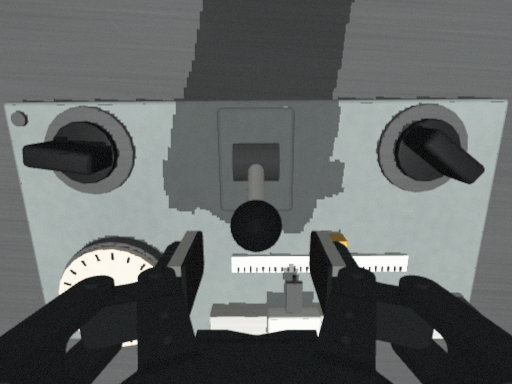

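The lever is mostly open, with the ball at about x=.555 where .561 is expected. The grip sat too high on the ball, so I'll regrip lower and finish the swing.

```bash
python3 -m inch '[[[0,-0.02,0.07,0,0,0,0.6],[0,0,0,0,0,0,0.6],[0,0,0,0,0,0,0],[0,0,0,0,0,0,0],[0,0,0,0,0,0,0]]]' 25;  python3 - <<'E'
from m import *
go([.561,-.0026,.074],np.pi/2+.055)
f=grab_frame("wrist"); print(unproj(f,(256,214),.099)); look(f,["lock_tip"])
E
python3 -m inch '[[[0,0.01,0,0,0,0,0],[0,0.01,0.005,0,0,0,0],[0,0.01,0.005,0,0,0,0],[0,0.01,0.005,0,0,0,0],[0,0,0,0,0,0,0]]]' 25
```

```text
t: 8.0
tcp_pos: [0.5576, -0.0035, 0.0742]
eef_rot: [0.687, 0.726, 0.0, 0.0]
ft_force: [0.7, -1.3, -1.9]
finger_gap: 0.282
pos [ 0.5576 -0.0035  0.0742] shift units [0.0033 0.0172 0.001 ] mm [0.7 3.4 0.2]
yaw now 1.6259 dyaw -0.0001 turn units [3.e-05 2.e-05 2.e-05] q7 1.8 deg -0.0
t 8.0 gap 0.282 F [ 0.7 -1.3 -1.9]
[ 0.5393154  -0.00368652  0.099     ]
t: 8.72
tcp_pos: [0.5656, -0.003, 0.071]
eef_rot: [0.687, 0.726, -0.0, 0.0]
ft_force: [-1.4, -1.5, -2.9]
finger_gap: 0.286
```

```bash
python3 -m inch '[[[0,0.01,0.005,0,0,0,0],[0,0.01,0.005,0,0,0,0],[0,0,0,0,0,0,0]]]' 25;python3 -m inch '[[[0,0.01,0.005,0,0,0,0],[0,0,0,0,0,0,0]]]' 25;  python3 - <<'E'
from m import *
f=grab_frame("wrist"); look(f,["lock_tip"]);save(f,"w7")
E
```

```text
t: 9.1
tcp_pos: [0.5698, -0.0027, 0.0693]
eef_rot: [0.687, 0.726, 0.0, 0.0]
ft_force: [-2.3, -1.3, 1.2]
finger_gap: 0.276
t: 9.35
tcp_pos: [0.5723, -0.0026, 0.0683]
eef_rot: [0.687, 0.726, 0.0, 0.001]
ft_force: [1.8, -2.5, 0.3]
finger_gap: 0.271
lock_tip 0.57 [254.4 232.3] [ 0.5607 -0.0032  0.099 ]
```

View pics/w7.png

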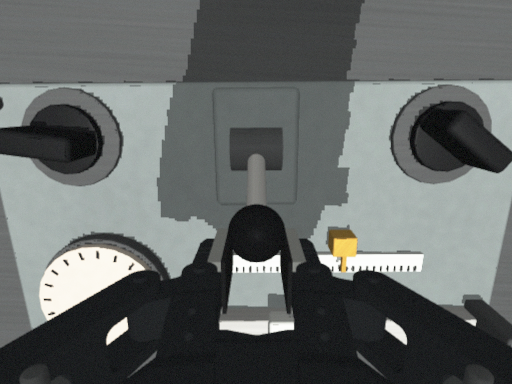

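```bash
python3 -m inch '[[[0,0,0,0,0,0,0.6],[0,0,0,0,0,0,0.6],[0,-0.05,-0.2,0,0,0,0.6],[0,-0.1,-0.3,0,0,0,1],[0,-0.1,-0.2,0,0,0,1]]]' ;  python3 - <<'E'
from m import *
f=grab_frame("wrist"); save(f,"w8"); look(f,["lock_tip","adjust_grip","pointer_tip","set_mark","bezel_grip"])
go([.5184,.1154,.12])
E
```

```text
t: 10.07
tcp_pos: [0.5215, -0.0055, 0.2094]
eef_rot: [0.687, 0.726, 0.0, 0.0]
ft_force: [0.9, 0.4, 0.9]
finger_gap: 0.984
lock_tip 0.79 [250.6 226. ] [ 0.5622 -0.0075  0.099 ]
lock_tip 0.53 [483.3 227.8] [0.5524 0.2091 0.099 ]
adjust_grip 0.73 [375.  177.2] [0.5183 0.1177 0.057 ]
pointer_tip 0.81 [278.9 251.5] [0.6131 0.0265 0.044 ]
set_mark 0.51 [309.3 249.1] [0.6111 0.0622 0.038 ]
bezel_grip 0.84 [135.9 177.3] [ 0.5317 -0.1276  0.057 ]
pos [ 0.5215 -0.005   0.2066] shift units [0.6021 0.0183 0.4331] mm [120.4   3.7  86.6]
t 10.375 gap 1.002 F [ 1.   0.5 -0.1]
```

View pics/w8.png

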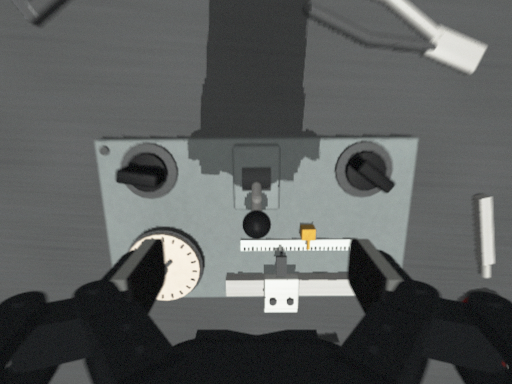

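```bash
python3 -m inch '[[[0.2,0.006,0.12,0,0,0.0,1],[0.2,0.006,0.12,0,0,0.0,1],[0.2,0.006,0.14,0,0,0.0,1],[0,0,0,0,0,0.029,1],[0,0,0,0,0,0.029,1]]]';python3 -m inch '[[[0,0,0,0,0,0.029,1],[0,0,0,0,0,0.029,1],[0,0,0,0,0,0.029,1],[0,0,0,0,0,0.029,1],[0,0,0,0,0,0.029,1]]]';python3 -m inch '[[[0,0,0,0,0,0.029,1],[0,0,0,0,0,0.029,1],[0,0,0,0,0,0.029,1],[0,0,0,0,0,0.029,1],[0,0,0,0,0,0.029,1]]]';  python3 - <<'E'
from m import *
f=grab_frame("wrist"); save(f,"w9"); look(f,["adjust_grip"])
go([.5184,.1154,.12],np.radians(-37))
E
```

```text
t: 11.0
tcp_pos: [0.5181, 0.1147, 0.1296]
eef_rot: [0.809, 0.588, -0.002, 0.0]
ft_force: [-0.7, -1.0, 0.3]
finger_gap: 0.998
t: 11.62
tcp_pos: [0.5184, 0.1143, 0.1301]
eef_rot: [0.985, 0.171, -0.001, 0.001]
ft_force: [-0.1, -0.0, -0.9]
finger_gap: 1.001
t: 12.25
tcp_pos: [0.5185, 0.1143, 0.1303]
eef_rot: [0.96, -0.28, -0.0, 0.001]
ft_force: [-0.3, 0.5, 0.0]
finger_gap: 1.002
adjust_grip 0.96 [259.2 195.4] [0.5192 0.1131 0.057 ]
pos [0.5184 0.1144 0.1302] shift units [-0.0029 -0.0044  0.051 ] mm [-0.6 -0.9 10.2]
yaw now -0.5632 dyaw -0.0826 turn units [ 0.0005  -0.0001   0.01315] q7 -0.382 deg -4.7
t 12.35 gap 1.001 F [-0.   0.4  0.5]
```

View pics/w9.png

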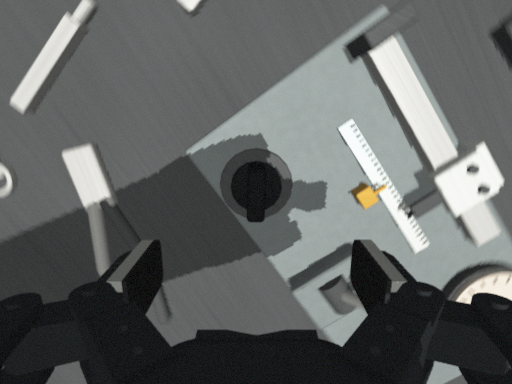

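The bar lies vertical in the picture at (256,190), so the jaws are aligned across it. Descend and grip.

```bash
python3 -m inch '[[[0,0,0.2,0,0,0,1],[0,0,0.2,0,0,0,0.6],[0,0,0.05,0,0,0,0.6],[0,0,0,0,0,0,0],[0,0,0,0,0,0,0]]]' 30;python3 -m inch '[[[0,0,0,0,0,0,0],[0,0,0,0,0,0,0],[0,0,0,0,0,0,0]]]';  python3 - <<'E'
from m import *
f=grab_frame("wrist"); save(f,"w10"); 
go([.5184,.1154,.04])
E
```

```text
t: 12.98
tcp_pos: [0.5195, 0.1147, 0.0426]
eef_rot: [0.961, -0.276, 0.001, -0.0]
ft_force: [-0.9, -0.1, 0.5]
finger_gap: 0.183
t: 13.35
tcp_pos: [0.519, 0.1152, 0.0426]
eef_rot: [0.961, -0.276, 0.0, -0.001]
ft_force: [-4.3, 1.0, 5.9]
finger_gap: 0.138
pos [0.5189 0.1152 0.0426] shift units [-0.0028  0.0005  0.013 ] mm [-0.6  0.1  2.6]
t 13.4 gap 0.136 F [-3.4  0.6  5.2]
```

View pics/w10.png

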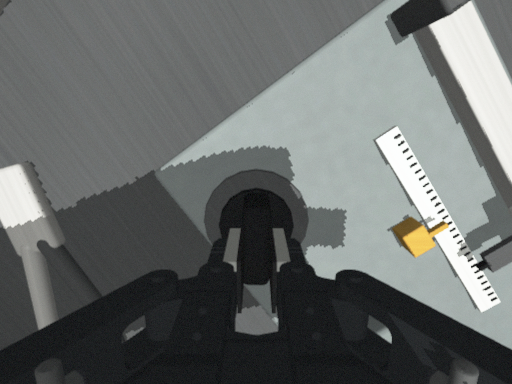

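```bash
python3 -m inch '[[[0,0,0,0,0,-0.02,0],[0,0,0,0,0,-0.02,0],[0,0,0,0,0,-0.02,0],[0,0,0,0,0,-0.02,0],[0,0,0,0,0,-0.02,0]]]';python3 -m inch '[[[0,0,0,0,0,-0.02,0],[0,0,0,0,0,-0.02,0],[0,0,0,0,0,-0.02,0],[0,0,0,0,0,-0.02,0],[0,0,0,0,0,-0.02,0]]]';python3 -m inch '[[[0,0,0,0,0,-0.02,0],[0,0,0,0,0,-0.02,0],[0,0,0,0,0,-0.02,0],[0,0,0,0,0,-0.02,0],[0,0,0,0,0,-0.02,0]]]';  python3 - <<'E'
from m import *
f=grab_frame("wrist"); save(f,"w11"); look(f,["pointer_tip","set_mark"])
f=grab_frame("top"); save(f,"t11",(180,140,330,235),5); look(f,["pointer_tip","set_mark"])
go([.5184,.1154,.04],0)
E
```

```text
t: 14.02
tcp_pos: [0.5184, 0.1153, 0.0426]
eef_rot: [0.999, 0.036, -0.0, -0.001]
ft_force: [-7.0, 1.3, 8.1]
finger_gap: 0.141
t: 14.65
tcp_pos: [0.518, 0.1151, 0.0425]
eef_rot: [0.939, 0.343, -0.0, -0.001]
ft_force: [-9.8, 0.7, 10.3]
finger_gap: 0.14
t: 15.28
tcp_pos: [0.5177, 0.1146, 0.0424]
eef_rot: [0.787, 0.617, -0.001, -0.001]
ft_force: [-11.5, -2.3, 11.8]
finger_gap: 0.14
pointer_tip 0.88 [232.7 177.1] [0.6099 0.0575 0.044 ]
set_mark 0.39 [232.2 178.6] [0.6071 0.059  0.038 ]
pos [0.5177 0.1146 0.0425] shift units [0.0047 0.0026 0.0123] mm [0.9 0.5 2.5]
yaw now 1.325 dyaw -1.325 turn units [-1.9000e-04  2.0000e-04  2.1088e-01] q7 1.232 deg -75.9
t 15.575 gap 0.137 F [-11.5  -0.8  12.1]
```

View pics/w11.png

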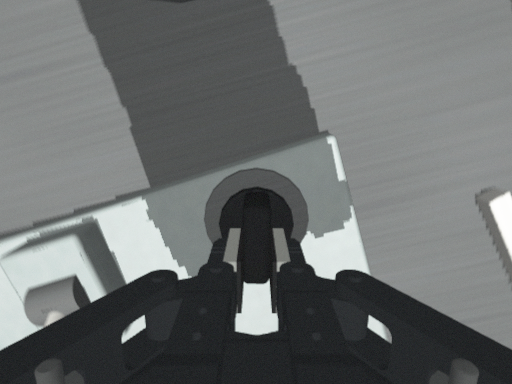

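View pics/t11.png

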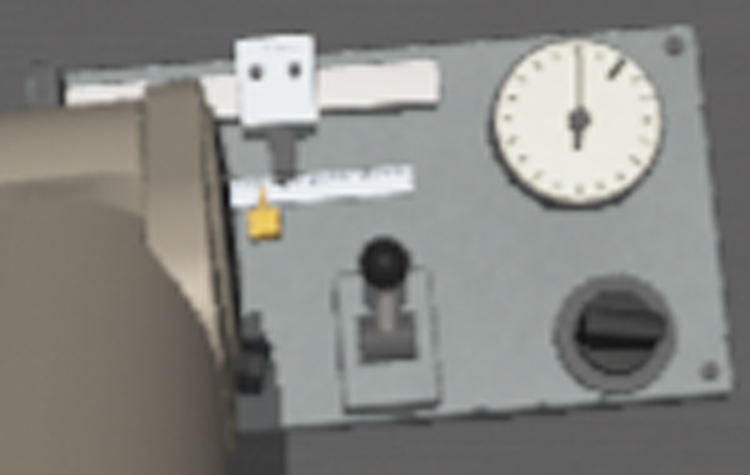

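```bash
cat >> m.py <<'E'
GO=np.array([.590,-.001]); GY=.055
def gf(P): 
    c,s=np.cos(GY),np.sin(GY); d=np.asarray(P)[:2]-GO; return np.array([c*d[0]+s*d[1],-s*d[0]+c*d[1]])
E
python3 - <<'E'
from m import *
f=grab_frame("top")
m=unproj(f,(180+263/5,140+188/5),.038);p=unproj(f,(180+287/5,140+181/5),.044)
print(gf(m)*1000,gf(p)*1000)
# plate edges for yaw check: crop px far edge / near edge at z=.02
a=unproj(f,(180+732/5,140+388/5),.02);b=unproj(f,(180+285/5,140+425/5),.02);c=unproj(f,(180+692/5,140+28/5),.02)
print(a,b,c,np.arctan2(-(b-a)[0],(b-a)[1]),np.arctan2((c-a)[1],(c-a)[0]))
E
```

```text
[22.96100104 57.76163421] [24.58735098 44.92384444]
[ 0.50254481 -0.18607575  0.02      ] [0.48711159 0.04835319 0.02      ] [ 0.69734796 -0.17323078  0.02      ] 0.06573838745158571 0.06584289056119244
```

```bash
python3 -m inch '[[[0,0,0,0,0,-0.02,0],[0,0,0,0,0,-0.02,0],[0,0,0,0,0,-0.02,0],[0,0,0,0,0,-0.02,0],[0,0,0,0,0,-0.02,0]]]';python3 -m inch '[[[0,0,0,0,0,-0.02,0],[0,0,0,0,0,-0.02,0],[0,0,0,0,0,-0.02,0],[0,0,0,0,0,-0.02,0],[0,0,0,0,0,0,0]]]';  python3 - <<'E'
from m import *
f=grab_frame("top"); save(f,"t12",(200,140,270,200),11); look(f,["pointer_tip","set_mark"])
f=grab_frame("scene"); save(f,"s12",(205,200,285,260),9); look(f,["pointer_tip","set_mark"])
go([.5184,.1154,.04],0)
E
```

```text
t: 16.25
tcp_pos: [0.5177, 0.1141, 0.0425]
eef_rot: [0.558, 0.83, -0.001, -0.0]
ft_force: [-12.2, -2.2, 12.5]
finger_gap: 0.138
t: 16.88
tcp_pos: [0.5179, 0.1137, 0.0425]
eef_rot: [0.336, 0.942, -0.001, -0.0]
ft_force: [-10.2, -3.6, 11.5]
finger_gap: 0.138
pointer_tip 0.7 [229.4 176.6] [0.6114 0.066  0.044 ]
set_mark 0.56 [232.7 177.9] [0.6089 0.0577 0.038 ]
pointer_tip 0.86 [247.5 232.1] [0.6207 0.0584 0.044 ]
pointer_tip 0.73 [271.6 107.9] [ 0.345  -0.2586  0.044 ]
pointer_tip 0.37 [366.1 274. ] [0.4362 0.3    0.044 ]
set_mark 0.48 [250.9 229.8] [0.6087 0.055  0.038 ]
pos [0.5179 0.1137 0.0425] shift units [0.0035 0.008  0.0123] mm [0.7 1.6 2.5]
yaw now 2.4554 dyaw 0.6862 turn units [-2.8000e-04 -9.0000e-05 -1.0921e-01] q7 2.173 deg 39.3
t 17.175 gap 0.137 F [-10.5  -5.1  12.1]
```

View pics/s12.png

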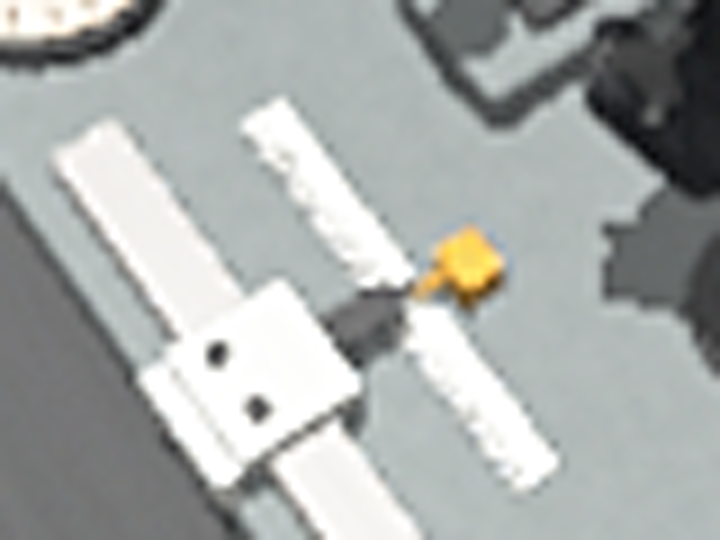

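View pics/t12.png

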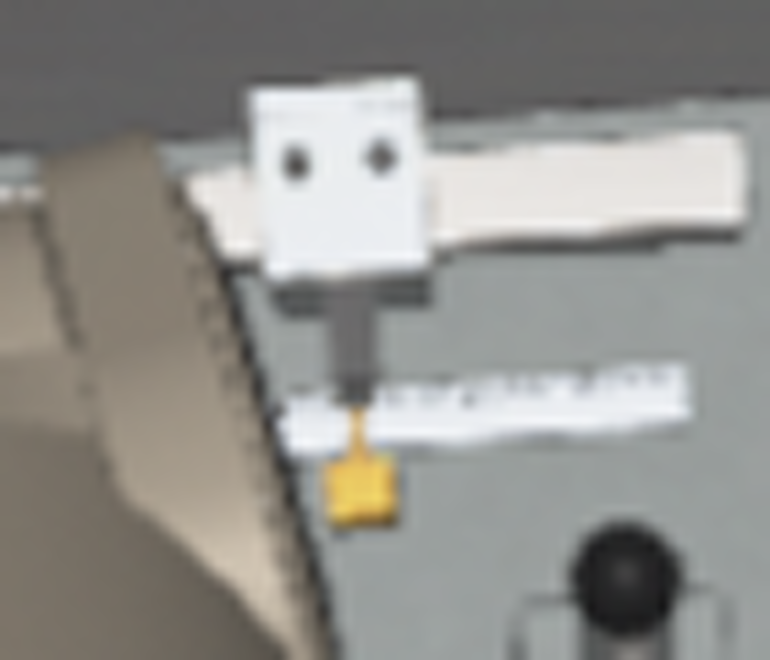

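```bash
python3 -m inch '[[[0,0,0,0,0,0,0.5],[0,0,0,0,0,0,0.5],[0,0,-0.25,0,0,0,0.7],[0,0,-0.25,0,0,0,1],[0,0,-0.25,0,0,0,1]]]'; python3 -m inch '[[[0,0,0,0,0,0.0264,1],[0,0,0,0,0,0.0264,1],[0,0,0,0,0,0.0264,1],[0,0,0,0,0,0.0264,1],[0,0,0,0,0,0.0264,1]]]';python3 - <<'E'
from m import *
go([.54,.06,.19],np.pi/2+.06)
E
```

```text
t: 17.8
tcp_pos: [0.5188, 0.1146, 0.1935]
eef_rot: [0.336, 0.942, 0.0, 0.0]
ft_force: [0.2, 0.3, -1.2]
finger_gap: 0.999
t: 18.42
tcp_pos: [0.519, 0.1147, 0.1918]
eef_rot: [0.689, 0.725, 0.0, 0.0]
ft_force: [0.2, -0.1, 0.3]
finger_gap: 0.997
pos [0.519  0.1147 0.1918] shift units [-0.2784  0.0913  0.009 ] mm [-55.7  18.3   1.8]
yaw now 1.6206 dyaw 0.0102 turn units [ 0.00012  0.      -0.00162] q7 1.34 deg 0.6
t 18.425 gap 0.997 F [ 0.2 -0.1  0.3]
```

```bash
python3 -m inch '[[[-0.14,0.046,0,0,0,0,1],[-0.14,0.046,0,0,0,0,1],[0,0,0,0,0,0,1]]]';python3 - <<'E'
from m import *
f=grab_frame("wrist");save(f,"w13"); save(f,"w13c",(200,200,310,290),7); look(f,["pointer_tip","set_mark","lock_tip","adjust_grip"])
E
```

```text
t: 18.8
tcp_pos: [0.541, 0.0576, 0.1918]
eef_rot: [0.688, 0.725, 0.0, 0.001]
ft_force: [-0.2, 0.6, 0.9]
finger_gap: 1.0
pointer_tip 0.56 [252.6 240.7] [0.613  0.0584 0.044 ]
pointer_tip 0.22 [205.6 203.7] [0.5741 0.0078 0.044 ]
set_mark 0.68 [257.1 235.1] [0.6088 0.063  0.038 ]
lock_tip 0.79 [180.5 205.3] [ 0.559  -0.0052  0.099 ]
adjust_grip 0.91 [317.3 159.4] [0.5201 0.1159 0.057 ]
adjust_grip 0.36 [203.6 202.6] [0.5689 0.0078 0.057 ]
```

View pics/w13.png

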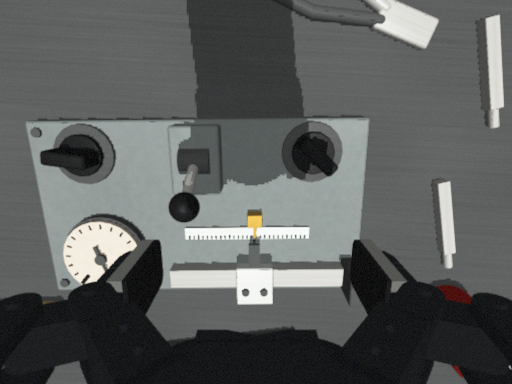

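View pics/w13c.png

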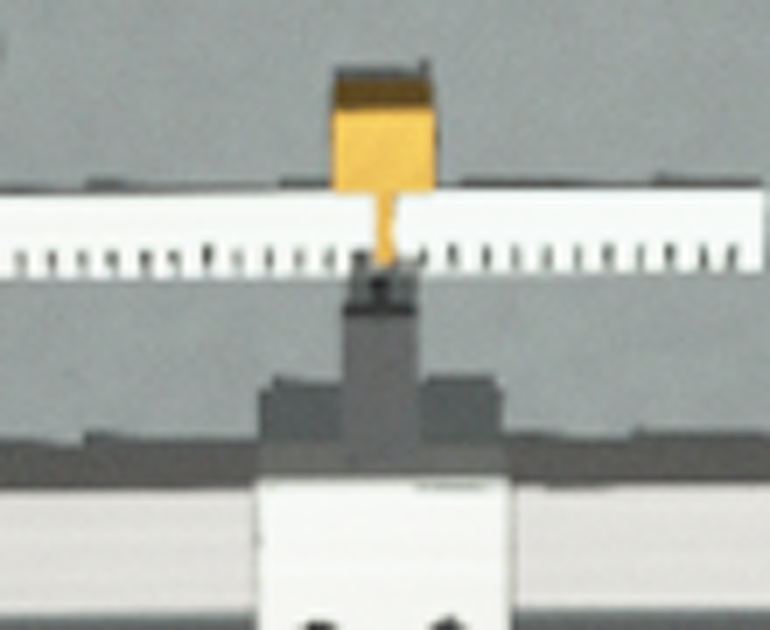

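Run:
```python
from m import *
f=grab_frame("wrist");im=f["image"].astype(int)
for r in range(227,248):
    print(r,[("%3d"%g) for g in im[r,246:264].mean(1).astype(int)], "|",(im[r,246:264,0]-im[r,246:264,2]))
```

```text
227 ['175', '175', '172', '175', '177', '176', '178', '179', '178', '178', '174', '177', '167', '134', '134', '133', '123', ' 98'] | [147 147 147 147 146 147 148 147 146 145 148 137  87  -2  -2  -2  -2  -1]
228 ['212', '211', '211', '203', '173', '174', '172', '182', '212', '210', '213', '219', '232', '222', '223', '222', '221', '221'] | [ 60  61  61  76 135 146 133  87  60  59  59  45  11  -3  -4  -3  -4  -3]
229 ['242', '243', '243', '231', '171', '172', '169', '192', '241', '241', '241', '244', '248', '248', '248', '248', '249', '249'] | [  3   2   3  15 126 146 112   8   1   2   1   0  -2  -2  -2  -2  -3  -2]
230 ['248', '248', '248', '239', '170', '172', '173', '201', '248', '248', '248', '248', '248', '248', '248', '248', '248', '248'] | [ -1  -1  -1   8 126 144 108   1  -2  -2  -1  -1  -1  -1  -2  -1  -1  -1]
231 ['247', '247', '247', '237', '168', '171', '169', '201', '247', '247', '247', '247', '248', '248', '248', '248', '247', '248'] | [  1   0   1  11 125 145 111   1   0   0   0   0   0   0   0   0   1   0]
232 ['247', '247', '247', '238', '171', '170', '194', '235', '248
[... 2366 characters left out ...]
 70', ' 66', ' 94', '141', '162', '161', '161', '162', '159', '163', '159'] | [-2 -3 -3  0  1 -1 -1 -3 -2 -5 -5 -6 -7 -8 -6 -5 -5 -5]
245 [' 57', ' 59', ' 55', ' 55', ' 65', ' 58', ' 60', ' 59', ' 57', ' 80', '129', '162', '160', '161', '161', '160', '165', '161'] | [ 3 -3 -2  2 -4 -2 -1 -2 -3  0 -5 -5 -5 -8 -7 -7 -5 -7]
246 [' 88', ' 88', ' 90', ' 90', ' 91', ' 88', ' 90', ' 92', ' 92', '102', '138', '161', '160', '163', '161', '161', '161', '160'] | [-2 -3 -1 -1  1 -2  1 -1  1 -1 -4 -7 -6 -6 -7 -8 -9 -6]
247 [' 99', '102', '105', '102', '100', '101', '105', '105', '105', '114', '141', '159', '160', '162', '159', '160', '159', '161'] | [ 0 -2  0  0  0 -2 -4 -4 -2 -1 -5 -4 -5 -6 -8 -7 -5 -7]
```

```bash
python3 -m inch '[[[0.0,0,0.13,0,0,0,1],[0.005,0,0.12,0,0,0,1],[0,0,0,0,0,0,1]]]';python3 - <<'E'
from m import *
f=grab_frame("wrist");save(f,"w14"); save(f,"w14c",(200,210,310,300),7)
im=f["image"].astype(int)
for r in range(240,272):
    print(r,[("%3d"%g) for g in im[r,244:264].mean(1).astype(int)], "|",(im[r,244:264,0]-im[r,244:264,2]))
E
```

```text
t: 19.48
tcp_pos: [0.5391, 0.0611, 0.1402]
eef_rot: [0.687, 0.727, -0.001, -0.001]
ft_force: [-0.2, -0.1, 1.5]
finger_gap: 1.002
240 ['178', '176', '176', '177', '180', '177', '179', '177', '176', '175', '177', '177', '179', '173', '140', '143', '160', '158', '161', '161'] | [148 148 148 149 147 149 144 146 148 148 147 148 149 143  71  -4  -7  -5
  -7  -6]
241 ['178', '177', '178', '178', '180', '176', '178', '176', '175', '178', '178', '178', '182', '173', '149', '160', '162', '159', '164', '160'] | [146 145 145 148 146 148 146 147 148 146 149 148 147 142  63  -7  -6  -7
  -4  -5]
242 ['175', '176', '177', '178', '175', '175', '176', '175', '175', '179', '177', '179', '181', '172', '150', '161', '161', '162', '161', '159'] | [148 147 148 147 149 147 147 145 147 146 149 147 148 144  67  -7  -7  -5
  -5  -6]
243 ['174', '177', '178', '175', '173', '172', '175', '175', '175', '178', '177', '180', '178', '176', '153', '161', '162', '160', '160', '158'] | [148 147 148 148 147 150 146 145 149 146 148 147 149 140  71  -4  -8  -6
  -7  -6]
244 ['175', '175', '177', '174', '175', '176', '173
[... 5478 characters left out ...]
', '164'] | [-2 -5 -5 -4  0  3 -1 -2 -4 -3 -3 -5 -8 -7 -8 -7 -7 -8 -8 -5]
269 [' 71', ' 73', ' 69', ' 61', ' 47', ' 46', ' 52', ' 66', ' 72', ' 67', ' 64', '107', '161', '162', '160', '159', '159', '161', '160', '161'] | [ 0 -4 -4 -3  3  1 -3 -2 -2 -3 -1 -5 -6 -8 -5 -6 -7 -8 -7 -7]
270 [' 41', ' 39', ' 40', ' 46', ' 49', ' 45', ' 48', ' 42', ' 43', ' 44', ' 49', ' 98', '161', '160', '161', '161', '161', '162', '163', '162'] | [ 3  1 -2 -3 -2 -2  1 -6 -4 -1  0 -2 -7 -6 -6 -8 -7 -6 -8 -6]
271 [' 71', ' 72', ' 74', ' 74', ' 73', ' 73', ' 70', ' 75', ' 75', ' 71', ' 77', '110', '161', '160', '160', '158', '160', '159', '158', '163'] | [-1  0  0 -2  0 -1  0 -1 -1 -1 -4 -4 -7 -6 -6 -7 -7 -5 -6 -5]
```

View pics/w14c.png

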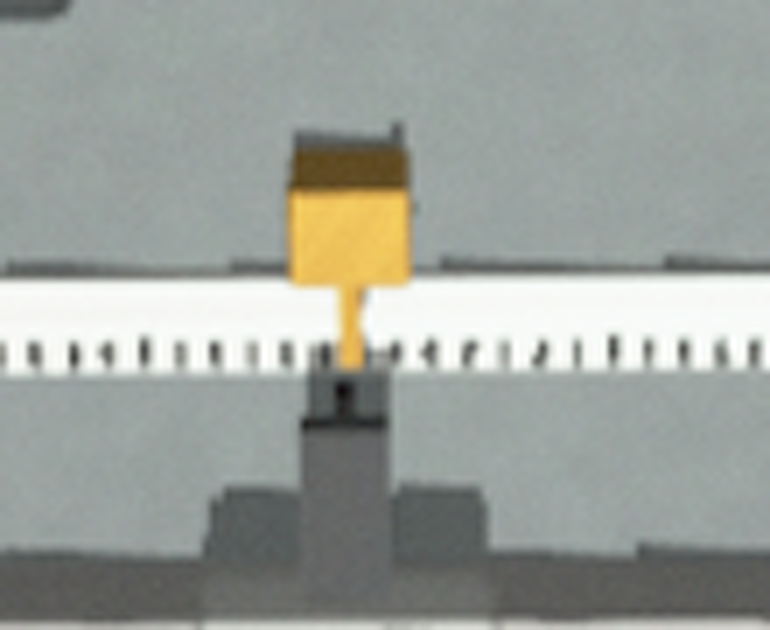

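Pointer sits at about column 248.7 and the mark at 249.5, so it is about 0.7 mm short (≈0.07 rad). I'll regrip the bar at a yaw of 2.525 so the bar conforms to it.

```bash
python3 -m inch '[[[0,0,0,0,0,-0.0286,1],[0,0,0,0,0,-0.0286,1],[0,0,0,0,0,-0.0286,1],[0,0,0,0,0,-0.0286,1],[0,0,0,0,0,-0.0286,1]]]'
python3 - <<'E'
from m import *
go([.5168,.1140,.14],2.525)
E
```

```text
t: 20.15
tcp_pos: [0.5408, 0.061, 0.1428]
eef_rot: [0.301, 0.954, 0.0, 0.001]
ft_force: [0.2, -0.7, 0.0]
finger_gap: 1.0
pos [0.5408 0.061  0.1428] shift units [0.2505 0.1482 0.0141] mm [50.1 29.6  2.8]
yaw now 2.5305 dyaw -0.0055 turn units [0.00018 0.0002  0.00087] q7 2.33 deg -0.3
t 20.15 gap 1.0 F [ 0.2 -0.7  0. ]
```

```bash
python3 -m inch '[[[0.125,0.074,0,0,0,0.0009,0.6],[0.125,0.074,0,0,0,0,0.6],[0,0,0.25,0,0,0,0.6],[0,0,0.235,0,0,0,0.6],[0,0,0,0,0,0,0.6]]]';python3 - <<'E'
from m import *
go([.5168,.1140,.045],2.525)
f=grab_frame("wrist");save(f,"w15")
E
```

```text
t: 20.78
tcp_pos: [0.5153, 0.1136, 0.0432]
eef_rot: [0.306, 0.952, -0.001, -0.002]
ft_force: [-1.1, -0.2, 1.2]
finger_gap: 0.599
pos [0.5153 0.1136 0.0432] shift units [-0.005   0.0059 -0.0093] mm [-1.   1.2 -1.9]
yaw now 2.5191 dyaw 0.0059 turn units [-0.00055 -0.00035 -0.00093] q7 2.211 deg 0.3
t 20.775 gap 0.599 F [-1.1 -0.2  1.2]
```

View pics/w15.png

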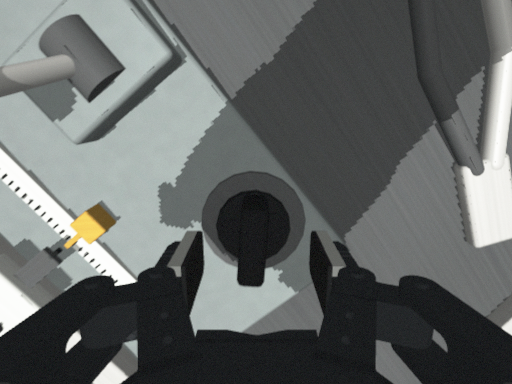

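```bash
python3 -m inch '[[[-0.007,0.004,-0.005,0,0,-0.0009,0.4],[0,0,0,0,0,0,0],[0,0,0,0,0,0,0],[0,0,0,0,0,0,0],[0,0,0,0,0,0,0]]]' 30;python3 - <<'E'
from m import *
go([.5168,.1140,.045],2.525)
E
```

```text
t: 21.45
tcp_pos: [0.5182, 0.1137, 0.0455]
eef_rot: [0.304, 0.953, -0.0, 0.0]
ft_force: [0.5, 0.2, -0.8]
finger_gap: -0.001
pos [0.5182 0.1137 0.0455] shift units [ 0.0066 -0.0031  0.0026] mm [ 1.3 -0.6  0.5]
yaw now 2.5245 dyaw 0.0005 turn units [-1.e-05  0.e+00 -9.e-05] q7 2.217 deg 0.0
t 21.45 gap -0.001 F [ 0.5  0.2 -0.8]
```

Run:
```python
from m import *
f=grab_frame("wrist");save(f,"w16")
```

```text
(no output)
```

View pics/w16.png

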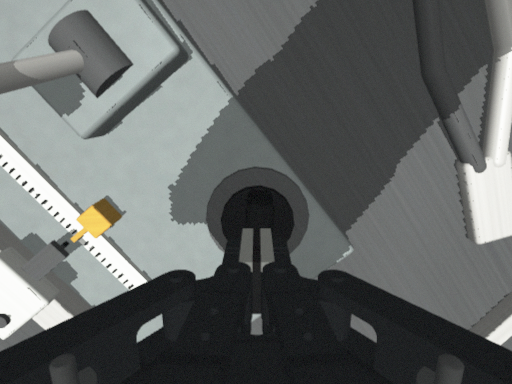

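```bash
python3 -m inch '[[[0,0,0,0,0,0,0.6],[0,0,0,0,0,0,0.6],[0,0,0,0,0,0,0.6]]]' 30;python3 - <<'E'
from m import *
go([.5168,.1140,.038],2.525)
f=grab_frame("wrist");save(f,"w17")
E
```

```text
t: 21.88
tcp_pos: [0.5182, 0.1137, 0.0454]
eef_rot: [0.304, 0.953, -0.0, -0.0]
ft_force: [0.1, 0.0, 0.6]
finger_gap: 0.601
pos [0.5182 0.1137 0.0454] shift units [ 0.0066 -0.0031  0.0368] mm [ 1.3 -0.6  7.4]
yaw now 2.5244 dyaw 0.0006 turn units [-2.e-05 -1.e-05 -9.e-05] q7 2.217 deg 0.0
t 21.875 gap 0.601 F [0.1 0.  0.6]
```

View pics/w17.png

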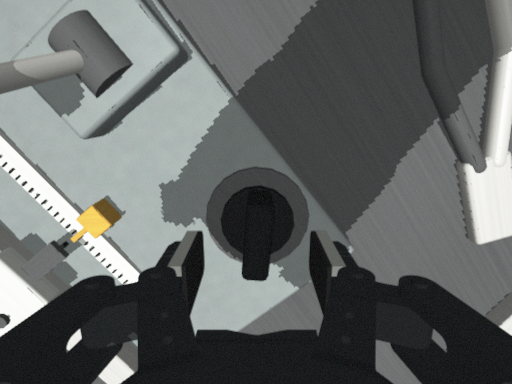

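Run:
```python
from m import *
f=grab_frame("wrist");s=sensors.get_state()
p=s["tcp_pos"]; print(p,proj(f,[p,p+[0,0,.0187]]))
for uv in [(258,195),(256,280),(259,188),(258,205),(256,273)]: print(uv,unproj(f,uv,.064).round(4), unproj(f,uv,.034).round(4))
print("tips",unproj(f,(188,290),.06),unproj(f,(200,232),.06))
```

```text
[0.51822785 0.11375351 0.04537996] [[254.46207554 228.82832464]
 [254.28611932 242.86756403]]
(258, 195) [0.5024 0.0946 0.064 ] [0.5071 0.1016 0.034 ]
(256, 280) [0.5296 0.1312 0.064 ] [0.54   0.1458 0.034 ]
(259, 188) [0.5   0.092 0.064] [0.5042 0.0985 0.034 ]
(258, 205) [0.5053 0.0987 0.064 ] [0.5106 0.1065 0.034 ]
(256, 273) [0.5273 0.128  0.064 ] [0.5372 0.1419 0.034 ]
tips [0.56418422 0.11694902 0.06      ] [0.53833571 0.09437498 0.06      ]
```

The shut fingers passed over the bar, so the pads end about 20 mm above the reported TCP. I need to go lower; descending step by step while watching force.

```bash
python3 -m inch '[[[0.004,-0.002,0.03,0,0,0,0.6],[0,0,0.02,0,0,0,0.6],[0,0,0,0,0,0,0.6]]]' 30; python3 -m inch '[[[0,0,0.02,0,0,0,0.6],[0,0,0,0,0,0,0.6]]]'
python3 - <<'E'
from m import *
f=grab_frame("wrist");save(f,"w18")
E
```

```text
t: 22.35
tcp_pos: [0.517, 0.1138, 0.0349]
eef_rot: [0.304, 0.953, -0.0, -0.0]
ft_force: [-0.2, -0.4, 0.4]
finger_gap: 0.599
t: 22.6
tcp_pos: [0.5172, 0.1139, 0.0311]
eef_rot: [0.304, 0.953, -0.0, -0.0]
ft_force: [-0.4, 0.0, -0.6]
finger_gap: 0.598
```

View pics/w18.png

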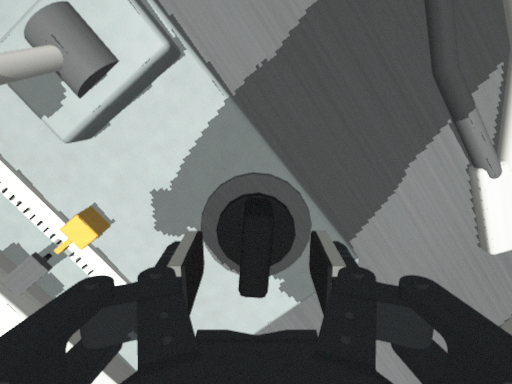

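```bash
python3 -m inch '[[[0,0,0,0,0,0,0.4],[0,0,0,0,0,0,0.25],[0,0,0,0,0,0,0.25]]]' 20; python3 -m inch '[[[0,0,0,0,0,0,0],[0,0,0,0,0,0,0],[0,0,0,0,0,0,0]]]' 20;python3 - <<'E'
from m import *
f=grab_frame("wrist");save(f,"w19")
go([.517,.114,.031],2.525)
E
```

```text
t: 23.02
tcp_pos: [0.5174, 0.1139, 0.0314]
eef_rot: [0.304, 0.953, -0.0, -0.0]
ft_force: [0.0, 0.0, 0.5]
finger_gap: 0.251
t: 23.4
tcp_pos: [0.5177, 0.1139, 0.0315]
eef_rot: [0.304, 0.953, 0.0, 0.0]
ft_force: [1.9, -1.0, 2.4]
finger_gap: 0.153
pos [0.5177 0.1139 0.0315] shift units [ 0.0031 -0.0013  0.0027] mm [ 0.6 -0.3  0.5]
yaw now 2.5243 dyaw 0.0007 turn units [ 5.0e-05  6.0e-05 -1.1e-04] q7 2.218 deg 0.0
t 23.45 gap 0.159 F [ 3.2 -1.9  2.2]
```

View pics/w19.png

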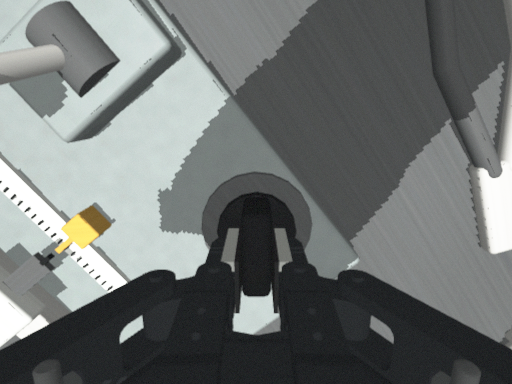

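```bash
python3 -m inch '[[[0,0,0,0,0,0,0.5],[0,0,0,0,0,0,0.5],[0,0,-0.2,0,0,0,0.7],[0,0,-0.3,0,0,0,1],[0,0,-0.1,0,0,0,1]]]'; python3 -m inch '[[[-0.13,-0.07,0,0,0,0.0286,1],[-0.13,-0.01,0,0,0,0.0286,1],[0,0,0,0,0,0.0286,1],[0,0,0,0,0,0.0286,1],[0,0,0,0,0,0.0286,1]]]';python3 - <<'E'
from m import *
go([.535,.06,.14],np.pi/2+.06)
E
```

```text
t: 24.08
tcp_pos: [0.5185, 0.1143, 0.1546]
eef_rot: [0.304, 0.953, 0.001, 0.001]
ft_force: [0.5, -0.4, -0.5]
finger_gap: 0.999
t: 24.7
tcp_pos: [0.5469, 0.0674, 0.1512]
eef_rot: [0.689, 0.724, -0.0, -0.0]
ft_force: [0.1, 0.3, 1.4]
finger_gap: 0.996
pos [0.5469 0.0674 0.1512] shift units [-0.0342 -0.0613  0.0561] mm [ -6.8 -12.3  11.2]
yaw now 1.62 dyaw 0.0108 turn units [-0.0001   0.      -0.00172] q7 1.469 deg 0.6
t 24.7 gap 0.996 F [0.1 0.3 1.4]
```

```bash
python3 -m inch '[[[-0.034,-0.04,0.05,0,0,-0.0017,1],[0,0,0,0,0,0,1]]]';cat >> m.py <<'E'
def tips(f):
    im=f["image"].astype(float); rb=im[:,:,0]-im[:,:,2]; g=im.mean(2)
    u,v=proj(f,[[.611,.060,.038]])[0]; u=int(u);v=int(v)
    sub=rb[v-30:v+20,u-25:u+25]; w=(sub>60)
    cnt=w.sum(1); rows=np.where(cnt>0)[0]; last=rows[-1]
    out=[]
    for r in range(last-8,last):
        x=np.clip(sub[r]-5,0,None); out.append((x*np.arange(50)).sum()/x.sum()+u-25)
    print("mark rows",v-30+last-8,np.round(out,2))
    c=int(round(out[-1]));R0=v-30+last
    for r in range(R0+1,R0+9):
        seg=g[r,c-6:c+6]; b=np.median(seg); x=np.clip(b-8-seg,0,None); print(r,(x*np.arange(12)).sum()/max(x.sum(),1)+c-6 if x.sum()>30 else None, seg.astype(int))
E
python3 - <<'E'
from m import *
f=grab_frame("wrist");tips(f);save(f,"w20"); save(f,"w20c",(200,190,310,300),6)
E
```

```text
t: 24.95
tcp_pos: [0.5382, 0.0594, 0.1404]
eef_rot: [0.682, 0.731, -0.001, -0.001]
ft_force: [0.3, 0.3, -0.7]
finger_gap: 0.996
mark rows 255 [250.29 250.28 250.3  250.3  250.27 250.29 250.3  250.31]
264 None [145  91  93  92  92  88  86  84  94  94  93  94]
265 250.31067961165047 [146  93  92  90  87  71  52  60  77  90  93 100]
266 250.27331887201734 [145  90  94  91  87  54  16  36  71  91  92 115]
267 250.23493975903614 [142  92  96  91  87  60  39  46  78  92  93 118]
268 250.199203187251 [118  92  92  93  85  65  50  57  80  94  94 118]
269 250.07428571428574 [ 90  77  80  81  77  57  45  52  73  85  81 102]
270 None [66 56 52 56 55 47 45 48 45 57 59 70]
271 None [63 48 50 50 52 52 52 51 49 53 50 51]
```

View pics/w20.png

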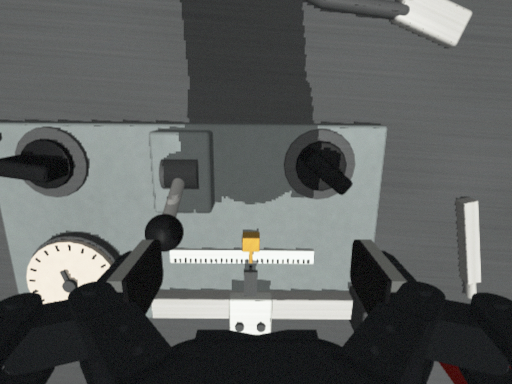

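View pics/w20c.png

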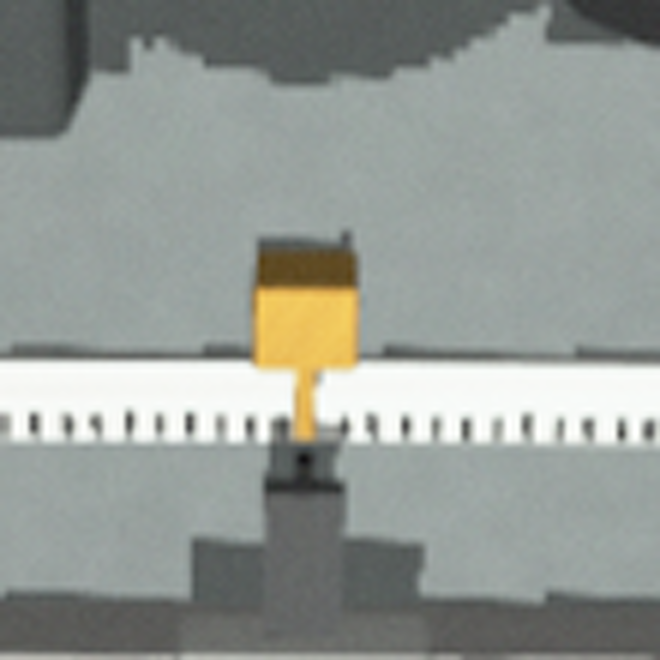

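Aligned within about 0.1 mm (mark 250.3, pointer 250.3). Now I'll close the lever.

Run:
```python
from m import *
go([.561,-.0032,.072],np.pi/2+.058)
```

```text
pos [0.5388 0.0598 0.1409] shift units [-0.3216  0.0892  0.3444] mm [-64.3  17.8  68.9]
yaw now 1.6399 dyaw -0.0112 turn units [-1.90e-04  3.00e-05  1.77e-03] q7 1.5 deg -0.6
t 25.0 gap 0.999 F [ 0.5  1.5 -0.1]
```

```bash
python3 -m inch '[[[-0.16,0.045,0,0,0,0.0018,0.7],[-0.16,0.045,0,0,0,0,0.7],[0,0,0.17,0,0,0,0.7],[0,0,0.17,0,0,0,0.7],[0,0,0,0,0,0,0.7]]]'
python3 - <<'E'
from m import *
go([.561,-.0032,.072],np.pi/2+.058)
f=grab_frame("wrist");save(f,"w21")
E
```

```text
t: 25.62
tcp_pos: [0.5599, -0.0028, 0.0717]
eef_rot: [0.687, 0.727, -0.002, -0.001]
ft_force: [0.7, 0.4, 0.7]
finger_gap: 0.699
pos [ 0.5599 -0.0028  0.0717] shift units [-0.0023  0.0052 -0.0016] mm [-0.5  1.  -0.3]
yaw now 1.6272 dyaw 0.0016 turn units [-6.4e-04  5.0e-05 -2.6e-04] q7 1.656 deg 0.1
t 25.625 gap 0.699 F [0.7 0.4 0.7]
```

View pics/w21.png

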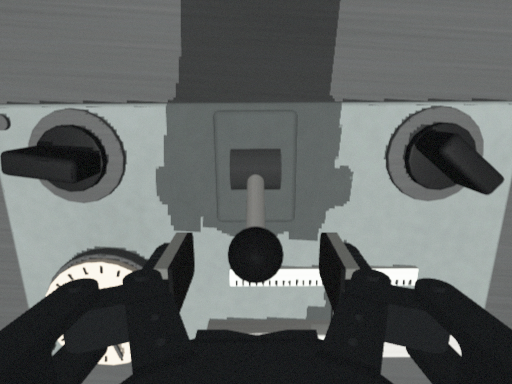

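```bash
python3 -m inch '[[[0,0.01,0.025,0,0,0,0.5],[0,0,0,0,0,0,0],[0,0,0,0,0,0,0],[0,0,0,0,0,0,0],[0,0,0,0,0,0,0]]]' 25;python3 -m inch '[[[0,-0.06,-0.0255,0,0,0,0],[0,-0.0635,-0.013,0,0,0,0],[0,-0.065,0,0,0,0,0],[0,-0.0635,0.013,0,0,0,0],[0,-0.06,0.0255,0,0,0,0]]]' 25;python3 -m inch '[[[0,-0.01,0.005,0,0,0,0],[0,-0.01,0.005,0,0,0,0],[0,0,0,0,0,0,0]]]' 25
python3 - <<'E'
from m import *
go([.499,-.0062,.067],np.pi/2+.058)
f=grab_frame("wrist");save(f,"w22")
E
```

```text
t: 26.3
tcp_pos: [0.5643, -0.0029, 0.0692]
eef_rot: [0.688, 0.726, 0.001, 0.001]
ft_force: [3.0, -4.5, 5.2]
finger_gap: 0.283
t: 26.92
tcp_pos: [0.5015, -0.0066, 0.0692]
eef_rot: [0.688, 0.726, 0.001, 0.001]
ft_force: [2.4, -7.3, 3.8]
finger_gap: 0.285
t: 27.3
tcp_pos: [0.4971, -0.0069, 0.0668]
eef_rot: [0.688, 0.726, -0.0, 0.0]
ft_force: [-1.1, -7.3, 4.4]
finger_gap: 0.283
pos [ 0.4971 -0.0069  0.0668] shift units [ 0.003   0.0098 -0.0011] mm [ 0.6  2.  -0.2]
yaw now 1.6245 dyaw 0.0043 turn units [ 5.0e-05  8.0e-05 -6.8e-04] q7 1.638 deg 0.2
t 27.3 gap 0.283 F [-1.1 -7.3  4.4]
```

View pics/w22.png

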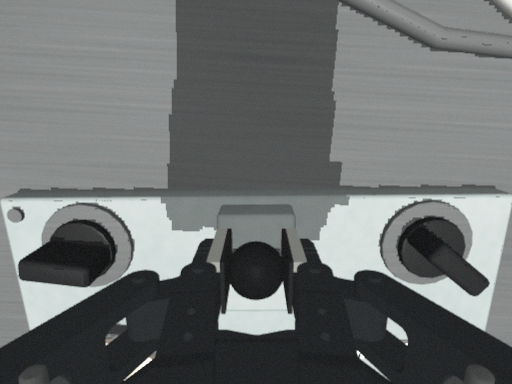

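```bash
python3 -m inch '[[[0,-0.015,0.007,0,0,0,0],[0,-0.015,0.007,0,0,0,0],[0,0,0,0,0,0,0]]]' 25;python3 -m inch '[[[0,-0.015,0.005,0,0,0,0],[0,0,0,0,0,0,0]]]' 25
python3 - <<'E'
from m import *
f=grab_frame("wrist");save(f,"w23")
print(unproj(f,(256,268),.099))
E
```

```text
t: 27.72
tcp_pos: [0.493, -0.0071, 0.0646]
eef_rot: [0.688, 0.726, 0.001, 0.002]
ft_force: [6.9, -8.4, 5.2]
finger_gap: 0.282
t: 27.98
tcp_pos: [0.4929, -0.0071, 0.0645]
eef_rot: [0.688, 0.726, 0.003, 0.003]
ft_force: [18.6, -7.6, 4.7]
finger_gap: 0.286
[ 0.49685168 -0.00610254  0.099     ]
```

View pics/w23.png

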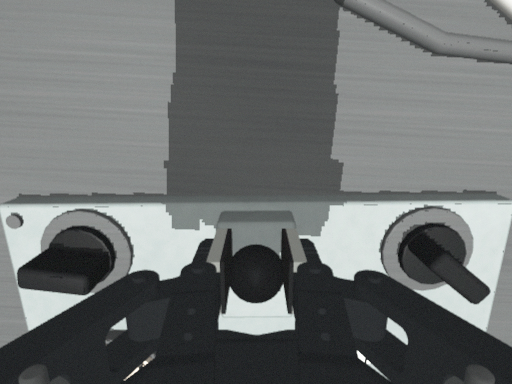

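```bash
python3 -m inch '[[[0,0.012,0,0,0,0,0.3],[0,0,0,0,0,0,0.6],[0,0,0,0,0,0,0.6],[0,0,-0.3,0,0,0,0.8],[0,0,-0.2,0,0,0,1]]]';python3 -m inch '[[[-0.2,0.05,-0.1,0,0,0,1],[-0.2,0.05,-0.1,0,0,0,1],[-0.1,0.05,0,0,0,0,1],[0,0,0,0,0,0,1]]]'
python3 - <<'E'
from m import *
f=grab_frame("wrist");save(f,"w24");look(f,["lock_tip","bezel_grip","zero_mark","needle_tip","dial_centre"])
go([.53,-.125,.2])
E
```

```text
t: 28.65
tcp_pos: [0.4905, -0.0064, 0.1644]
eef_rot: [0.688, 0.726, 0.0, 0.0]
ft_force: [0.4, 1.0, -0.6]
finger_gap: 0.983
t: 29.15
tcp_pos: [0.5261, -0.1058, 0.2026]
eef_rot: [0.688, 0.725, -0.0, 0.0]
ft_force: [-0.2, -0.0, 0.2]
finger_gap: 1.003
lock_tip 0.71 [372.2 160.7] [ 0.499  -0.0068  0.099 ]
bezel_grip 0.89 [233.4 178.6] [ 0.5305 -0.1276  0.057 ]
bezel_grip 0.37 [ 34.4 128.8] [ 0.4912 -0.321   0.057 ]
zero_mark 0.76 [228.  294.3] [ 0.6748 -0.1305  0.039 ]
needle_tip 0.49 [260.8 295.7] [ 0.6734 -0.0918  0.041 ]
needle_tip 0.41 [ 34.7 128.5] [ 0.4925 -0.3316  0.041 ]
dial_centre 0.72 [248.1 273.4] [ 0.6461 -0.108   0.039 ]
dial_centre 0.5 [257.5 298.2] [ 0.6782 -0.0954  0.039 ]
pos [ 0.5257 -0.1038  0.2025] shift units [-0.107   0.0157  0.0124] mm [-21.4   3.1   2.5]
t 29.45 gap 0.999 F [ 0.  -0.3  0.1]
```

View pics/w24.png

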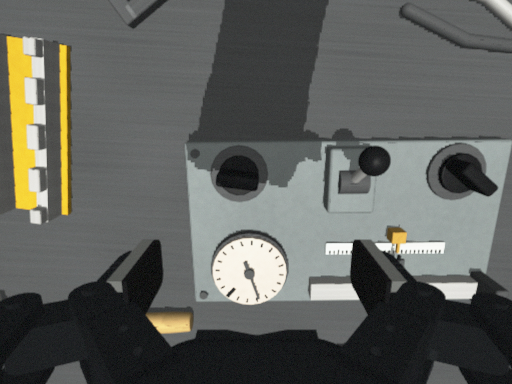

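```bash
cat >> m.py <<'E'
def dial(f,name=None,C=(.6446,-.1085)):
    # rectify dial plane z=.040 to 300x300 top view, x up, y left
    n=300; s=.11/n; 
    ii,jj=np.mgrid[0:n,0:n]; X=C[0]+(n/2-ii)*s; Y=C[1]+(n/2-jj)*s
    uv=proj(f,np.c_[X.ravel(),Y.ravel(),np.full(n*n,.040)]).astype(np.float32).reshape(n,n,2)
    im=cv2.remap(f["image"],uv[...,0],uv[...,1],cv2.INTER_CUBIC)
    if name: cv2.imwrite("pics/"+name+".png",cv2.resize(im[:,:,::-1],None,fx=2,fy=2))
    return im
E
python3 - <<'E'
from m import *
f=grab_frame("wrist"); dial(f,"d1")
E
```

```text
(no output)
```

View pics/d1.png

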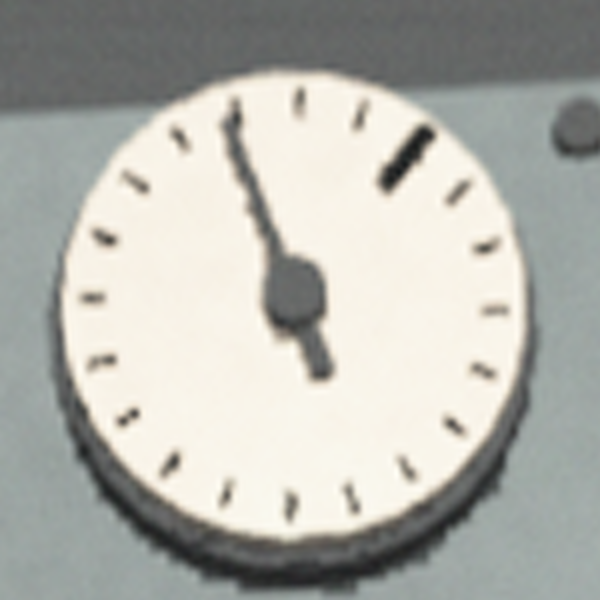

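```bash
python3 -m inch '[[[-0.05,0.016,0.1,0,0,0.0,1],[-0.055,0.016,0.15,0,0,0,1],[0,0,0.1,0,0,0.028,1],[0,0,0,0,0,0.028,1],[0,0,0,0,0,0.028,1]]]'; python3 -m inch '[[[0,0,0,0,0,0.028,1],[0,0,0,0,0,0.028,1],[0,0,0,0,0,0.028,1],[0,0,0,0,0,0.028,1],[0,0,0,0,0,0.028,1]]]';python3 - <<'E'
from m import *
f=grab_frame("wrist");save(f,"w25");look(f,["bezel_grip"])
go([.531,-.125,.13],0)
E
```

```text
t: 30.12
tcp_pos: [0.5332, -0.125, 0.1323]
eef_rot: [0.855, 0.519, -0.0, -0.0]
ft_force: [-0.0, -0.1, 0.2]
finger_gap: 1.0
t: 30.75
tcp_pos: [0.5334, -0.1248, 0.1326]
eef_rot: [0.994, 0.106, -0.0, -0.0]
ft_force: [0.2, -0.0, -0.2]
finger_gap: 1.0
bezel_grip 0.67 [255.5 191. ] [ 0.5318 -0.122   0.057 ]
bezel_grip 0.61 [350.9  55. ] [ 0.5767 -0.0108  0.057 ]
pos [ 0.5334 -0.1247  0.1325] shift units [-0.0122 -0.0014  0.0125] mm [-2.4 -0.3  2.5]
yaw now 0.216 dyaw -0.216 turn units [2.000e-05 6.000e-05 3.438e-02] q7 0.616 deg -12.4
t 30.85 gap 0.998 F [-0.3 -0.1  0.6]
```

View pics/w25.png

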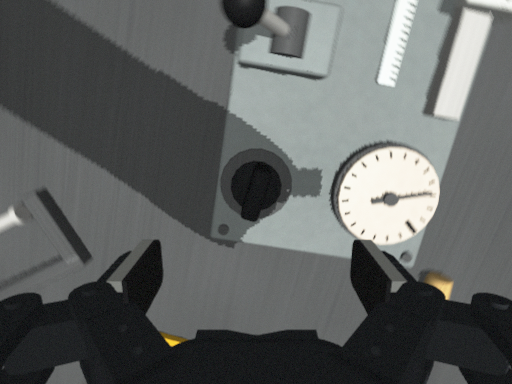

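```bash
python3 -m inch '[[[-0.005,0,0,0,0,0.0172,1],[0,0,0,0,0,0.0172,1],[0,0,0.25,0,0,0,0.7],[0,0,0.2,0,0,0,0.6],[0,0,0.05,0,0,0,0.6]]]';python3 - <<'E'
from m import *
f=grab_frame("wrist");save(f,"w26")
go([.532,-.1243,.032],0)
E
```

```text
t: 31.48
tcp_pos: [0.5311, -0.1252, 0.0308]
eef_rot: [1.0, 0.003, -0.002, -0.0]
ft_force: [-0.9, 0.7, -0.2]
finger_gap: 0.604
pos [ 0.5315 -0.1254  0.0311] shift units [ 0.0026 -0.0054 -0.0047] mm [ 0.5 -1.1 -0.9]
yaw now 0.0046 dyaw -0.0046 turn units [0.      0.00043 0.00073] q7 0.554 deg -0.3
t 31.525 gap 0.601 F [-0.4  0.9 -0.8]
```

View pics/w26.png

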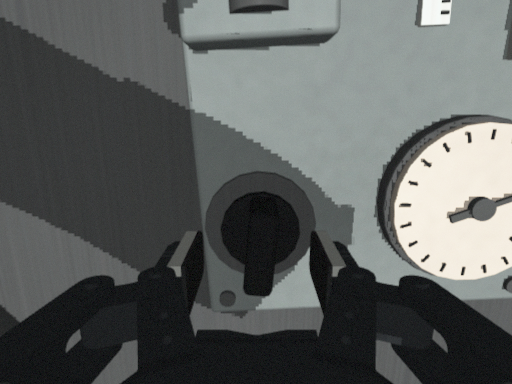

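```bash
python3 -m inch '[[[0.007,-0.004,0,0,0,0,0.4],[0,0,0,0,0,0,0.25],[0,0,0,0,0,0,0],[0,0,0,0,0,0,0],[0,0,0,0,0,0,0]]]' 25;python3 -m inch '[[[0,0,0,0,0,0.015,0],[0,0,0,0,0,0.02,0],[0,0,0,0,0,0.02,0],[0,0,0,0,0,0.02,0],[0,0,0,0,0,0.02,0]]]' ;python3 -m inch '[[[0,0,0,0,0,0.02,0],[0,0,0,0,0,0.02,0],[0,0,0,0,0,0.02,0],[0,0,0,0,0,0.02,0],[0,0,0,0,0,0.02,0]]]'
python3 - <<'E'
from m import *
f=grab_frame("wrist");save(f,"w27")
go([.532,-.1243,.032],0)
f=grab_frame("top");save(f,"t27",(270,130,330,230),6); dial(f,"d2",(.6470,-.1135))
E
```

```text
t: 32.15
tcp_pos: [0.5334, -0.1249, 0.0338]
eef_rot: [1.0, 0.001, -0.0, -0.0]
ft_force: [-8.3, 0.4, 15.3]
finger_gap: 0.154
t: 32.78
tcp_pos: [0.5336, -0.1249, 0.0338]
eef_rot: [0.955, -0.295, 0.0, -0.0]
ft_force: [-8.5, -2.1, 11.9]
finger_gap: 0.153
t: 33.4
tcp_pos: [0.5337, -0.1251, 0.0338]
eef_rot: [0.817, -0.576, 0.0, -0.0]
ft_force: [-8.6, -2.5, 10.6]
finger_gap: 0.153
pos [ 0.5337 -0.1251  0.0337] shift units [-0.0067  0.0067  0.0085] mm [-1.3  1.3  1.7]
yaw now -1.2344 dyaw 1.2344 turn units [-6.0000e-05 -4.0000e-05 -1.9646e-01] q7 -0.417 deg 70.7
t 33.45 gap 0.155 F [-9.3 -1.8 18.7]
```

View pics/w27.png

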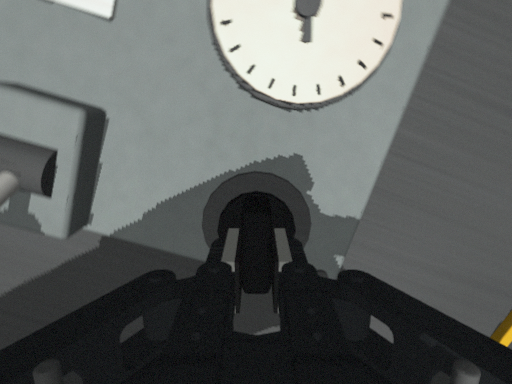

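View pics/d2.png

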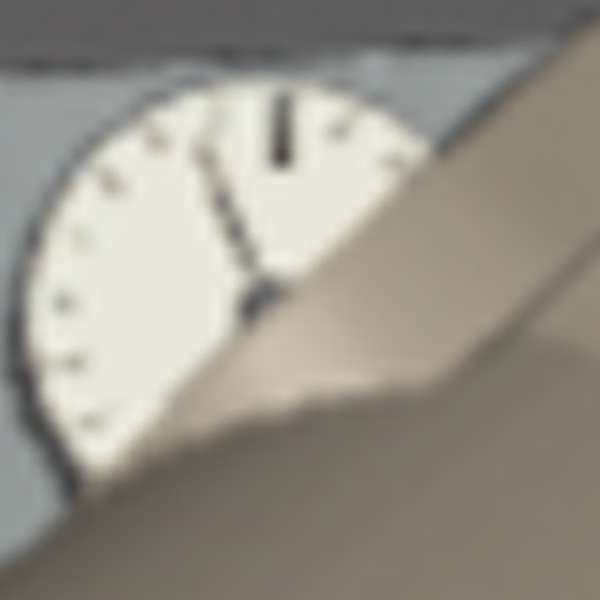

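```bash
python3 -m inch '[[[0,0,0,0,0,0.02,0],[0,0,0,0,0,0.02,0],[0,0,0,0,0,0.02,0],[0,0,0,0,0,0.02,0],[0,0,0,0,0,0.02,0]]]' ;python3 -m inch '[[[0,0,0,0,0,0.0208,0],[0,0,0,0,0,0,0]]]'
python3 - <<'E'
from m import *
go([.532,-.1243,.032],0)
f=grab_frame("top"); dial(f,"d3",(.6470,-.1135))
f=grab_frame("scene"); dial(f,"d4",(.6450,-.1085))
E
```

```text
t: 34.12
tcp_pos: [0.5336, -0.1254, 0.0338]
eef_rot: [-0.599, 0.8, -0.0, 0.0]
ft_force: [-8.0, -3.1, 11.2]
finger_gap: 0.156
t: 34.38
tcp_pos: [0.5336, -0.1254, 0.0338]
eef_rot: [-0.547, 0.837, -0.0, -0.0]
ft_force: [-8.9, -2.2, 15.9]
finger_gap: 0.153
pos [ 0.5336 -0.1254  0.0338] shift units [-0.0019  0.0096  0.0088] mm [-0.4  1.9  1.8]
yaw now -1.9847 dyaw -1.1569 turn units [-1.0000e-04 -1.0000e-05  1.8412e-01] q7 -1.02 deg -66.3
t 34.375 gap 0.153 F [-8.9 -2.2 15.9]
```

View pics/d3.png

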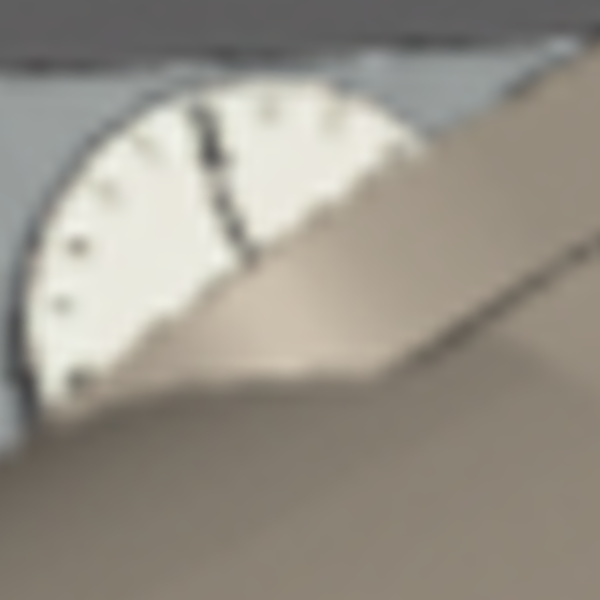

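View pics/d4.png

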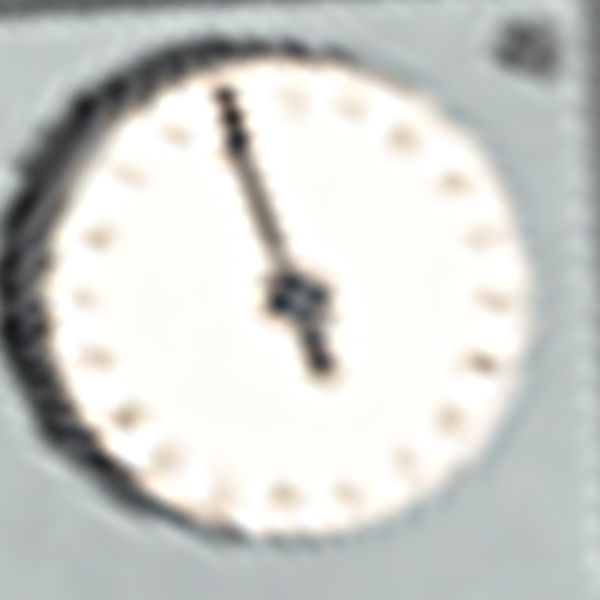

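```bash
python3 -m inch '[[[0,0,0,0,0,0,0.5],[0,0,0,0,0,0,0.5],[0,0,-0.2,0,0,0,0.7],[0,0,-0.3,0,0,0,1],[0,0,-0.1,0,0,0,1]]]'; python3 -m inch '[[[0,-0.2,0,0,0,0,1],[0,-0.2,0,0,0,0,1],[0,0,0,0,0,0,1]]]'
python3 - <<'E'
from m import *
f=grab_frame("wrist");save(f,"w28"); dial(f,"d5")
E
```

```text
t: 35.1
tcp_pos: [0.5349, -0.1251, 0.1554]
eef_rot: [-0.548, 0.837, -0.001, 0.001]
ft_force: [0.6, 1.3, -0.4]
finger_gap: 1.001
t: 35.48
tcp_pos: [0.6088, -0.1575, 0.1522]
eef_rot: [-0.548, 0.837, -0.0, -0.0]
ft_force: [-0.7, 0.4, -0.6]
finger_gap: 0.998
```

View pics/w28.png

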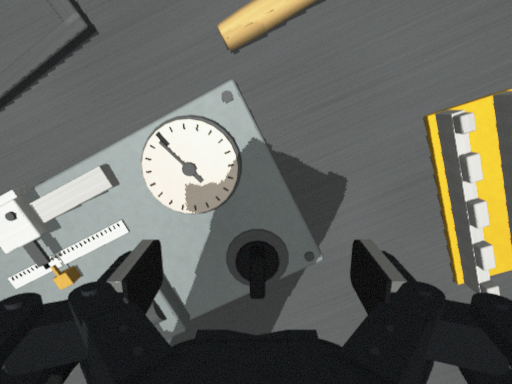

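View pics/d5.png

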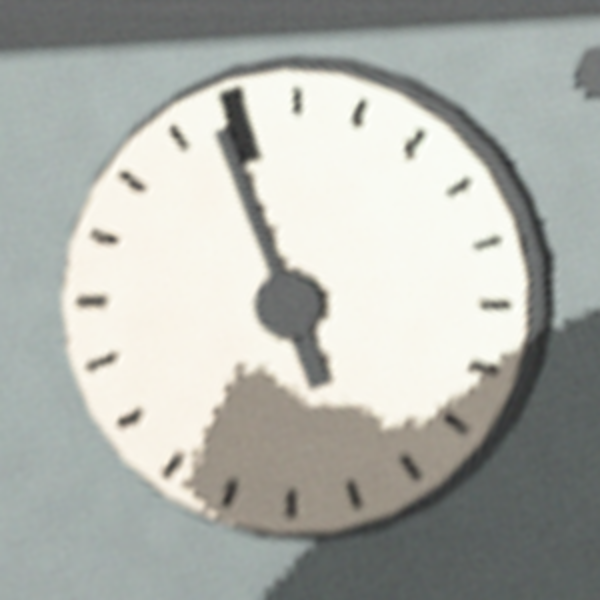

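Zero mark is at about 17.2° and the needle at 19.5°, so the bezel needs about -4.4° more.

```bash
python3 -m inch '[[[0,0.2,0,0,0,0.0122,1],[0,0.2,0,0,0,0,0.7],[0,0,0,0,0,0,0.6]]]'
python3 - <<'E'
from m import *
go([.533,-.125,.034],-2.061)
E
```

```text
t: 35.9
tcp_pos: [0.5325, -0.1199, 0.152]
eef_rot: [-0.515, 0.857, 0.002, -0.0]
ft_force: [-0.0, 0.1, 0.3]
finger_gap: 0.609
pos [ 0.5325 -0.1199  0.152 ] shift units [ 0.0221 -0.0157  0.59  ] mm [  4.4  -3.1 118. ]
yaw now -2.0586 dyaw -0.0024 turn units [0.00043 0.00025 0.00038] q7 -1.233 deg -0.1
t 35.9 gap 0.609 F [-0.   0.1  0.3]
```

```bash
python3 -m inch '[[[0.02,-0.015,0.2,0,0,0.0004,0.6],[0,0,0.25,0,0,0,0.6],[0,0,0.14,0,0,0,0.6],[0,0,0,0,0,0,0.6]]]'
python3 - <<'E'
from m import *
go([.533,-.125,.034],-2.061)
f=grab_frame("wrist");save(f,"w29")
E
```

```text
t: 36.4
tcp_pos: [0.5349, -0.1268, 0.0334]
eef_rot: [-0.514, 0.858, 0.001, -0.001]
ft_force: [-0.2, 0.4, -0.1]
finger_gap: 0.6
pos [ 0.5349 -0.1268  0.0334] shift units [-0.0034  0.0124 -0.003 ] mm [-0.7  2.5 -0.6]
yaw now -2.0619 dyaw 0.0009 turn units [ 0.00041 -0.00018 -0.00015] q7 -1.108 deg 0.1
t 36.4 gap 0.6 F [-0.2  0.4 -0.1]
```

View pics/w29.png

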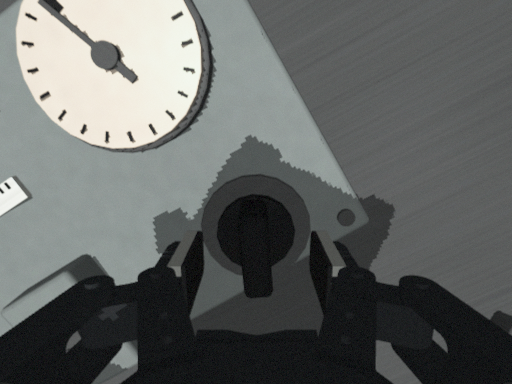

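Centred. Close, release, and check.

```bash
python3 -m inch '[[[0,0.006,0,0,0,0,0.3],[0,0,0,0,0,0,0],[0,0,0,0,0,0,0],[0,0,0,0,0,0,0],[0,0,0,0,0,0,0]]]' 25; python3 -m inch '[[[0,0,0,0,0,0,0.5],[0,0,0,0,0,0,0.5],[0,0,-0.2,0,0,0,0.7],[0,0,-0.3,0,0,0,1],[0,0,-0.1,0,0,0,1]]]'; python3 -m inch '[[[0,-0.2,0,0,0,0,1],[0,-0.2,0,0,0,0,1],[0,0,0,0,0,0,1]]]'
python3 - <<'E'
from m import *
f=grab_frame("wrist");save(f,"w30"); dial(f,"d6",(.6446,-.1085))
E
```

```text
t: 37.08
tcp_pos: [0.5355, -0.1265, 0.0356]
eef_rot: [-0.514, 0.858, -0.0, 0.001]
ft_force: [-1.2, 0.3, 10.2]
finger_gap: 0.153
t: 37.7
tcp_pos: [0.5358, -0.1268, 0.1573]
eef_rot: [-0.514, 0.858, -0.001, 0.001]
ft_force: [0.3, 0.2, -0.3]
finger_gap: 1.002
t: 38.08
tcp_pos: [0.6068, -0.1652, 0.1541]
eef_rot: [-0.514, 0.858, -0.0, -0.0]
ft_force: [-1.7, -0.8, -0.4]
finger_gap: 1.0
```

View pics/d6.png

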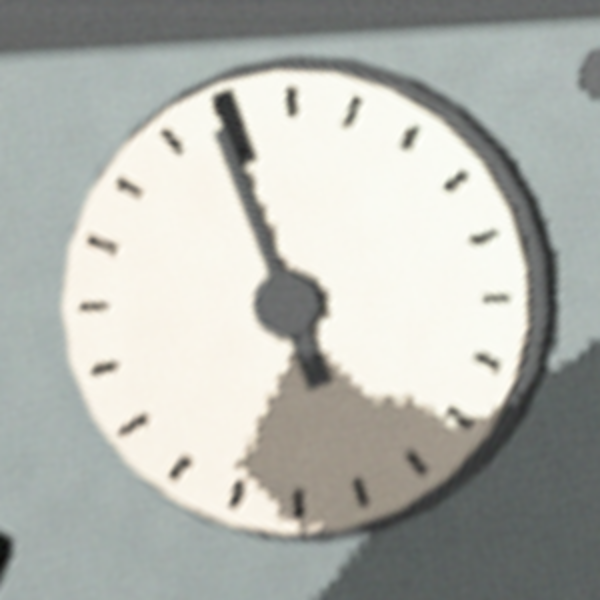

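```bash
cat >> m.py <<'E'
def needle(im,ang0=20):
    g=im.mean(2); n=300; ii,jj=np.mgrid[0:n,0:n]; x=(n/2-ii); y=(n/2-jj)  # x up,y left (px .367mm)
    # face centre guess: hub = dark disc
    dark=((g<130)&(np.hypot(x,y)<100)).astype(np.uint8)
    er=cv2.erode(dark,np.ones((17,17))); lab=cv2.connectedComponentsWithStats(er); k=1+np.argmax(lab[2][1:,4]); c=lab[3][k]; hx,hy=n/2-c[1],n/2-c[0]
    X=x-hx;Y=y-hy; r=np.hypot(X,Y)
    th=np.degrees(np.arctan2(Y,X)); d=np.abs((th-ang0+180)%360-180)
    for lo,hi,off in((24,58,0),(60,66,0),(20,36,180)):
        dd=np.abs((th-ang0-off+180)%360-180)
        w=np.clip(170-g,0,None)*(r>lo)*(r<hi)*(dd<18)*(g<170)
        print("needle r",lo,hi,"angle",round(((dd*0+((th-ang0-off+180)%360-180))*w).sum()/w.sum()+ang0,2))
    w=np.clip(60-g,0,None)*(r>66)*(r<110)*(d<30); print("zero px",(w>0).sum(),"ang about hub",((th)*w).sum()/w.sum(), "pt",(x*w).sum()/w.sum(),(y*w).sum()/w.sum(),"hub",hx,hy)
E
python3 - <<'E'
from m import *
f=grab_frame("wrist");im=dial(f); needle(im)
g=im.mean(2).astype(int)
for r in range(60,84,3): print(r,g[r,100:140:2])
E
```

```text
needle r 24 58 angle 21.12
needle r 60 66 angle 21.09
needle r 20 36 angle 19.79
zero px 175 ang about hub 17.813899580467556 pt 85.34551250613046 33.08558116723884 hub -1.6972477064220186 5.045871559633014
60 [245 246 245 249 236 166  80  49  53  55 112 208 245 247 246 246 246 245
 245 245]
63 [247 246 246 246 225 163  93  54  51  50  77 164 232 249 246 245 245 245
 245 246]
66 [245 246 242 218 153 108  91  66  48  50  56 113 201 246 247 246 245 245
 245 245]
69 [245 245 245 230 175 112 103  90  65  53  53  78 153 230 249 245 245 245
 245 245]
72 [245 245 246 241 212 149 106 100  84  56  49  62 106 198 249 246 245 245
 245 245]
75 [245 244 245 244 240 188 113 101  93  61  42  44  67 148 227 246 245 245
 245 245]
78 [243 244 245 244 244 222 159 109 101  78  44  47  74 128 211 249 245 245
 245 246]
81 [243 242 243 244 244 242 200 126 107  88  91 142 197 225 247 246 245 246
 245 245]
```

Run:
```python
from m import *
go([.586,-.077,.135])
```

```text
pos [ 0.6049 -0.1643  0.154 ] shift units [-0.3403  0.2891  0.0952] mm [-68.1  57.8  19. ]
t 38.175 gap 1.002 F [-1.   0.6  0.2]
```

```bash
python3 -m inch '[[[-0.17,0.145,0.05,0,0,0,1],[-0.17,0.145,0.05,0,0,0,1],[0,0,0,0,0,0,1],[0,0,0,0,0,0,1]]]'
python3 - <<'E'
from m import *
f=grab_frame("wrist");save(f,"w31"); im=dial(f,"d7",(.6446,-.1085)); needle(im); cam=np.linalg.inv(f["camera_from_world"])[:3,3]; print(cam)
E
```

```text
t: 38.67
tcp_pos: [0.5859, -0.0764, 0.1347]
eef_rot: [-0.514, 0.858, 0.0, -0.0]
ft_force: [0.5, -0.2, -0.6]
finger_gap: 0.998
needle r 24 58 angle 20.82
needle r 60 66 angle 20.58
needle r 20 36 angle 21.62
zero px 0 ang about hub nan pt nan nan hub -0.9740259740259773 3.4155844155844193
[ 0.64360036 -0.10678359  0.29859203]m.py:41: RuntimeWarning: invalid value encountered in scalar divide
  w=np.clip(60-g,0,None)*(r>66)*(r<110)*(d<30); print("zero px",(w>0).sum(),"ang about hub",((th)*w).sum()/w.sum(), "pt",(x*w).sum()/w.sum(),(y*w).sum()/w.sum(),"hub",hx,hy)
```

View pics/d7.png

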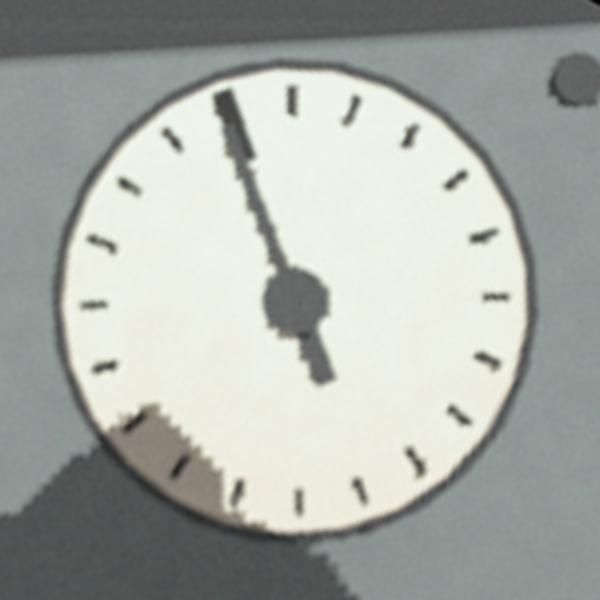

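View pics/w31.png

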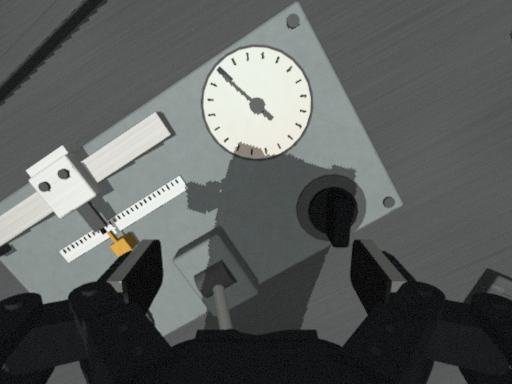

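```bash
cat >> m.py <<'E'
def dialfit(f,C0=(.6446,-.1085)):
    from scipy.ndimage import map_coordinates
    g=f["image"].mean(2)
    def samp(C,r,th,z):
        P=np.c_[(C[0]+r*np.cos(th)).ravel(),(C[1]+r*np.sin(th)).ravel(),np.full(r.size,z)]
        uv=proj(f,P); return map_coordinates(g,[uv[:,1],uv[:,0]],order=1,mode='nearest').reshape(r.shape)
    C=np.array(C0)
    # refine centre from white face rim at z=.039
    for _ in range(4):
        th=np.radians(np.arange(0,360,2)); r=np.arange(.036,.050,.0002); R_,T_=np.meshgrid(r,th)
        v=cv2.GaussianBlur(samp(C,R_,T_,.039).astype(np.float32),(9,1),0); d=np.diff(v,axis=1); k=np.argmin(d,axis=1); rr=r[k]
        ok=np.abs(rr-np.median(rr))<.002
        A=np.c_[np.cos(th),np.sin(th),np.ones_like(th)][ok]; s=np.linalg.lstsq(A,rr[ok],rcond=None)[0]; C=C+s[:2]
    print("centre",C.round(4),"R",round(s[2],4),"n",ok.sum())
    th=np.radians(np.arange(0,360,.25)); r=np.arange(.035,.0395,.0005); R_,T_=np.meshgrid(r,th)
    v=samp(C,R_,T_,.039).mean(1); bg=cv2.blur(v.reshape(-1,1),(1,1)).ravel()
    # local background via large max filter
    from scipy.ndimage import maximum_filter1d
    b=maximum_filter1d(v,72,mode='wrap'); w=np.clip(b-v-10,0,None)
    best=None
    ph=np.angle((w/ w.max()*np.exp(1j*20*th)).sum())/20
    # zero: darkest long mark: radius .028-.040, not needle
    n=np.degrees(ph)%18
    print("tick phase mod18",round(n,2))
    r=np.arange(.012,.026,.0005); R_,T_=np.meshgrid(r,th); vf=samp(C,R_,T_,.041)
    dk=np.clip(150-vf,0,None); pts=[]
    i0=np.argmax(dk.sum(1)); a0=th[i0]
    def cen(rr,a0):
        t=a0+np.radians(np.arange(-25,25,.25)); R2,T2=np.meshgrid(rr,t); w=np.clip(170-samp(C,R2,T2,.041),0,None)
        a=(w*T2).sum(0)/w.sum(0); return np.c_[rr*np.cos(a),rr*np.sin(a)]
    F=cen(np.arange(.010,.026,.0005),a0); T=cen(np.arange(.009,.0125,.0005),a0+np.pi)
    P=np.r_[F,T]; P0=P-P.mean(0); u=np.linalg.svd(P0)[2][0]; u*=np.sign(u@F.mean(0)); a=np.degrees(np.arctan2(u[1],u[0]))
    print("needle line",round(a,2),"fwd-from-centre",np.degrees(np.arctan2(*F.mean(0)[::-1])).round(2),"tail",(np.degrees(np.arctan2(*T.mean(0)[::-1]))+180).round(2),"diff needle-zero",round((a-n+9)%18-9,2))
E
python3 - <<'E'
from m import *
for i in range(2):
    dialfit(grab_frame("wrist"))
dialfit(grab_frame("top"))
E
```

```text
centre [ 0.6446 -0.1073] R 0.0425 n 179
tick phase mod18 1.2
needle line 21.17 fwd-from-centre 21.69 tail 20.15 diff needle-zero 1.97
centre [ 0.6446 -0.1072] R 0.0425 n 176
tick phase mod18 1.21
needle line 21.08 fwd-from-centre 21.61 tail 20.09 diff needle-zero 1.88
centre [ 0.6441 -0.1084] R 0.0448 n 64
tick phase mod18 0.63
needle line -134.8 fwd-from-centre -134.72 tail 225.65 diff needle-zero 8.57
```

Run:
```python
from m import *
f=grab_frame("wrist"); 
C=np.array([.6446,-.1073])
from scipy.ndimage import map_coordinates
g=f["image"].mean(2)
for r in [.015,.018,.021,.024,.026,.028,.030,.032,.0335,.035,.037,.039]:
    s=np.arange(-.006,.0061,.0006); a=np.radians(20)
    P=np.c_[C[0]+r*np.cos(a)-s*np.sin(a),C[1]+r*np.sin(a)+s*np.cos(a),np.full(s.size,.0395)]
    uv=proj(f,P); v=map_coordinates(g,[uv[:,1],uv[:,0]],order=1); w=np.clip(170-v,0,None); print(r,v.astype(int), "c mm",round((w*s).sum()/w.sum()*1000,2))
u,v=proj(f,[[C[0]+.033*np.cos(.35),C[1]+.033*np.sin(.35),.04]])[0];print(u,v)
save(f,"w32c",(195,40,325,165),6)
```

```text
0.015 [237 237 237 236 236 237 236 225 193 140 105 102 109 155 211 234 237 237
 237 236 236] c mm 0.51
0.018 [236 236 236 235 236 236 237 234 219 164 117 106 128 155 199 222 238 237
 237 237 237] c mm 0.63
0.021 [237 236 235 236 237 236 236 237 227 185 127 107 106 151 215 231 236 237
 237 237 237] c mm 0.79
0.024 [237 237 237 237 237 237 237 235 221 164 112 105 118 165 211 236 238 238
 237 236 236] c mm 0.57
0.026 [238 237 238 238 237 237 237 233 228 178 129 107 108 134 188 228 236 237
 236 236 236] c mm 0.87
0.028 [237 238 238 237 238 220 162 103  84  80  95 106 122 166 218 234 237 237
 237 236 236] c mm -0.44
0.03 [238 238 238 237 238 227 181 109  81  86  98 105 107 117 134 183 223 237
 237 238 236] c mm 0.05
0.032 [237 237 238 238 236 226 173  99  79  82  95 103 106 124 188 231 237 238
 238 239 237] c mm -0.18
0.0335 [238 237 238 238 237 220 173 104  76  86  97 103 110 152 210 231 238 238
 238 238 238] c mm -0.3
0.035 [237 238 238 237 231 208 147  87  74  75  77  80 123 194 226 238 238 238
 237 238 238] c mm -0.5
0.037 [238 238 238 238 237 230 179 109  76  73  72  72 102 143 208 233 238 238
 238 237 238] c mm -0.17
0.039 [238 238 238 238 238 226 170  98  74  73  72  73 119 195 229 238 238 238
 238 238 238] c mm -0.36
223.28922500380122 76.91398985021189
```

View pics/w32c.png

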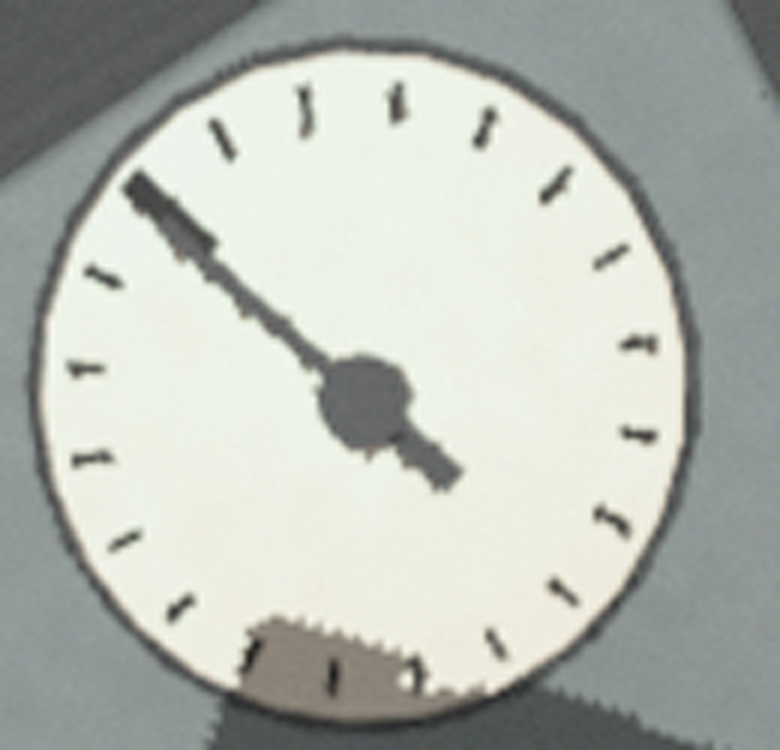

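Direct overhead: needle centre about +0.85 mm and bar centre about -0.35 mm at r≈32 mm, so the face needs about 2° more, which is -4° on the bezel.

```bash
python3 -m inch '[[[0.1,0.13,0,0,0,0.0112,0.8],[0.1,0.13,0,0,0,0,0.6],[0,0,0,0,0,0,0.6]]]'
python3 - <<'E'
from m import *
go([.535,-.1262,.034],-2.133)
E
```

```text
t: 39.3
tcp_pos: [0.5195, -0.0859, 0.1346]
eef_rot: [-0.483, 0.876, 0.001, 0.0]
ft_force: [0.7, 0.4, -0.3]
finger_gap: 0.605
pos [ 0.5195 -0.0859  0.1346] shift units [ 0.1293 -0.174   0.5028] mm [ 25.9 -34.8 100.6]
yaw now -2.1345 dyaw 0.0015 turn units [ 0.00018  0.00012 -0.00024] q7 -1.349 deg 0.1
t 39.3 gap 0.605 F [ 0.7  0.4 -0.3]
```

```bash
python3 -m inch '[[[0.13,-0.174,0,0,0,-0.0002,0.6],[0,0,0,0,0,0,0.6],[0,0,0.25,0,0,0,0.6],[0,0,0.25,0,0,0,0.6],[0,0,0,0,0,0,0.6]]]'
python3 - <<'E'
from m import *
go([.535,-.1262,.034],-2.133)
f=grab_frame("wrist");save(f,"w33")
E
```

```text
t: 39.92
tcp_pos: [0.5354, -0.1255, 0.0326]
eef_rot: [-0.484, 0.875, 0.001, -0.002]
ft_force: [-0.2, 0.1, 1.3]
finger_gap: 0.602
pos [ 0.5354 -0.1255  0.0326] shift units [ 0.0041  0.0001 -0.0068] mm [ 0.8  0.  -1.4]
yaw now -2.1313 dyaw -0.0017 turn units [ 0.00063 -0.00033  0.00026] q7 -1.192 deg -0.1
t 39.925 gap 0.602 F [-0.2  0.1  1.3]
```

View pics/w33.png

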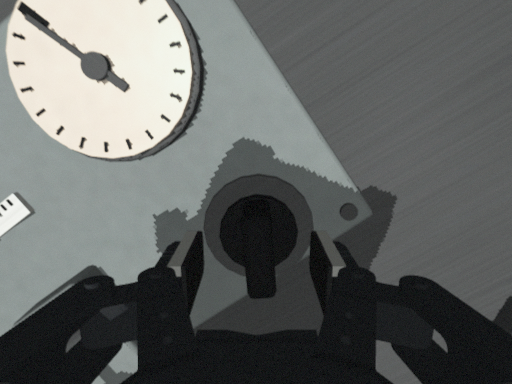

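```bash
python3 -m inch '[[[0.004,0,0,0,0,0.0002,0.3],[0,0,0,0,0,0,0],[0,0,0,0,0,0,0],[0,0,0,0,0,0,0],[0,0,0,0,0,0,0]]]' 25; python3 -m inch '[[[0,0,0,0,0,0,0.5],[0,0,0,0,0,0,0.5],[0,0,-0.2,0,0,0,0.7],[0,0,-0.3,0,0,0,1],[0,0,0,0,0,0,1]]]'
python3 - <<'E'
from m import *
go([.586,-.077,.135])
E
```

```text
t: 40.6
tcp_pos: [0.5368, -0.1274, 0.0362]
eef_rot: [-0.483, 0.875, -0.001, 0.0]
ft_force: [-6.1, -3.0, 14.7]
finger_gap: 0.15
t: 41.22
tcp_pos: [0.5384, -0.1269, 0.1381]
eef_rot: [-0.484, 0.875, -0.001, 0.002]
ft_force: [-0.5, 0.2, -1.4]
finger_gap: 1.001
pos [ 0.5384 -0.1269  0.1381] shift units [-0.3377 -0.0685  0.0166] mm [-67.5 -13.7   3.3]
t 41.225 gap 1.001 F [-0.5  0.2 -1.4]
```

```bash
python3 -m inch '[[[-0.17,-0.034,0,0,0,0,1],[-0.17,-0.034,0.015,0,0,0,1],[0,0,0,0,0,0,1],[0,0,0,0,0,0,1]]]'
python3 - <<'E'
from m import *
f=grab_frame("wrist"); dialfit(f)
C=np.array([.6446,-.1073])
from scipy.ndimage import map_coordinates
g=f["image"].mean(2)
for r in [.018,.024,.026,.028,.030,.032,.0335,.035,.037,.039]:
    s=np.arange(-.006,.0061,.0006); a=np.radians(20)
    P=np.c_[C[0]+r*np.cos(a)-s*np.sin(a),C[1]+r*np.sin(a)+s*np.cos(a),np.full(s.size,.0395)]
    uv=proj(f,P); v=map_coordinates(g,[uv[:,1],uv[:,0]],order=1); w=np.clip(170-v,0,None); print(r,v.astype(int), "c mm",round((w*s).sum()/w.sum()*1000,2))
save(f,"w34c",(195,40,325,165),6)
tips(f) if 0 else None
look(f,["lock_tip"])
E
```

```text
t: 41.72
tcp_pos: [0.5837, -0.0763, 0.1313]
eef_rot: [-0.484, 0.875, 0.0, -0.0]
ft_force: [0.3, -0.9, -0.5]
finger_gap: 1.002
centre [ 0.6445 -0.1072] R 0.0425 n 180
tick phase mod18 3.29
needle line 21.18 fwd-from-centre 21.68 tail 20.16 diff needle-zero -0.11
0.018 [236 236 235 236 236 236 236 231 197 141 111 104 111 164 191 218 232 237
 238 237 237] c mm 0.48
0.024 [237 237 237 237 236 237 237 237 224 174 117 105 106 164 212 236 237 237
 237 237 237] c mm 0.67
0.026 [238 238 237 238 238 238 238 236 221 178 121 107 106 143 200 229 237 238
 238 236 237] c mm 0.8
0.028 [237 237 237 237 237 237 235 211 151 105  94 103 101 106 148 205 235 236
 236 237 236] c mm 0.6
0.03 [236 237 238 238 238 237 236 217 154  96  97 103 102  92 103 169 227 235
 237 237 237] c mm 0.82
0.032 [238 237 237 237 238 238 233 210 132  88  98 103 103  94 138 202 233 237
 237 237 237] c mm 0.55
0.0335 [238 238 238 237 237 237 238 211 153  92  98 103 104  98 110 151 209 235
 238 238 239] c mm 0.85
0.035 [238 238 237 238 238 237 237 219 164  98  79  78  79  78  93 155 214 237
 238 238 239] c mm 0.95
0.037 [238 238 239 238 238 238 238 215 157  77  70  69  72  74 123 202 230 238
 237 237 238] c mm 0.72
0.039 [237 238 238 238 239 238 237 230 178 110  71  69  70  73 129 192 222 231
 237 237 238] c mm 0.84
```

View pics/w34c.png

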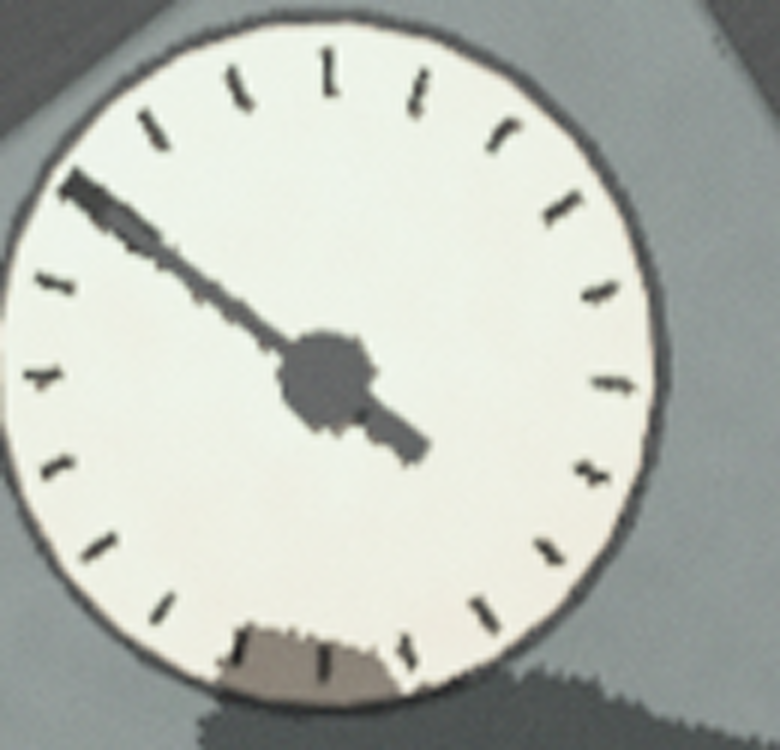

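The gauge is done: needle vs zero differs by -0.1°. Now the rack.

```bash
python3 -m inch '[[[0,0,-0.2,0,0,-0.028,1],[0,0,-0.2,0,0,-0.028,1],[0,0,-0.2,0,0,-0.028,1],[0,0,0,0,0,-0.028,1],[0,0,0,0,0,-0.028,1]]]';python3 -m inch '[[[0,0,0,0,0,-0.028,1],[0,0,0,0,0,-0.028,1],[0,0,0,0,0,-0.028,1],[0,0,0,0,0,-0.028,1],[0,0,0,0,0,-0.028,1]]]'
python3 - <<'E'
from m import *
go([.49,-.28,.25],0)
E
```

```text
t: 42.45
tcp_pos: [0.5839, -0.0766, 0.2521]
eef_rot: [0.812, -0.584, 0.0, -0.001]
ft_force: [0.2, 1.0, -0.8]
finger_gap: 0.996
t: 43.08
tcp_pos: [0.5837, -0.0769, 0.2516]
eef_rot: [0.983, -0.183, -0.0, -0.0]
ft_force: [1.0, 0.9, 0.4]
finger_gap: 0.995
pos [ 0.5837 -0.0769  0.2516] shift units [-0.0715  1.1163  0.0078] mm [-14.3 223.3   1.6]
yaw now -0.3682 dyaw 0.3682 turn units [-6.00e-05  2.00e-05 -5.86e-02] q7 -0.047 deg 21.1
t 43.075 gap 0.995 F [1.  0.9 0.4]
```

```bash
python3 -m inch '[[[-0.015,0.28,0,0,0,0,1],[-0.015,0.28,0,0,0,0,1],[-0.015,0.28,0,0,0,0,1],[-0.015,0.28,0,0,0,-0.029,1],[0,0,0,0,0,-0.029,1]]]'
python3 - <<'E'
from m import *
go([.49,-.28,.25],0)
f=grab_frame("wrist");save(f,"w35");look(f,["rack"])
E
```

```text
t: 43.7
tcp_pos: [0.4886, -0.2841, 0.252]
eef_rot: [1.0, -0.007, 0.0, 0.0]
ft_force: [0.2, 1.0, -0.4]
finger_gap: 0.999
pos [ 0.4886 -0.2841  0.252 ] shift units [ 0.0065 -0.0206  0.0099] mm [ 1.3 -4.1  2. ]
yaw now -0.0137 dyaw 0.0137 turn units [ 1.00e-04 -4.00e-05 -2.19e-03] q7 0.649 deg 0.8
t 43.7 gap 0.999 F [ 0.2  1.  -0.4]
rack 0.87 [263.6 211.3] [ 0.4973 -0.3577  0.    ]
```

View pics/w35.png

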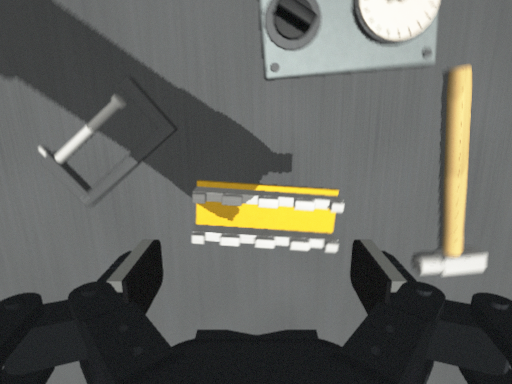

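Run:
```python
from m import *
f=grab_frame("wrist");save(f,"w36",(180,170,360,260),4.4)
```

```text
(no output)
```

View pics/w36.png

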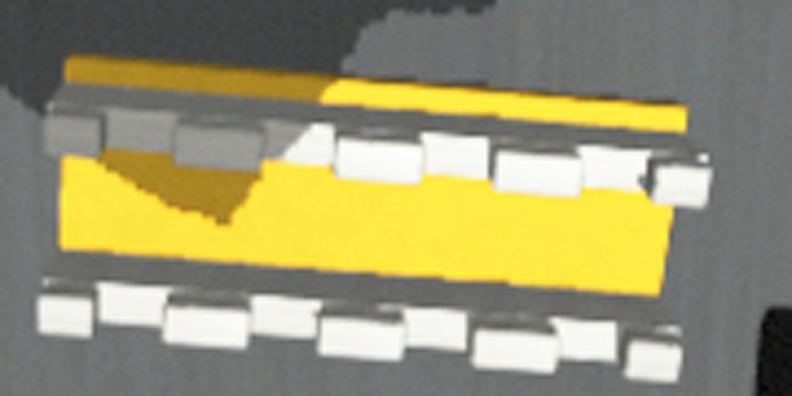

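Run:
```python
from m import *
f=grab_frame("wrist")
px=[(219,150),(378,162),(538,175),(207,327),(361,340),(516,351)]
rk=np.array([[-45,27],[0,27],[45,27],[-45,-27],[0,-27],[45,-27]])/1000.
W=np.array([unproj(f,(180+a/4.4,170+b/4.4),.046)[:2] for a,b in px]);print(W.round(4))
A=rk-rk.mean(0);B=W-W.mean(0);th=np.arctan2((A[:,0]*B[:,1]-A[:,1]*B[:,0]).sum(),(A*B).sum())
c,s=np.cos(th),np.sin(th);Rm=np.array([[c,-s],[s,c]]);t=W.mean(0)-Rm@rk.mean(0);print("rack",t.round(4),th.round(4),((rk@Rm.T+t-W)*1000).round(1))
for x in(-67.5,-22.5,22.5,67.5): print(x,(Rm@[x/1000,0]+t).round(4))
```

```text
[[ 0.4575 -0.3274]
 [ 0.5019 -0.3317]
 [ 0.5467 -0.3363]
 [ 0.452  -0.3809]
 [ 0.4965 -0.3857]
 [ 0.5414 -0.39  ]]
rack [ 0.4993 -0.3587] -0.1001 [[-0.3  0.1]
 [ 0.2 -0.1]
 [ 0.1 -0. ]
 [-0.1 -0.2]
 [ 0.2  0.2]
 [-0.  -0.1]]
-67.5 [ 0.4322 -0.3519]
-22.5 [ 0.4769 -0.3564]
22.5 [ 0.5217 -0.3609]
67.5 [ 0.5665 -0.3654]
```

```bash
python3 -m inch '[[[0,-0.28,0,0,0,0,1],[0,-0.28,0,0,0,0,1],[0,-0.28,0,0,0,0,1],[0,-0.28,0,0,0,0,1],[0,-0.28,0,0,0,0,1]]]'; python3 -m inch '[[[0,-0.28,0,0,0,0,1],[0,-0.28,0,0,0,0,1],[0,-0.28,0,0,0,0,1],[0,-0.28,0,0,0,0,1],[0,-0.28,0,0,0,0,1]]]';python3 -m inch '[[[0,0,0,0,0,-0.028,1],[0,0,0,0,0,-0.028,1],[0,0,0,0,0,-0.028,1],[0,0,0,0,0,-0.028,1],[0,0,0,0,0,-0.028,1]]]';python3 -m inch '[[[0,0,0,0,0,-0.028,1],[0,0,0,0,0,-0.028,1],[0,0,0,0,0,-0.028,1],[0,0,0,0,0,-0.028,1],[0,0,0,0,0,0,1]]]'
python3 - <<'E'
from m import *
go([.49,.29,.25],np.pi/2)
f=grab_frame("wrist");save(f,"w37");look(f,["blank1"])
f=grab_frame("top");save(f,"t37");look(f,["blank1"])
f=grab_frame("scene");save(f,"s37");look(f,["blank1"])
E
```

```text
t: 44.52
tcp_pos: [0.495, 0.0033, 0.2517]
eef_rot: [1.0, -0.007, 0.0, -0.0]
ft_force: [1.0, 0.6, -0.0]
finger_gap: 1.005
t: 45.15
tcp_pos: [0.4979, 0.2832, 0.2515]
eef_rot: [1.0, -0.007, -0.0, -0.0]
ft_force: [0.4, -1.0, 0.2]
finger_gap: 1.0
t: 45.78
tcp_pos: [0.498, 0.2813, 0.2513]
eef_rot: [0.907, 0.422, -0.0, 0.0]
ft_force: [-0.1, -0.2, -0.9]
finger_gap: 0.997
t: 46.4
tcp_pos: [0.4982, 0.2811, 0.2513]
eef_rot: [0.708, 0.706, -0.0, -0.0]
ft_force: [0.1, 0.6, -0.1]
finger_gap: 0.998
pos [0.4982 0.2811 0.2513] shift units [ 0.0444 -0.0409  0.0067] mm [ 8.9 -8.2  1.3]
yaw now 1.5687 dyaw 0.0021 turn units [-9.0e-05  3.0e-05 -3.4e-04] q7 1.027 deg 0.1
t 46.4 gap 0.998 F [ 0.1  0.6 -0.1]
blank1 0.94 [254.8 221.9] [0.5846 0.2799 0.007 ]
blank1 0.88 [259.3  63.6] [0.3811 0.2862 0.007 ]
blank1 0.69 [270.  303.9] [0.7141 0.302  0.007 ]
blank1 0.75 [140.1 267.8] [0.3815 0.3011 0.007 ]
blank1 0.49 [148.7 190.9] [0.5833 0.283  0.007 ]
```

View pics/w37.png

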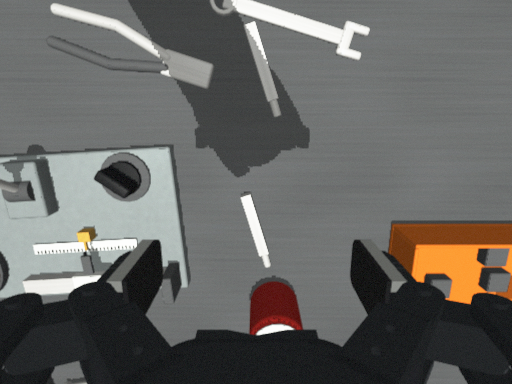

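View pics/t37.png

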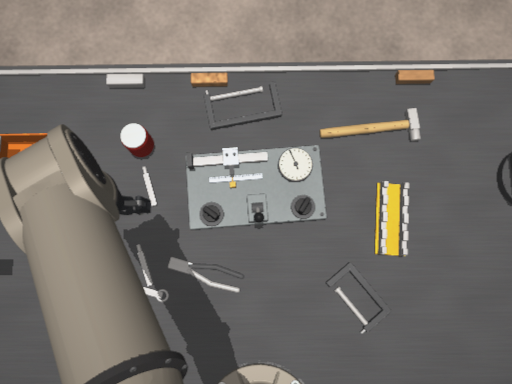

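View pics/s37.png

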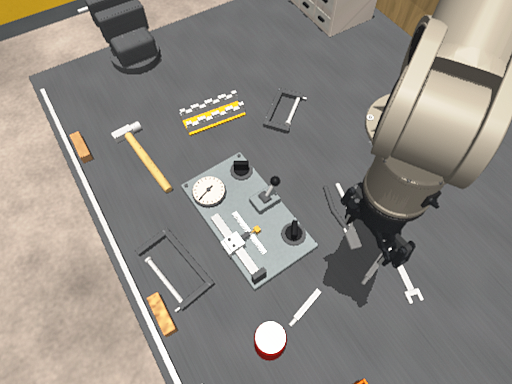

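```bash
cat >> m.py <<'E'
def bars(f,label="blank1",n=3):
    for r in masks_of(f,label)[:n]:
        m=r["region"].astype(bool); ys,xs=np.where(m)
        if len(ys)<50: continue
        W=np.array([unproj(f,(x,y),.012)[:2] for x,y in zip(xs,ys)])
        c=W.mean(0); u=np.linalg.svd(W-c)[2][0]; 
        if u[0]<0:u=-u
        s=(W-c)@u; v=np.array([-u[1],u[0]]); w=(W-c)@v
        # width per end
        lo,hi=s.min(),s.max()
        we=[np.ptp(w[(s<lo+.012)]) if (s<lo+.012).any() else 0, np.ptp(w[s>hi-.012])]
        k=1 if we[1]<we[0] else -1   # spigot end
        end=lo if k==1 else hi
        # square part starts at the non-spigot end: centre 45 mm from it
        ctr=c+u*(end+k*.045)+v*np.median(w)
        print("conf",round(r["conf"],2),"len",round(hi-lo,4),"wid",round(np.percentile(w,95)-np.percentile(w,5),4),"endw",np.round(we,4),"spigot dir",k,"ang",round(np.degrees(np.arctan2(u[1],u[0])),1),"centroid",c.round(4),"ctr",ctr.round(4),"bbox",np.round(r["bbox"]))
E
python3 - <<'E'
from m import *
f=grab_frame("wrist"); bars(f); save(f,"w38",(215,0,305,280),2.8)
E
```

```text
conf 0.96 len 0.1109 wid 0.013 endw [0.0136 0.0089] spigot dir 1 ang 16.3 centroid [0.5911 0.2815] ctr [0.5853 0.2799] bbox [241. 190. 272. 265.]
conf 0.76 len 0.1093 wid 0.0127 endw [0.0139 0.0101] spigot dir 1 ang 18.4 centroid [0.3855 0.2902] ctr [0.3802 0.2884] bbox [243.  20. 284. 120.]
conf 0.17 len 0.0335 wid 0.0188 endw [0.0212 0.0215] spigot dir -1 ang -36.4 centroid [0.6022 0.0477] ctr [0.5802 0.0644] bbox [ 78. 226.  96. 249.]
```

View pics/w38.png

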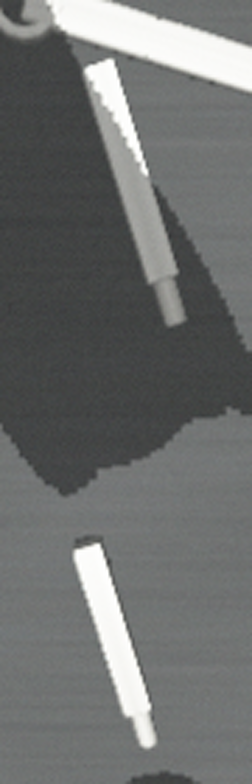

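Run:
```python
from m import *
f=grab_frame("wrist");s=sensors.get_state();M=R.from_quat(s["eef_rot"]).as_matrix()
for y in(-.011,0,.011):
  for z in(0,-.01,-.02,-.03): print(y,z,proj(f,[s["tcp_pos"]+M@[0,y,z]]).round(0))
go([.5853,.2799,.08],1.855)
```

```text
-0.011 0 [[255. 212.]]
-0.011 -0.01 [[254. 218.]]
-0.011 -0.02 [[254. 225.]]
-0.011 -0.03 [[254. 233.]]
0 0 [[255. 231.]]
0 -0.01 [[254. 238.]]
0 -0.02 [[254. 246.]]
0 -0.03 [[254. 255.]]
0.011 0 [[255. 249.]]
0.011 -0.01 [[255. 257.]]
0.011 -0.02 [[254. 266.]]
0.011 -0.03 [[254. 276.]]
pos [0.4986 0.2806 0.2516] shift units [-0.0034  0.4337  0.8578] mm [ -0.7  86.7 171.6]
yaw now 1.5707 dyaw 0.2843 turn units [-1.000e-05  1.000e-05 -4.525e-02] q7 1.03 deg 16.3
t 46.85 gap 0.998 F [-0.9 -0.2 -0.6]
```

```bash
python3 -m inch '[[[0,0.217,0.1,0,0,0,0.6],[-0.0034,0.217,0.2,0,0,0,0.6],[0,0,0.28,0,0,-0.0226,0.6],[0,0,0.28,0,0,-0.0226,0.6],[0,0,0,0,0,0,0.5]]]'
python3 - <<'E'
from m import *
go([.5853,.2799,.02],1.855)
f=grab_frame("wrist");save(f,"w39"); bars(f)
E
```

```text
t: 47.48
tcp_pos: [0.5831, 0.2786, 0.0761]
eef_rot: [0.6, 0.8, -0.003, -0.001]
ft_force: [0.0, 0.2, 1.6]
finger_gap: 0.503
pos [0.5831 0.2786 0.0761] shift units [0.0039 0.0143 0.2803] mm [ 0.8  2.9 56.1]
yaw now 1.8542 dyaw 0.0008 turn units [-0.00108  0.00029 -0.00013] q7 1.459 deg 0.0
t 47.475 gap 0.503 F [0.  0.2 1.6]
conf 0.66 len 0.01 wid 0.0073 endw [0.0087 0.0087] spigot dir -1 ang -65.7 centroid [0.44   0.3066] ctr [0.4233 0.3434] bbox [352.   1. 369.  15.]
conf 0.64 len 0.1109 wid 0.0126 endw [0.0145 0.0097] spigot dir 1 ang 16.2 centroid [0.5904 0.2807] ctr [0.5857 0.2793] bbox [246. 138. 264. 281.]
```

View pics/w39.png

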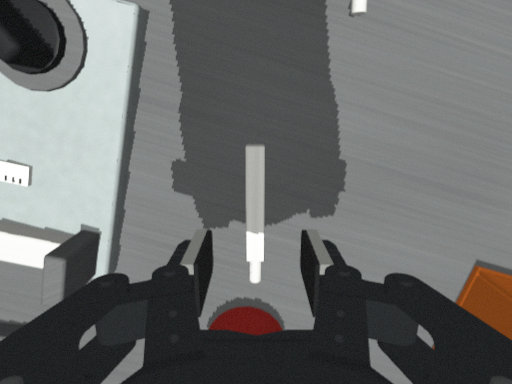

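```bash
python3 -m inch '[[[0.004,0.013,0.15,0,0,0,0.45],[0,0,0.15,0,0,0,0.45],[0,0,0.08,0,0,0,0.45],[0,0,0,0,0,0,0.45]]]' 25; python3 -m inch '[[[0,0,0.03,0,0,0,0.45],[0,0,0.02,0,0,0,0.45],[0,0,0,0,0,0,0.45]]]'
python3 - <<'E'
from m import *
go([.5855,.2797,-.01],1.855)
f=grab_frame("wrist");save(f,"w40")
E
```

```text
t: 48.08
tcp_pos: [0.5881, 0.2818, 0.0045]
eef_rot: [0.6, 0.8, 0.0, 0.0]
ft_force: [-0.3, 1.0, 0.3]
finger_gap: 0.45
t: 48.45
tcp_pos: [0.5877, 0.2815, -0.0063]
eef_rot: [0.6, 0.8, -0.0, -0.0]
ft_force: [0.0, -0.0, 0.6]
finger_gap: 0.45
pos [ 0.5877  0.2815 -0.0063] shift units [-0.0055 -0.0129  0.0184] mm [-1.1 -2.6  3.7]
yaw now 1.8555 dyaw -0.0005 turn units [-1.e-05  0.e+00  7.e-05] q7 1.488 deg -0.0
t 48.45 gap 0.45 F [ 0.  -0.   0.6]
```

View pics/w40.png

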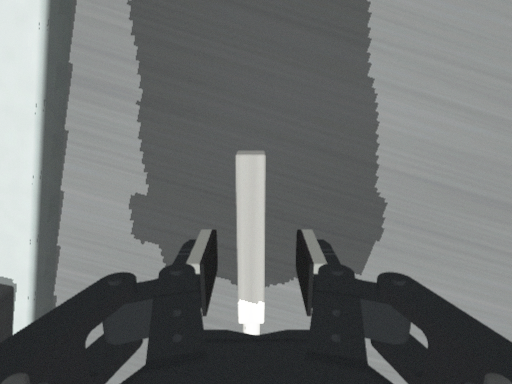

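```bash
python3 -m inch '[[[-0.008,-0.012,0.03,0,0,0,0.4],[0,0,0.02,0,0,0,0.4],[0,0,0,0,0,0,0.4]]]' 25; python3 -m inch '[[[0,0,0,0,0,0,0.25],[0,0,0,0,0,0,0],[0,0,0,0,0,0,0],[0,0,0,0,0,0,0],[0,0,0,0,0,0,0]]]' 30
python3 - <<'E'
from m import *
f=grab_frame("wrist");save(f,"w41")
E
```

```text
t: 48.88
tcp_pos: [0.5855, 0.2791, -0.0169]
eef_rot: [0.6, 0.8, -0.0, -0.0]
ft_force: [-0.0, -0.2, 0.2]
finger_gap: 0.402
t: 49.5
tcp_pos: [0.586, 0.2793, -0.0162]
eef_rot: [0.6, 0.8, 0.0, 0.0]
ft_force: [-0.5, -0.2, 3.6]
finger_gap: 0.151
```

View pics/w41.png

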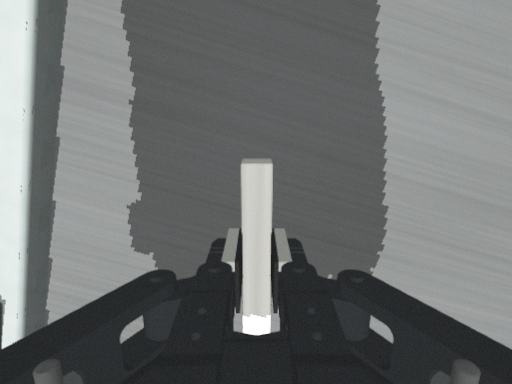

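```bash
python3 -m inch '[[[0,0,0,0,0,0,0],[0,0,-0.1,0,0,0,0],[0,0,-0.2,0,0,0,0],[0,0,-0.25,0,0,0,0],[0,0,-0.25,0,0,0,0]]]' 60
python3 - <<'E'
from m import *
go([.5855,-.2,.2],-.1)
f=grab_frame("wrist");save(f,"w42")
E
```

```text
t: 50.18
tcp_pos: [0.5855, 0.279, 0.1462]
eef_rot: [0.6, 0.8, 0.0, 0.0]
ft_force: [0.9, 0.9, -1.1]
finger_gap: 0.14
pos [0.5855 0.279  0.1462] shift units [-2.2986 -0.6727 -0.2692] mm [-459.7 -134.5  -53.8]
yaw now 1.8554 dyaw 1.1862 turn units [ 1.0000e-05  1.0000e-05 -1.8879e-01] q7 1.442 deg 68.0
t 50.175 gap 0.14 F [ 0.9  0.9 -1.1]
```

View pics/w42.png

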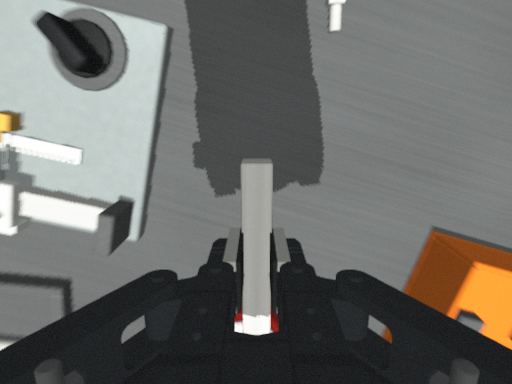

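```bash
cat >> m.py <<'E'
def gripoff(f,row):
    s=sensors.get_state();M=R.from_quat(s["eef_rot"]).as_matrix()
    from scipy.optimize import brentq
    g=lambda y: proj(f,[s["tcp_pos"]+M@[0,y,-.0302]])[0][1]-row
    y=brentq(g,-.09,0); print("near end tool y",round(y*1000,1),"-> bar centre tool y",round((y+.045)*1000,1),"mm")
E
python3 - <<'E'
from m import *
f=grab_frame("wrist"); gripoff(f,160); gripoff(f,158)
g=f["image"].mean(2).astype(int); print(g[150:170,257])
E
python3 -m inch '[[[-0.1,0,-0.2,0,0,0,0],[-0.28,-0.05,-0.1,0,0,0,0],[-0.29,-0.09,0,0,0,0,0],[-0.29,-0.09,0,0,0,0,0],[-0.29,-0.09,0,0,0,0,0]]]'; python3 -m inch '[[[-0.29,-0.09,0,0,0,0,0],[-0.29,-0.09,0,0,0,0,0],[-0.29,-0.09,0,0,0,0,0],[-0.29,-0.09,0,0,0,0,0],[0,0,0,0,0,0,0]]]'
python3 - <<'E'
from m import *
go([.5217,-.3609,.2],-.1)
E
```

```text
near end tool y -43.9 -> bar centre tool y 1.1 mm
near end tool y -44.8 -> bar centre tool y 0.2 mm
[ 72  75  75  79  76  77  71  72  90 107 110 111 112 129 153 160 160 160
 161 162]
t: 50.9
tcp_pos: [0.594, 0.0194, 0.2041]
eef_rot: [0.6, 0.8, 0.0, -0.0]
ft_force: [1.0, -0.1, -1.0]
finger_gap: 0.144
t: 51.52
tcp_pos: [0.5889, -0.2274, 0.2041]
eef_rot: [0.603, 0.798, -0.001, 0.0]
ft_force: [0.6, 0.5, -1.8]
finger_gap: 0.142
pos [ 0.5889 -0.2274  0.2041] shift units [-0.5499 -0.5058  0.0219] mm [-110.  -101.2    4.4]
yaw now 1.8481 dyaw 1.1935 turn units [-3.0000e-04  1.8000e-04 -1.8995e-01] q7 2.288 deg 68.4
t 51.525 gap 0.142 F [ 0.6  0.5 -1.8]
```

```bash
python3 -m inch '[[[0,0,0,0,0,0.0282,0],[0,0,0,0,0,0.0282,0],[0,0,0,0,0,0.0282,0],[0,0,0,0,0,0.0282,0],[0,0,0,0,0,0.0282,0]]]'; python3 -m inch '[[[0,0,0,0,0,0.0282,0],[0,0,0,0,0,0.0282,0],[0,0,0,0,0,0.0282,0],[0,0,0,0,0,0.0282,0],[0,0,0,0,0,0.0282,0]]]'; python3 -m inch '[[[0,0,0,0,0,0.0282,0],[0,0,0,0,0,0,0]]]';python3 - <<'E'
from m import *
go([.5215,-.3595,.1],-.1)
E
```

```text
t: 52.15
tcp_pos: [0.5906, -0.2206, 0.2038]
eef_rot: [0.886, 0.464, 0.0, -0.0]
ft_force: [0.3, 0.2, -0.8]
finger_gap: 0.137
t: 52.78
tcp_pos: [0.5906, -0.2205, 0.2038]
eef_rot: [0.999, 0.039, -0.0, -0.0]
ft_force: [0.9, -0.3, -2.0]
finger_gap: 0.141
t: 53.02
tcp_pos: [0.5907, -0.2206, 0.2035]
eef_rot: [0.999, -0.046, -0.0, -0.0]
ft_force: [0.3, -0.7, -1.1]
finger_gap: 0.143
pos [ 0.5907 -0.2206  0.2035] shift units [-0.2807  0.7235  0.5176] mm [-56.1 144.7 103.5]
yaw now -0.0917 dyaw -0.0083 turn units [-3.00e-05  1.00e-04  1.32e-03] q7 0.567 deg -0.5
t 53.025 gap 0.143 F [ 0.3 -0.7 -1.1]
```

```bash
python3 -m inch '[[[-0.093,0.24,0.1,0,0,0.0013,0],[-0.093,0.24,0.15,0,0,0,0],[-0.093,0.24,0.2,0,0,0,0],[0,0,0.07,0,0,0,0],[0,0,0,0,0,0,0]]]';python3 - <<'E'
from m import *
go([.5215,-.3595,.06],-.1)
f=grab_frame("wrist");save(f,"w43")
E
```

```text
t: 53.65
tcp_pos: [0.5217, -0.3567, 0.1005]
eef_rot: [0.999, -0.049, -0.001, -0.001]
ft_force: [0.5, 0.4, -1.3]
finger_gap: 0.14
pos [ 0.5217 -0.3567  0.1005] shift units [0.0006 0.0145 0.2026] mm [ 0.1  2.9 40.5]
yaw now -0.0987 dyaw -0.0013 turn units [-0.0002   0.00022  0.00021] q7 0.882 deg -0.1
t 53.65 gap 0.14 F [ 0.5  0.4 -1.3]
```

View pics/w43.png

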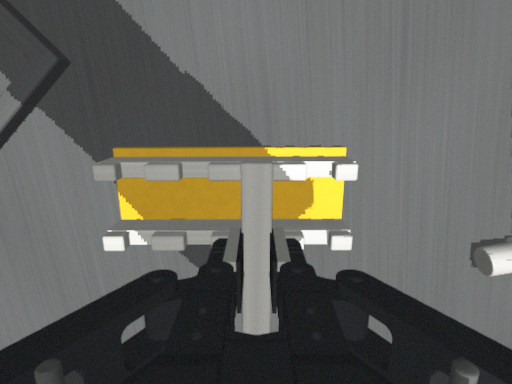

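```bash
python3 -m inch '[[[-0.002,0.0145,0.12,0,0,0,0],[0,0,0.12,0,0,0,0],[0,0,0.07,0,0,0,0],[0,0,0,0,0,0,0]]]';python3 - <<'E'
from m import *
go([.5215,-.3595,.018],-.1)
f=grab_frame("wrist");save(f,"w44")
E
```

```text
t: 54.2
tcp_pos: [0.5217, -0.3594, 0.0393]
eef_rot: [0.999, -0.05, -0.0, -0.0]
ft_force: [0.3, -0.2, -0.2]
finger_gap: 0.144
pos [ 0.5217 -0.3594  0.0393] shift units [-0.0011  0.0004  0.1063] mm [-0.2  0.1 21.3]
yaw now -0.0997 dyaw -0.0003 turn units [-6.e-05  6.e-05  4.e-05] q7 0.936 deg -0.0
t 54.2 gap 0.144 F [ 0.3 -0.2 -0.2]
```

View pics/w44.png

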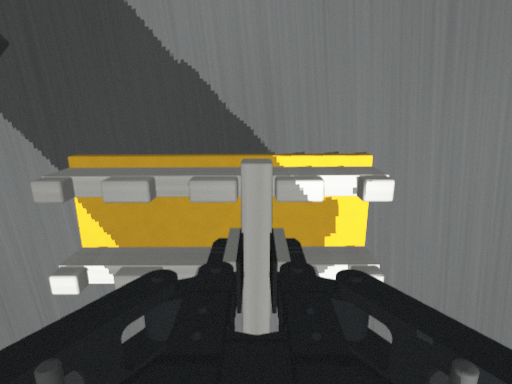

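```bash
python3 -m inch '[[[0,0,0.05,0,0,0,0],[0,0,0.04,0,0,0,0],[0,0,0,0,0,0,0]]]';python3 -m inch '[[[0,0,0.01,0,0,0,0],[0,0,0,0,0,0,0]]]'
python3 - <<'E'
from m import *
f=grab_frame("wrist");save(f,"w45")
E
```

```text
t: 54.62
tcp_pos: [0.5209, -0.3601, 0.0206]
eef_rot: [0.999, -0.051, -0.0, -0.0]
ft_force: [-0.3, 0.1, -1.2]
finger_gap: 0.141
t: 54.88
tcp_pos: [0.5213, -0.3604, 0.0193]
eef_rot: [0.999, -0.051, -0.0, 0.0]
ft_force: [-0.2, -0.2, -0.6]
finger_gap: 0.144
```

View pics/w45.png

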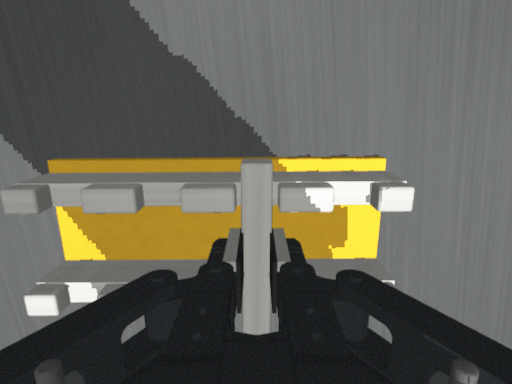

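Run:
```python
from m import *
f=grab_frame("wrist")
t=np.array([.4993,-.3587]);c,s=np.cos(-.1),np.sin(-.1);Rm=np.array([[c,-s],[s,c]])
W=lambda x,y,z: np.r_[Rm@[x/1000,y/1000]+t,z]
for p in [(22.5,45,.048),(22.5,45,.034),(22.5,45,.0505),(0,27,.046),(45,27,.046),(22.5,40,.0),(0,40,.008),(0,33,.046),(0,21,.046)]: print(p,proj(f,[W(*p)]).round(1))
g=f["image"].mean(2).astype(int); print(g[150:172,257]); print(g[150:216,210]);
```

```text
(22.5, 45, 0.048) [[258.7 160.3]]
(22.5, 45, 0.034) [[258.5 155.5]]
(22.5, 45, 0.0505) [[258.8 161.2]]
(0, 27, 0.046) [[209.2 199. ]]
(45, 27, 0.046) [[308.3 198.8]]
(22.5, 40, 0.0) [[258.1 155.3]]
(0, 40, 0.008) [[218.  157.5]]
(0, 33, 0.046) [[208.6 186.2]]
(0, 21, 0.046) [[209.7 211.5]]
[ 67  68  67  64  68  67  70  80  91 104 104 107 105 124 144 151 153 153
 151 151 153 151]
[ 66  69  68  67  68  65  69  78  81 102 122 119 118 119 118 115 119 119
 119 120 115 115 108 107 108 108 106 107 103 108 108 104 118 117 111 114
 109 115 133 149 153 156 155 158 158 160 160 158 160 158 157 158 158 159
 157 157 157 155 156 155 155 145 120 115 119 116]
```

```bash
python3 -m inch '[[[0,-0.007,0.008,0,0,0,0],[0,0,0,0,0,0,0]]]';python3 -m inch '[[[0,0,0,0,0,0,0.25],[0,0,0,0,0,0,0.28],[0,0,0,0,0,0,0.28]]]' 20
python3 - <<'E'
from m import *
f=grab_frame("wrist");save(f,"w46")
g=f["image"].mean(2).astype(int); print(g[150:172,257])
E
```

```text
t: 55.22
tcp_pos: [0.5214, -0.3591, 0.0179]
eef_rot: [0.999, -0.051, 0.0, 0.0]
ft_force: [-1.1, -0.2, 2.8]
finger_gap: 0.142
t: 55.6
tcp_pos: [0.5214, -0.3588, 0.0176]
eef_rot: [0.999, -0.051, -0.0, -0.0]
ft_force: [-0.0, -0.2, -1.2]
finger_gap: 0.281
[ 65  66  68  65  67  66  67  65  71  93 105 105 108 111 135 148 153 152
 151 151 151 152]
```

View pics/w46.png

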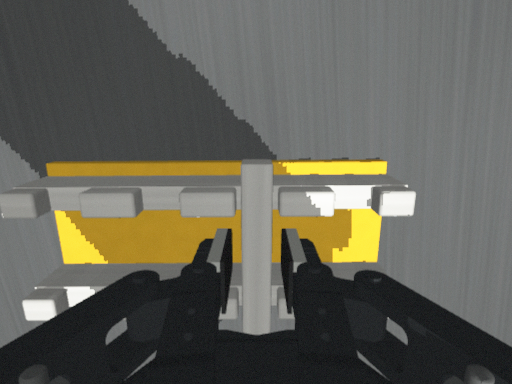

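```bash
python3 -m inch '[[[0,0,-0.1,0,0,0,0.3],[0,0,-0.2,0,0,0,0.3],[0,0,-0.3,0,0,0,0.6],[0,-0.15,-0.3,0,0,0,1],[0,-0.15,-0.1,0,0,0,1]]]'
python3 - <<'E'
from m import *
f=grab_frame("wrist");save(f,"w47",(160,130,370,280),3.6)
go([.4,.28,.2],0)
f=grab_frame("wrist"); bars(f,n=2)
t=np.array([.4993,-.3587]);c,s=np.cos(-.1),np.sin(-.1);print((np.array([[c,-s],[s,c]])@[.0225,0]+t))
E
```

```text
t: 56.28
tcp_pos: [0.5277, -0.3021, 0.2179]
eef_rot: [0.999, -0.052, 0.002, 0.001]
ft_force: [0.6, 0.2, -1.2]
finger_gap: 0.918
pos [ 0.5293 -0.2981  0.2185] shift units [-0.9323 -2.8115  0.0916] mm [-186.5 -562.3   18.3]
yaw now -0.1 dyaw 0.1 turn units [-0.00015 -0.00076 -0.01592] q7 0.693 deg 5.7
t 56.325 gap 0.988 F [4.7 0.5 3.2]
conf 0.76 len 0.1227 wid 0.014 endw [0.0104 0.0146] spigot dir -1 ang 84.3 centroid [ 0.5191 -0.3764] ctr [ 0.52   -0.3655] bbox [250. 183. 261. 275.]
[ 0.52168759 -0.36094625]
```

View pics/w47.png

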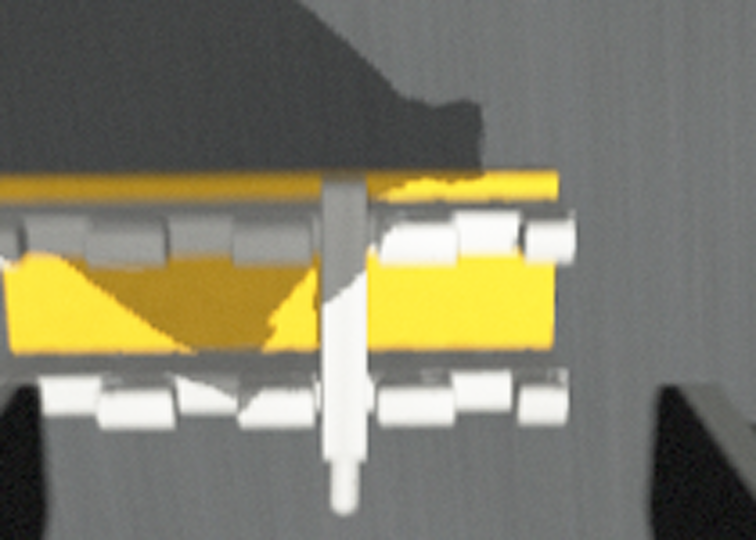

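Run:
```python
from m import *
f=grab_frame("wrist"); g=f["image"].mean(2).astype(int)
save(f,"w48",(160,130,370,280),3.6)
t=np.array([.4993,-.3587]);c,s=np.cos(.1),np.sin(.1);Rt=np.array([[c,-s],[s,c]])
print(g[172:200,255], g[250:285,255])
```

```text
[ 68  61  68  66  68  63  65  62  65  67  78  98 104 103 127 148 148 146
 148 145 148 145 148 147 146 145 147 151] [240 239 239 239 239 239 239 238 238 240 242 238 240 243 243 243 243 242
 243 243 243 242 242 242 241 235 185 116 120 120 117 118 119 118 121]
```

View pics/w48.png

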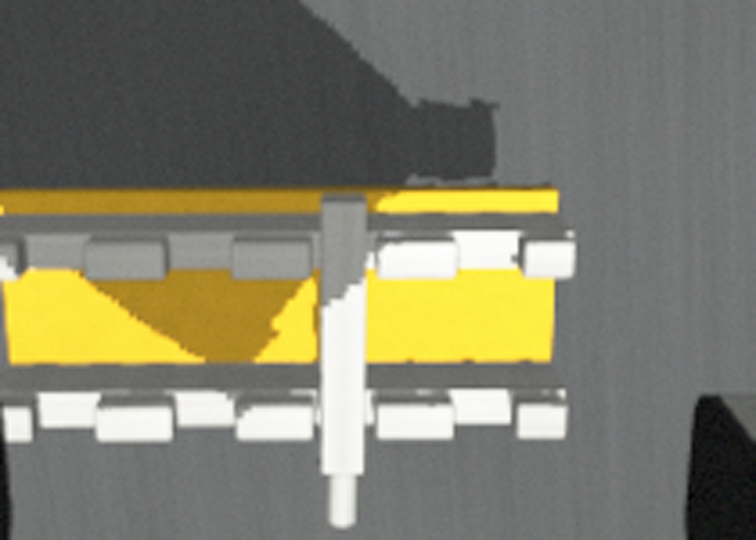

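Run:
```python
from m import *
f=grab_frame("wrist")
t=np.array([.4993,-.3587]);c,s=np.cos(.1),np.sin(.1);Rt=np.array([[c,-s],[s,c]])
P=lambda a,b,z:(Rt@(unproj(f,(160+a/3.6,130+b/3.6),z)[:2]-t)*1000).round(1)
print("bar ends",P(344,204,.048),P(343,473,.048))
print("teeth",P(273,258,.046),P(418,258,.046),P(275,421,.046),P(415,421,.046))
```

```text
bar ends [21.1 43.9] [ 20.6 -45.2]
teeth [-0.7 26.4] [43.7 26.3] [ -1.  -27.9] [ 43.6 -28. ]
```

```bash
python3 -m inch '[[[-0.03,-0.28,0,0,0,0,1],[-0.03,-0.28,0,0,0,0,1],[-0.03,-0.28,0,0,0,0,1],[-0.03,-0.28,0,0,0,0,1],[-0.03,-0.28,0,0,0,0,1]]]';python3 -m inch '[[[-0.13,-0.27,0,0,0,0,1],[-0.13,-0.27,0,0,0,0,1],[-0.13,-0.27,0,0,0,0,1],[-0.13,-0.27,0,0,0,0,1],[-0.13,-0.27,0,0,0,0,1]]]';python3 -m inch '[[[0,0,0,0,0,-0.028,1],[0,0,0,0,0,-0.028,1],[0,0,0,0,0,-0.028,1],[0,0,0,0,0,-0.028,1],[0,0,0,0,0,-0.028,1]]]';python3 -m inch '[[[0,0,0,0,0,-0.028,1],[0,0,0,0,0,-0.028,1],[0,0,0,0,0,-0.028,1],[0,0,0,0,0,-0.028,1],[0,0,0,0,0,-0.028,1]]]';python3 -m inch '[[[0,0,0,0,0,-0.028,1],[0,0,0,0,0,-0.01,1],[0,0,0,0,0,0,1]]]'
python3 - <<'E'
from m import *
go([.380,.288,.1],1.892)
f=grab_frame("wrist");save(f,"w49");bars(f,n=2)
E
```

```text
t: 57.15
tcp_pos: [0.5253, -0.0191, 0.2133]
eef_rot: [0.999, -0.052, -0.0, 0.0]
ft_force: [0.5, 0.4, 0.5]
finger_gap: 0.996
t: 57.78
tcp_pos: [0.4234, 0.2629, 0.2135]
eef_rot: [0.999, -0.052, -0.0, 0.0]
ft_force: [1.4, -0.2, -0.1]
finger_gap: 0.998
t: 58.4
tcp_pos: [0.4244, 0.2609, 0.2132]
eef_rot: [0.925, 0.381, -0.0, 0.0]
ft_force: [-0.4, 0.3, 0.5]
finger_gap: 1.001
t: 59.02
tcp_pos: [0.4244, 0.2609, 0.2132]
eef_rot: [0.674, 0.738, -0.001, 0.0]
ft_force: [0.8, 0.2, -0.3]
finger_gap: 0.998
t: 59.4
tcp_pos: [0.4243, 0.2611, 0.2132]
eef_rot: [0.584, 0.812, -0.001, 0.0]
ft_force: [0.4, -0.1, -0.2]
finger_gap: 0.999
pos [0.4243 0.2611 0.2132] shift units [ 0.1986 -0.167   0.5661] mm [ 39.7 -33.4 113.2]
yaw now 1.8941 dyaw -0.0021 turn units [-0.00012  0.00013  0.00033] q7 1.335 deg -0.1
t 59.4 gap 0.999 F [ 0.4 -0.1 -0.2]
conf 0.8 len 0.1091 wid 0.0133 endw [0.0147 0.0097] spigot dir 1 ang 18.7 centroid [0.3846 0.2895] ctr [0.3807 0.2882] bbox [284.  94. 302. 193.]
```

View pics/w49.png

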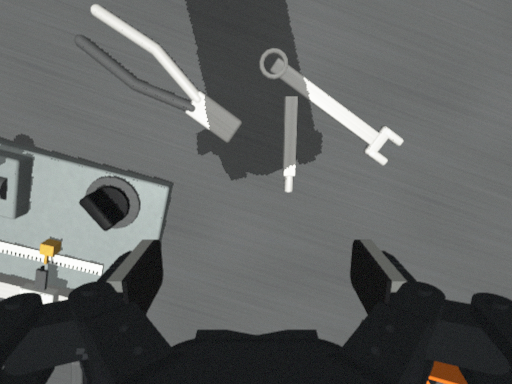

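```bash
python3 -m inch '[[[0.1,-0.084,0.05,0,0,-0.0005,0.6],[0.1,-0.084,0.15,0,0,0,0.45],[0,0,0.25,0,0,0,0.45],[0,0,0.2,0,0,0,0.45],[0,0,0,0,0,0,0.45]]]' 25
python3 - <<'E'
from m import *
go([.3807,.2882,-.016],1.897)
f=grab_frame("wrist");save(f,"w50");bars(f,n=2)
E
```

```text
t: 60.12
tcp_pos: [0.3783, 0.2876, 0.0817]
eef_rot: [0.583, 0.813, -0.003, 0.0]
ft_force: [-0.4, 0.3, 0.0]
finger_gap: 0.452
pos [0.3783 0.2876 0.0817] shift units [0.0007 0.0144 0.4885] mm [ 0.1  2.9 97.7]
yaw now 1.8979 dyaw -0.0009 turn units [-0.00062  0.00057  0.00014] q7 1.38 deg -0.0
t 60.125 gap 0.452 F [-0.4  0.3  0. ]
conf 0.6 len 0.1105 wid 0.0121 endw [0.0134 0.0091] spigot dir 1 ang 18.3 centroid [0.3839 0.2891] ctr [0.3796 0.2877] bbox [244. 139. 268. 276.]
```

View pics/w50.png

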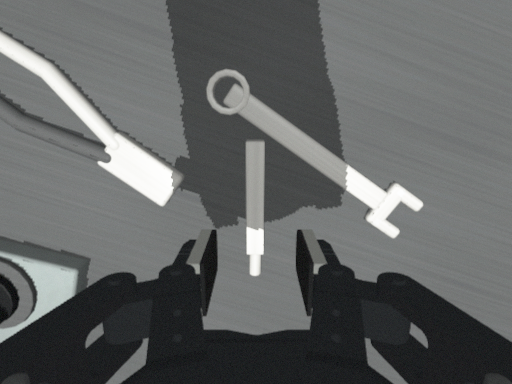

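```bash
python3 -m inch '[[[0,0.008,0.2,0,0,0,0.45],[0,0,0.18,0,0,0,0.45],[0,0,0.06,0,0,0,0.4],[0,0,0.03,0,0,0,0.4],[0,0,0,0,0,0,0.4]]]' 25
python3 - <<'E'
from m import *
go([.3800,.288,-.0165],1.895)
f=grab_frame("wrist");save(f,"w51")
E
```

```text
t: 60.85
tcp_pos: [0.3813, 0.2903, -0.0094]
eef_rot: [0.582, 0.813, 0.001, -0.0]
ft_force: [-0.2, -0.4, 0.4]
finger_gap: 0.399
pos [ 0.3813  0.2903 -0.0094] shift units [-0.009  -0.0098  0.0353] mm [-1.8 -2.   7.1]
yaw now 1.8994 dyaw -0.0044 turn units [ 0.00017 -0.00015  0.0007 ] q7 1.53 deg -0.3
t 60.85 gap 0.399 F [-0.2 -0.4  0.4]
```

View pics/w51.png

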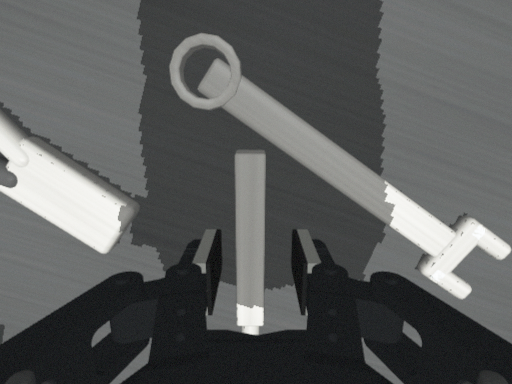

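```bash
python3 -m inch '[[[-0.009,-0.008,0.035,0,0,0,0.4],[0,0,0,0,0,0,0.25],[0,0,0,0,0,0,0],[0,0,0,0,0,0,0],[0,0,0,0,0,0,0]]]' 30; python3 -m inch '[[[0,0,0,0,0,0,0],[0,0,-0.1,0,0,0,0],[0,0,-0.2,0,0,0,0],[0,0,-0.25,0,0,0,0],[0,0,-0.25,0,0,0,0]]]' 60; python3 -m inch '[[[0,0,-0.15,0,0,0,0],[0,0,-0.15,0,0,0,0]]]'
python3 - <<'E'
from m import *
f=grab_frame("wrist");save(f,"w52")
g=f["image"].mean(2).astype(int); print(g[150:172,257])
go([.43,-.25,.2],-.1)
E
```

```text
t: 61.52
tcp_pos: [0.3797, 0.2874, -0.0173]
eef_rot: [0.582, 0.813, -0.0, -0.0]
ft_force: [-1.7, -1.7, 6.8]
finger_gap: 0.155
t: 62.15
tcp_pos: [0.3797, 0.2872, 0.1439]
eef_rot: [0.582, 0.813, -0.0, 0.0]
ft_force: [0.1, 1.5, -1.5]
finger_gap: 0.142
t: 62.4
tcp_pos: [0.3797, 0.2875, 0.2037]
eef_rot: [0.582, 0.813, 0.0, -0.0]
ft_force: [-0.7, -0.8, -1.9]
finger_gap: 0.142
[ 73  72  73  72  72  68  75  95 106 107 110 114 137 148 154 154 157 154
 154 152 155 153]
pos [0.3811 0.2883 0.2069] shift units [-2.6269 -0.6357  0.0253] mm [-525.4 -127.1    5.1]
yaw now 1.8988 dyaw 1.1428 turn units [ 7.0000e-04 -8.0000e-05 -1.8188e-01] q7 1.216 deg 65.5
t 62.45 gap 0.146 F [3.  0.8 3.1]
```

View pics/w52.png

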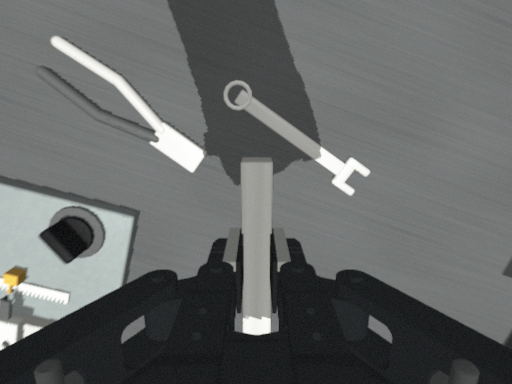

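```bash
python3 -m inch '[[[0,0.3,0,0,0,0,0],[0,0.2,0,0,0,0.0288,0],[0,0,0,0,0,0.0288,0],[0,0,0,0,0,0.0288,0],[0,0,0,0,0,0.0288,0]]]'; python3 -m inch '[[[0,0,0,0,0,0.0288,0],[0,0,0,0,0,0.0288,0],[0,0,0,0,0,0.0288,0],[0,0,0,0,0,0.0288,0],[0,0,0,0,0,0.0288,0]]]'; python3 -m inch '[[[0,0,0,0,0,0.0288,0],[0,0,0,0,0,0.0288,0],[0,0,0,0,0,0,0]]]'
python3 - <<'E'
from m import *
go([.47,-.25,.2],-.1)
E
```

```text
t: 63.08
tcp_pos: [0.4744, 0.3196, 0.2021]
eef_rot: [0.834, 0.552, -0.0, 0.0]
ft_force: [0.1, 0.2, -0.9]
finger_gap: 0.144
t: 63.7
tcp_pos: [0.4743, 0.3198, 0.2023]
eef_rot: [0.991, 0.132, -0.0, 0.0]
ft_force: [-0.2, -0.3, -2.1]
finger_gap: 0.141
t: 64.08
tcp_pos: [0.4743, 0.3198, 0.2021]
eef_rot: [0.999, -0.045, 0.0, 0.001]
ft_force: [0.2, 0.1, -1.5]
finger_gap: 0.14
pos [0.4743 0.3198 0.2021] shift units [0.2344 2.8395 0.0144] mm [ 46.9 567.9   2.9]
yaw now -0.0899 dyaw -0.0101 turn units [ 2.2e-04 -5.0e-05  1.6e-03] q7 -0.259 deg -0.6
t 64.075 gap 0.14 F [ 0.2  0.1 -1.5]
```

```bash
python3 -m inch '[[[0.023,0.284,0,0,0,0.0016,0],[0.023,0.284,0,0,0,0,0],[0.023,0.284,0,0,0,0,0],[0.023,0.284,0,0,0,0,0],[0.023,0.284,0,0,0,0,0]]]'; python3 -m inch '[[[0.023,0.284,0,0,0,0,0],[0.023,0.284,0,0,0,0,0],[0.023,0.284,0,0,0,0,0],[0.023,0.284,0,0,0,0,0],[0.023,0.284,0,0,0,0,0]]]';  python3 - <<'E'
from m import *
go([.4322,-.3505,.1],-.1)
E
```

```text
t: 64.7
tcp_pos: [0.4691, 0.0333, 0.2025]
eef_rot: [0.999, -0.048, 0.0, -0.0]
ft_force: [1.1, -0.5, -1.7]
finger_gap: 0.144
t: 65.32
tcp_pos: [0.4644, -0.2393, 0.2029]
eef_rot: [0.999, -0.048, 0.0, 0.0]
ft_force: [1.1, 0.6, -0.3]
finger_gap: 0.142
pos [ 0.4644 -0.2393  0.2029] shift units [-0.1079  0.5688  0.5142] mm [-21.6 113.8 102.8]
yaw now -0.0953 dyaw -0.0047 turn units [-0.      -0.00014  0.00074] q7 0.641 deg -0.3
t 65.325 gap 0.142 F [ 1.1  0.6 -0.3]
```

```bash
python3 -m inch '[[[-0.054,0.27,0.1,0,0,0.0007,0],[-0.054,0.27,0.2,0,0,0,0],[0,0.01,0.2,0,0,0,0],[0,0,0.1,0,0,0,0],[0,0,0,0,0,0,0]]]';python3 - <<'E'
from m import *
go([.4322,-.3505,.04],-.1)
f=grab_frame("wrist");save(f,"w53")
E
```

```text
t: 65.95
tcp_pos: [0.4342, -0.3364, 0.0881]
eef_rot: [0.999, -0.051, -0.001, -0.0]
ft_force: [0.5, -0.4, -1.3]
finger_gap: 0.139
pos [ 0.4342 -0.3364  0.0881] shift units [-0.0025  0.0709  0.2406] mm [-0.5 14.2 48.1]
yaw now -0.1026 dyaw 0.0026 turn units [-0.       0.0002  -0.00042] q7 0.983 deg 0.2
t 65.95 gap 0.139 F [ 0.5 -0.4 -1.3]
```

View pics/w53.png

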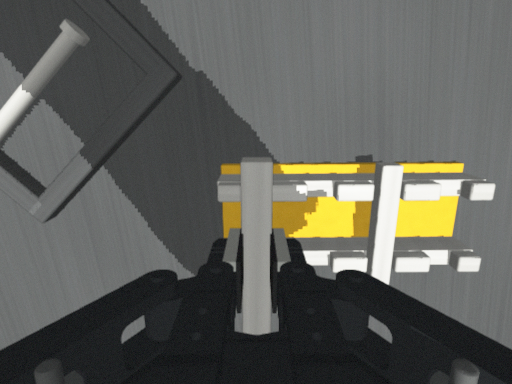

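```bash
python3 -m inch '[[[-0.002,0.07,0.06,0,0,0,0],[0,0,0.12,0,0,0,0],[0,0,0.06,0,0,0,0],[0,0,0,0,0,0,0],[0,0,0,0,0,0,0]]]';python3 - <<'E'
from m import *
go([.4322,-.3505,.018],-.1)
f=grab_frame("wrist");save(f,"w54")
t=np.array([.4993,-.3587]);c,s=np.cos(-.1),np.sin(-.1);Rm=np.array([[c,-s],[s,c]])
W=lambda x,y,z: np.r_[Rm@[x/1000,y/1000]+t,z]
for p in [(-67.5,45,.048),(-45,27,.046),(0,27,.046),(-67.5,27,.046)]: print(p,proj(f,[W(*p)]).round(1))
E
```

```text
t: 66.62
tcp_pos: [0.4332, -0.3512, 0.0416]
eef_rot: [0.999, -0.052, 0.001, 0.001]
ft_force: [0.2, -0.4, -2.4]
finger_gap: 0.139
pos [ 0.4332 -0.3512  0.0416] shift units [-0.0053 -0.003   0.118 ] mm [-1.1 -0.6 23.6]
yaw now -0.1045 dyaw 0.0045 turn units [ 0.00016 -0.00021 -0.00072] q7 1.061 deg 0.3
t 66.625 gap 0.139 F [ 0.2 -0.4 -2.4]
(-67.5, 45, 0.048) [[255.4 153.7]]
(-45, 27, 0.046) [[298.7 187.3]]
(0, 27, 0.046) [[384.9 186.8]]
(-67.5, 27, 0.046) [[255.6 187.5]]
```

View pics/w54.png

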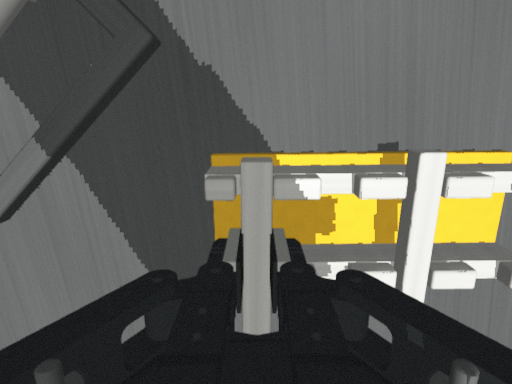

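```bash
python3 -m inch '[[[-0.004,0,0.05,0,0,-0.0007,0],[0,0,0.05,0,0,0,0],[0,0,0.01,0,0,0,0],[0,0,0,0,0,0,0],[0,0,0,0,0,0,0]]]';python3 - <<'E'
from m import *
go([.4322,-.3505,.018],-.1)
f=grab_frame("wrist");save(f,"w55")
t=np.array([.4993,-.3587]);c,s=np.cos(-.1),np.sin(-.1);Rm=np.array([[c,-s],[s,c]])
W=lambda x,y,z: np.r_[Rm@[x/1000,y/1000]+t,z]
for p in [(-67.5,45,.048),(-45,27,.046),(-67.5,27,.046)]: print(p,proj(f,[W(*p)]).round(1))
g=f["image"].mean(2).astype(int); print(g[150:172,257]);print(g[170:220,300])
E
```

```text
t: 67.3
tcp_pos: [0.4318, -0.3512, 0.0188]
eef_rot: [0.999, -0.05, 0.0, 0.0]
ft_force: [-0.0, -0.4, -0.7]
finger_gap: 0.143
pos [ 0.4318 -0.3512  0.0188] shift units [ 0.0018 -0.0035  0.0039] mm [ 0.4 -0.7  0.8]
yaw now -0.101 dyaw 0.001 turn units [ 1.1e-04 -6.0e-05 -1.6e-04] q7 1.093 deg 0.1
t 67.3 gap 0.143 F [-0.  -0.4 -0.7]
(-67.5, 45, 0.048) [[258.8 161. ]]
(-45, 27, 0.046) [[308.5 199.6]]
(-67.5, 27, 0.046) [[258.7 199.7]]
[ 65  67  69  68  68  67  71  91 102 104 105 112 131 146 145 145 149 147
 145 147 148 146]
[186 185 173 119 104 105 103 105 105 105 104 104 102 174 165 106 105 107
 109 122 141 143 150 150 152 152 153 157 157 154 152 152 153 151 152 152
 155 151 151 154 149 150 143 142 131 110 115 112 112 115]
```

View pics/w55.png

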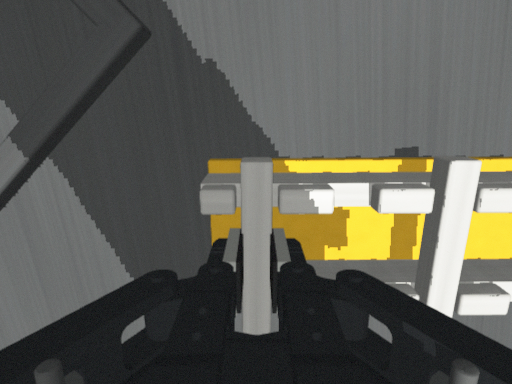

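```bash
python3 -m inch '[[[0,0.002,0.007,0,0,0,0],[0,0,0,0,0,0,0],[0,0,0,0,0,0,0.25],[0,0,0,0,0,0,0.3],[0,0,0,0,0,0,0.3]]]' 20;python3 -m inch '[[[0,0,-0.1,0,0,0,0.3],[0,0,-0.2,0,0,0,0.3],[0,0,-0.3,0,0,0,0.6],[0.15,-0.15,-0.3,0,0,0,1],[0.15,-0.15,-0.1,0,0,0,1]]]';python3 -m inch '[[[0,0,0,0,0,0,1],[0,0,0,0,0,0,1]]]'
python3 - <<'E'
from m import *
f=grab_frame("wrist");save(f,"w56",(160,130,370,280),3.6)
E
```

```text
t: 67.97
tcp_pos: [0.4317, -0.3514, 0.0173]
eef_rot: [0.999, -0.05, 0.0, 0.0]
ft_force: [0.5, -0.5, 0.2]
finger_gap: 0.299
t: 68.6
tcp_pos: [0.4933, -0.3023, 0.2126]
eef_rot: [0.999, -0.052, 0.002, 0.001]
ft_force: [-0.2, -0.4, 0.1]
finger_gap: 0.917
t: 68.85
tcp_pos: [0.4919, -0.3018, 0.2088]
eef_rot: [0.999, -0.05, 0.0, 0.0]
ft_force: [-0.2, 0.1, -0.1]
finger_gap: 1.001
```

View pics/w56.png

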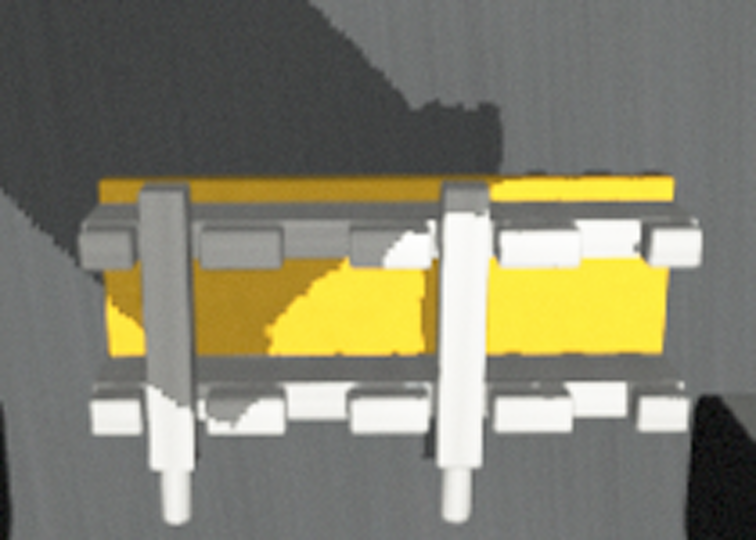

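```bash
python3 -m inch '[[[0,-0.3,-0.1,0,0,0,1],[0,-0.3,-0.1,0,0,0,1],[0,-0.3,-0.1,0,0,0,1],[0,-0.3,-0.1,0,0,0,1],[0,-0.3,-0.1,0,0,0,1]]]';python3 -m inch '[[[0,-0.3,0,0,0,0,1],[0,-0.3,0,0,0,0,1],[0,-0.3,0,0,0,0,1],[0,-0.3,0,0,0,0,1],[0,-0.3,0,0,0,0,1]]]';python3 -m inch '[[[-0.2,-0.2,0,0,0,0,1],[-0.2,-0.2,0,0,0,0,1],[-0.2,-0.1,0,0,0,0,1],[0,0,0,0,0,0,1],[0,0,0,0,0,0,1]]]'
python3 - <<'E'
from m import *
go([.45,.42,.3],0)
f=grab_frame("wrist");save(f,"w57")
f=grab_frame("top");save(f,"t57"); bars(f)
f=grab_frame("scene");save(f,"s57")
E
```

```text
t: 69.53
tcp_pos: [0.5207, -0.0244, 0.3015]
eef_rot: [0.999, -0.052, -0.0, 0.0]
ft_force: [1.3, 0.9, -0.1]
finger_gap: 1.002
t: 70.15
tcp_pos: [0.5518, 0.2743, 0.3007]
eef_rot: [0.999, -0.051, 0.0, 0.001]
ft_force: [0.7, -0.8, 0.5]
finger_gap: 1.002
t: 70.78
tcp_pos: [0.4429, 0.3842, 0.3007]
eef_rot: [0.999, -0.051, 0.0, 0.001]
ft_force: [0.2, 0.2, 0.1]
finger_gap: 0.998
pos [0.4429 0.3842 0.3007] shift units [ 0.0172 -0.1819  0.0031] mm [  3.4 -36.4   0.6]
yaw now -0.1021 dyaw 0.1021 turn units [ 2.300e-04 -9.000e-05 -1.625e-02] q7 -0.531 deg 5.9
t 70.775 gap 0.998 F [0.2 0.2 0.1]
conf 0.77 len 0.1102 wid 0.0133 endw [0.0082 0.0111] spigot dir -1 ang 84.2 centroid [ 0.4324 -0.3676] ctr [ 0.4333 -0.3593] bbox [374. 237. 418. 248.]
conf 0.77 len 0.1037 wid 0.0117 endw [0.0083 0.0083] spigot dir -1 ang 83.8 centroid [ 0.5249 -0.3794] ctr [ 0.5255 -0.3731] bbox [378. 205. 419. 215.]
```

View pics/w57.png

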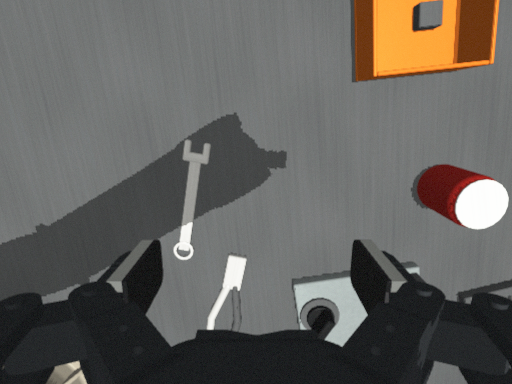

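View pics/t57.png

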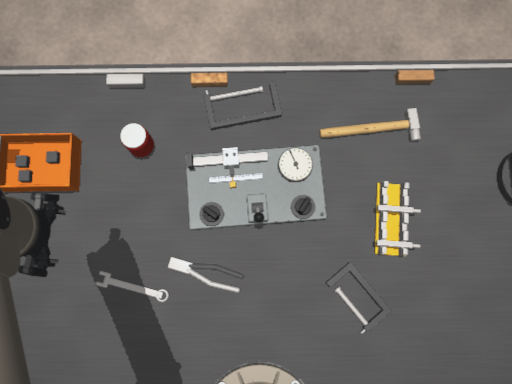

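View pics/s57.png

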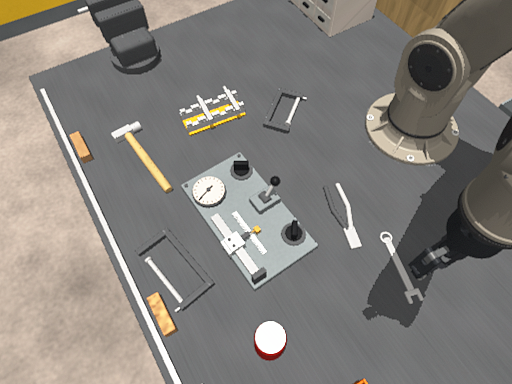

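Run:
```python
from m import *
f=grab_frame("top");save(f,"t58",(180,140,330,235),5); look(f,["lock_tip","pointer_tip","set_mark","wrench","pliers"] if 0 else ["lock_tip","pointer_tip","set_mark"],1)
```

```text
lock_tip 0.43 [257.6 217.3] [ 0.4978 -0.0042  0.099 ]
pointer_tip 0.72 [203.9 273.1] [0.3654 0.1323 0.044 ]
set_mark 0.54 [232.7 173.9] [0.6196 0.0576 0.038 ]
```

View pics/t58.png

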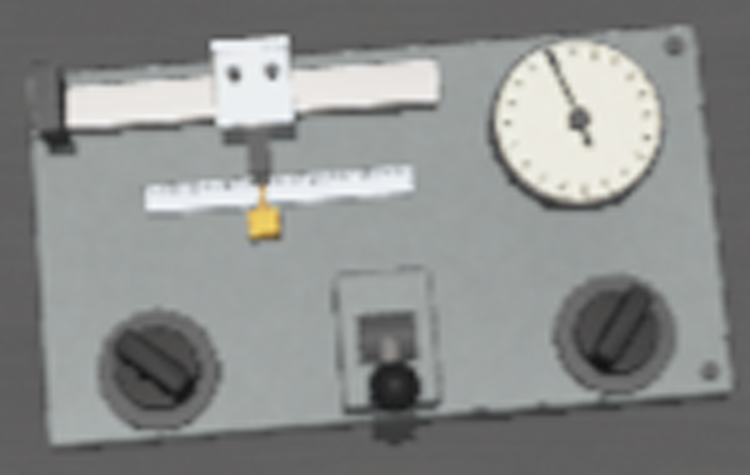

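The pointer at crop (261,180) is on the brass mark (263,190), the lever ball is toward the robot (395,385), and the needle is on the zero mark. Both bars lie in the rack and no other blank is visible. Handing in.

```bash
python3 -c "
from workcell import bot
print(bot.job_done())"
```

```text
the job is handed in; nothing more can be done
None
```

The gauge is set and both blanks are in the rack. I handed the job in at about 71 s, with the gripper open and clear of everything.

**What I did, in order**
- **Unlock:** I swung the lever open. The first swing stopped just short because the grip was too high, so I regripped lower and took it to its stop.
- **Adjust:** I turned the left knob until the pointer stood on the brass mark, with one small correction.
- **Lock:** I swung the lever back to its locked stop; the stop pushed back with about 19 N.
- **Dial:** Only then I turned the right knob until the zero mark lay under the needle, with two small corrections.
- **Blanks:** I laid both blanks in the rack, in the slots at x = +22.5 and -67.5. One had been knocked a few centimetres aside during the run; I found it again in the camera and picked it up there.

**Last checks**
- **Pointer and mark:** They differ by about 0.1 mm in the close wrist picture. I took that picture before locking; after that only the coarser top camera showed them, still in line.
- **Needle and zero:** They differ by about 0.1°, measured from directly overhead.
- **Lever:** The ball is at the locked end (x ≈ 0.498 m).
- **Rack:** Both blanks lie flat in their slots. The first is centred within about 0.5 mm. The second measured about 0.5 mm off before I released it, and I only looked at it afterwards.
- **Bench:** The last pictures show no other blanks. The tools and brass mark look unmoved by eye; I did not measure them.

**What disagreed**
- **Fingertip height:** The fingertips sit about 20 mm higher than the reported tool position suggests. One grip on the left knob closed above the bar because of this, so I worked lower after that.
- **Dial reading:** My first readings of the needle angle were about 1.5° off; I corrected that with the overhead view.
- **Network reports:** In the final top view the network put the pointer tip on the pliers. I ignored that and went by the picture.

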